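# Hang the empty parts bins nested on one hook

## Task

Clear up the garage bench: first take the tin that stands in the way under the hook and stand it upright in the middle of the square rubber mat. Then hang all the empty metal bins by their eyes on the one hook, the largest first and then in order of falling size, so that each hangs upright, nested inside the bin before it. Leave everything else on the bench where it is.

Things in the scene. Friction and masses are not known exactly. Their poses are not given: they have to be found in the camera images.
- bin_1: Largest metal hanging bin: box 124 wide (y), 112 deep (x), sides 52 high, front lip 20, walls 3 mm. Back plate 6 thick, 58 high, rises into a 28 wide neck with a closed eye 18 wide, 38 high, its upper edge 124 above the underside; over it a solid grip tab, 28 wide, top at 158. Origin: underside, below mid-thickness of back plate; -x to the low front, z up. 240 g, +-35%.
- bin_2: Second largest metal hanging bin (may be absent): box 108 wide (y), 97 deep (x), sides 47 high, front lip 20, walls 3 mm. Back plate 6 thick, 53 high, rises into a 31 wide neck with a closed eye 18 wide, 38 high, its upper edge 112 above the underside; over it a solid grip tab, 31 wide, top at 146. Origin: underside, below mid-thickness of back plate; -x to the low front, z up. 205 g, +-35%.
- bin_3: Middle metal hanging bin (may be absent): box 92 wide (y), 82 deep (x), sides 42 high, front lip 20, walls 3 mm. Back plate 6 thick, 48 high, rises into a 34 wide neck with a closed eye 18 wide, 38 high, its upper edge 100 above the underside; over it a solid grip tab, 34 wide, top at 134. Origin: underside, below mid-thickness of back plate; -x to the low front, z up. 170 g, +-35%.
- bin_4: Second smallest metal hanging bin (may be absent): box 76 wide (y), 67 deep (x), sides 37 high, front lip 20, walls 3 mm. Back plate 6 thick, 43 high, rises into a 37 wide neck with a closed eye 18 wide, 38 high, its upper edge 88 above the underside; over it a solid grip tab, 37 wide, top at 122. Origin: underside, below mid-thickness of back plate; -x to the low front, z up. 135 g, +-35%.
- bin_5: Smallest metal hanging bin (may be absent): box 60 wide (y), 52 deep (x), sides 32 high, front lip 20, walls 3 mm. Back plate 6 thick, 38 high, rises into a 40 wide neck with a closed eye 18 wide, 38 high, its upper edge 76 above the underside; over it a solid grip tab, 40 wide, top at 110. Origin: underside, below mid-thickness of back plate; -x to the low front, z up. 100 g, +-35%.
- hook (a point): Root of the hook: on the post's front face at the top of the rod, 175 mm above the bench. x points into the post, z up. The hook is a steel rod 8 mm thick running out along -x, rising gently (its upper side 4 mm higher at 44 mm out), ending in a small upturned tip: top 12 mm above this point, outer end 51 mm from the post.
- stand: The hook's stand, fixed to the bench: slim post 24 mm wide, top at 181 mm, with a 148 mm wide cross-bar 55 to 100 mm above the bench, flush with the post's front face, on which back plates lean. From its ends two cheeks reach 35 mm forward, 136 mm apart, and keep bins from swinging. Foot and brace are behind. Origin on the bench below hook, same axes.
- tin: A round squat metal tin, 64 mm across and 66 mm high (top edge bevelled), standing on the bench just under and beyond the end of the hook, where the bins must hang. Origin: centre of its underside, z up. 0.35 kg.
- mat_top (a point): Centre of the upper side (3 mm above the bench) of the flat square black rubber mat, 116 x 116 mm, 3 mm thick, fixed to the bench. x and y lie along its sides.
- spray_can: A spray can 54 mm across, 150 mm high, standing on the bench. Not part of the job. Origin: centre of its underside.
- tape_roll: A roll of tape 90 mm across, 30 mm high, lying flat. Not part of the job. Origin: centre of its underside.
- spanner: A spanner lying on the bench beyond the work. Not part of the job. Origin: its underside, near mid-length.
- carton: A cardboard carton 80 x 130 x 60 mm beyond the work. Not part of the job. Origin: centre of its underside.
Not all that is in view belongs to the job. What is shaped like the stand but blue or red is not meant.

How it is judged:
By the outcome, as a careful person would: the job done as asked, in the order asked, and still so for the second after the job is handed in, with the robot touching nothing.
Of bin_2, bin_3, bin_4, bin_5 only 2 to 4 are there at a start; the rules pass over those that are not, and their reading is None.
At some moment in a run one of tin, bin_1, bin_2 may be knocked a few centimetres aside while the robot is not near it.
It also fails if it takes over 210 s, if anything falls off the work surface, if the arm or the gripper's body presses on something with over 40 N, if the wrist force passes 120 N, or if a joint passes its speed limit or range.

## Robot

A 7-joint arm with a two-finger parallel gripper is mounted at the origin on the work surface. World frame = base frame: x ahead of the robot, y to its left, z up, the work surface at z = 0. Lengths are in m, angles in rad, forces in N, time in s.
With the tool pointing down it reaches from about 0.425 to 0.875 m from the base axis. Payload 4.7 kg.
Tool frame: the origin (TCP) lies between the finger pads; the fingertips stand 14 mm ahead of it and the grasp point (between the pads) lies 5 mm behind it; z points along the fingers, x is the direction in which the jaws open and shut, and the axes are right-handed (so a half turn about z gives the same grasp; the last joint's range is limited). The gripper opens to 87 mm and grips with 3 to 60 N. Pads are 19 mm wide; open, the fingers measure 117 mm over their backs; the gripper's body (75 mm by 190 mm) begins 51 mm behind the grasp point.
Start: joints at [1.157, 0.321, -0.07, 1.45, 0.023, 1.371, -0.057], TCP at [0.27, -0.591, 0.237] pointing down, gripper open.
Joint ranges: [-2.86, 2.86], [-0.3, 2.09], [-1.38, 1.24], [0.06, 2.45], [-1.56, 4.7], [0.09, 2.05], [-2.69, 2.69]. Speed limits (rad/s): [2.57, 2.57, 3.14, 3.14, 3.14, 3.14, 3.14].

## Interface

Orientations are given as a rotation vector (axis times angle).
In Python, from plant import arm gives the robot as it stands.
- The arm moves only by the tool drive_tool, never from a script. Its argument "rows" is a list of rows, each a list of 2 entries, a list of its own where there are three numbers: the shift along the tool's x, y, z in cm, then the turn, a rotation vector about the tool's x, y, z in degrees. In form: [[[dx, dy, dz], [wx, wy, wz]], ...]. A call has 1 to 12 rows; each row shifts and turns the commanded pose from where the row before left it, along the tool's axes as they then stand; what a row does not reach is not made up. A row lasts 1/10 s, in which the tool goes at most 50 mm and 8.59 degrees, less where a joint would pass 70% of its speed; a pose out of reach is approached as far as the arm can. A call with a gripper value outside its range is refused whole. "gripper" is the closure in counts, from 0 (fully open) to 255 (shut), set as the call begins (left out, the last holds). The fingers move at their own pace and stop on an object; "newtons" is the grip in N (left out, the last holds). Time passes only in rows, so rows that do not move let the fingers close. It gives the time, the measured TCP pose, the force and the opening at its end, in the units of the state.
- arm.get_obs(): the state, without advancing time (a new reading comes with each control period).
- arm.read_camera(name): name is "scene" or "top" or "wrist"; returns a dict with "color" (384x512x3 uint8, red, green, blue), "mtx" (3x3 intrinsics, pixels), "R" (3x3) and "t" (3): a world point X has camera coordinates R X + t. Camera axes: x right, y down, z forward; pixel columns grow to the right and rows downward; lengths in m; the calibration is good to about 2 mm. A picture is of the moment at which its call begins. There is no depth.
- arm.close_job(): hands the job in, once; it reports no verdict.
Trained networks look in the newest picture that a camera, given by its name, has taken for a name from the list of things; names that differ only in an ending like _2 or _b are one class to them, and where a whole thing is asked for, a point or a joint stands for the part that bears it (a point fixed in the world has none). Each returns a list of dicts, best first, with "conf" (0 to 1); they miss things now and then, are a little off and sometimes report something else, mostly with a low value. They report only what shows in the picture. A call takes as long as a camera call. They do not tell look-alikes from the thing itself.
- arm.recognise(camera, query): "rect" ([left, top, right, bottom] in pixels, round what is visible of it).
The state is a dict: "time": time; "joints": joint angles; "qvel": joint speeds; "effort": joint torques, N m; "tcp_pos": TCP position; "orientation": TCP orientation; "force": force on the tool from outside, world axes, zero at the start; "torque": the same for the moment, N m; "grip_width": finger opening in m.
Only numpy, scipy, OpenCV 4.12 (cv2) and the standard library are available. Lean on these libraries where they do the work, as an engineer would, in place of code of your own. Each camera call takes 0.05 s, during which the arm holds its last target.

## Working session

There is one attempt and no reset: what is moved stays moved. The work goes in short steps, Python scripts to look and compute and a tool call to move; the robot and the scene stay as the last step left them, time stands still between calls to the robot, and variables do not carry over. Pictures are saved under pics/ and viewed, and the job is handed in when it is done.

Besides the shell and the picture viewer there is one more tool, called in YAML: its name, and indented under it one key for each argument. drive_tool: Moves the arm, as the interface text tells. Its arguments: {"type":"object","properties":{"rows":{"type":"array"},"gripper":{"type":"number"},"newtons":{"type":"number"}},"required":["rows"]}

```bash
ls; mkdir -p pics; python3 - <<'E'
from plant import arm
import cv2
o=arm.get_obs()
for k,v in o.items(): print(k,v)
for n in ("scene","top","wrist"):
    d=arm.read_camera(n); cv2.imwrite(f"pics/{n}0.png",d["color"][:,:,::-1]); print(n,d["mtx"].tolist(),(-d["R"].T@d["t"]).round(3),d["R"].round(3).tolist())
    for q in ("bin_1","hook","stand","tin","mat_top","spray_can","tape_roll"):
        for r in arm.recognise(n,q): print(n,q,[round(x) for x in r["rect"]],round(r["conf"],2))
E
```

```text
pics
time 0.0
joints [ 1.15708177  0.32180702 -0.07008605  1.45169336  0.02257305  1.37080236
 -0.05691371]
qvel [ 0.00144497 -0.00125971 -0.00099407  0.00010806 -0.00041188 -0.00070058
  0.00145194]
effort [-4.98085483e-04 -4.91291392e+01 -4.04096385e-01 -3.12528384e+01
 -6.39036368e-02  4.38928034e-02  1.81639948e-04]
tcp_pos [ 0.26941522 -0.59094451  0.23546266]
orientation [-2.64156716e+00  1.69869855e+00  2.60076118e-03]
force [1.14163994 0.0272469  0.62674569]
torque [-0.03948151 -0.02777225  0.01586793]
grip_width 0.08686086550185758
scene [[363.34295364537957, 0.0, 257.02484509987437], [0.0, 363.34295364537957, 188.6340911018427], [0.0, 0.0, 1.0]] [1.05  0.393 1.155] [[-0.572, 0.82, 0.014], [0.693, 0.492, -0.527], [-0.44, -0.292, -0.849]]
scene bin_1 [226, 205, 263, 240] 0.95
scene bin_1 [198, 130, 227, 161] 0.78
scene bin_1 [273, 184, 303, 208] 0.65
scene bin_1 [179, 168, 222, 216] 0.55
scene bin_1 [233, 164, 251, 185] 0.53
scene bin_1 [138, 124, 163, 144] 0.18
scene hook [316, 135, 373, 205] 0.69
scene hook [197, 247, 249, 292] 0.69
scene hook [367, 268, 435, 350] 0.64
scen
[... 720 characters left out ...]
 298, 214] 0.5
top bin_1 [283, 112, 308, 150] 0.18
top hook [155, 142, 204, 187] 0.79
top hook [176, 237, 227, 293] 0.79
top hook [87, 158, 137, 205] 0.58
top hook [140, 209, 167, 229] 0.3
top stand [172, 235, 225, 296] 0.81
top stand [154, 140, 206, 186] 0.7
top stand [335, 169, 368, 199] 0.62
top tin [204, 176, 221, 197] 0.81
top mat_top [333, 172, 370, 200] 0.56
top spray_can [143, 208, 168, 228] 0.68
top spray_can [334, 169, 368, 200] 0.67
top tape_roll [382, 176, 406, 204] 0.56
wrist [[288.1322834945222, 0.0, 255.95153197499442], [0.0, 288.1322834945222, 195.9227394179559], [0.0, 0.0, 1.0]] [ 0.329 -0.563  0.385] [[0.414, -0.91, 0.001], [-0.882, -0.401, 0.246], [-0.223, -0.103, -0.969]]
```

```bash
python3 - <<'E'
import cv2
a=cv2.imread("pics/scene0.png");b=cv2.imread("pics/top0.png")
cv2.imwrite("pics/scene0c.png",cv2.resize(a[100:370,110:460],None,fx=2.2,fy=2.2,interpolation=cv2.INTER_CUBIC))
cv2.imwrite("pics/top0c.png",cv2.resize(b[90:310,70:430],None,fx=2.2,fy=2.2,interpolation=cv2.INTER_CUBIC))
E
```

```text
(no output)
```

View pics/scene0c.png

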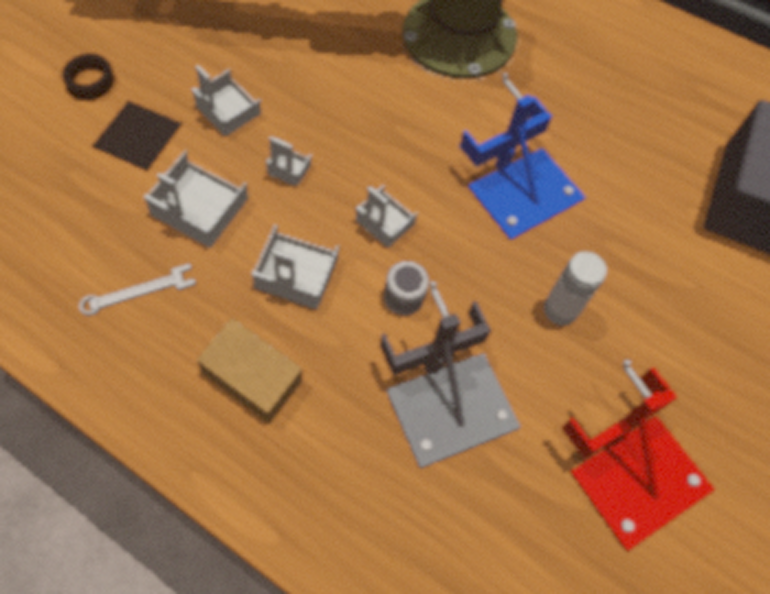

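View pics/top0c.png

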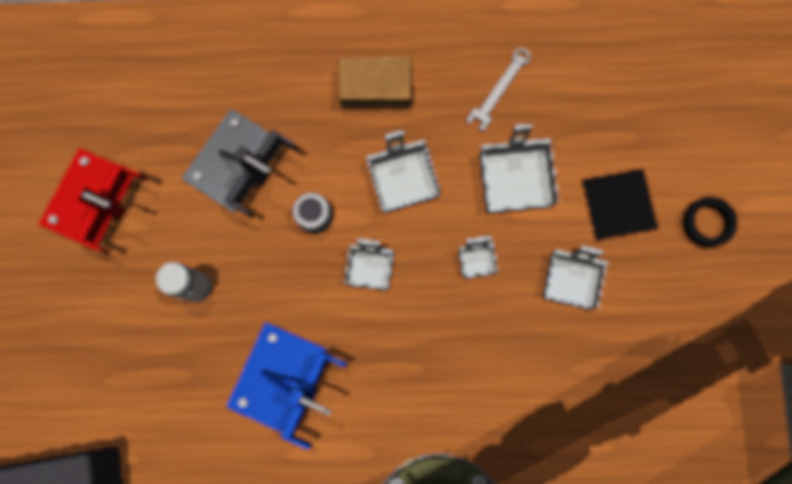

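View pics/wrist0.png

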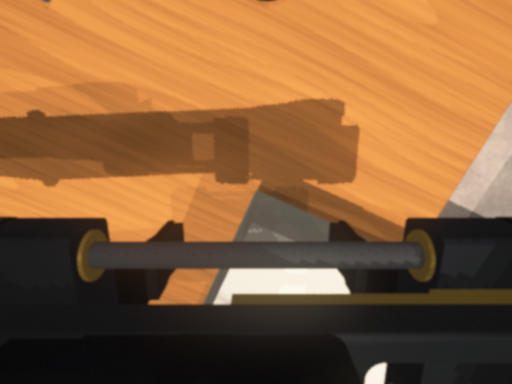

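```bash
cat > h.py <<'E'
import numpy as np, cv2, pickle
from scipy.spatial.transform import Rotation as Rn
from scipy.optimize import minimize
B={1:(124,112,52,58,28,124,158),2:(108,97,47,53,31,112,146),3:(92,82,42,48,34,100,134),4:(76,67,37,43,37,88,122),5:(60,52,32,38,40,76,110)}
def box(x0,x1,y0,y1,z0,z1): return np.array([[x,y,z] for x in(x0,x1) for y in(y0,y1) for z in(z0,z1)])/1000
def binb(k):
    w,d,s,bp,n,e,t=B[k]; h=w/2; f=3-d
    return [box(f,3,-h,h,0,3),box(f,f+3,-h,h,0,20),box(f,3,-h,-h+3,0,s),box(f,3,h-3,h,0,s),box(-3,3,-h,h,0,bp),
      box(-3,3,-n/2,-9,bp,e),box(-3,3,9,n/2,bp,e),box(-3,3,-n/2,n/2,bp,e-38) if e-38>bp else box(-3,3,-n/2,n/2,bp-1,bp),box(-3,3,-n/2,n/2,e,t)]
def tinb():
    a=np.linspace(0,2*np.pi,40,endpoint=False)
    return [np.concatenate([np.c_[.032*np.cos(a),.032*np.sin(a),0*a],np.c_[.032*np.cos(a),.032*np.sin(a),0*a+.062],np.c_[.029*np.cos(a),.029*np.sin(a),0*a+.066]])]
def matb(): return [box(-58,58,-58,58,0,3)]
def standb(): return [box(-0,24,-12,12,0,181),box(0,12,-74,74,55,100),box(-35,0,-74,-68,55,100),box(-35,0,68,74,55,100)]
def place(bx,p):
    c,s=np.cos(p[2]),np.sin(p[2]);z=p[3] if len(p)>3 else 0
    return [b@np.array([[c,-s,0],[s,c,0],[0,0,1]]).T+[p[0],p[1],z] for b in bx]
def proj(cam,X):
    c=np.atleast_2d(X)@cam["R"].T+cam["t"]; u=c@cam["mtx"].T; return u[:,:2]/u[:,2:]
def ray(cam,uv):
    d=np.linalg.solve(cam["mtx"],np.array([uv[0],uv[1],1.]));d=cam["R"].T@d
    return -cam["R"].T@cam["t"],d/np.linalg.norm(d)
def atz(cam,uv,z):
    o,d=ray(cam,uv); return o+d*(z-o[2])/d[2]
def tri(obs):
    A=np.zeros((3,3));b=np.zeros(3)
    for cam,uv in obs:
        o,d=ray(cam,uv);P=np.eye(3)-np.outer(d,d);A+=P;b+=P@o
    X=np.linalg.solve(A,b); return X,[np.linalg.norm(proj(c,X)[0]-uv) for c,uv in obs]
def render(cam,bx,ss=2):
    m=np.zeros((384*ss,512*ss),np.uint8)
    for b in bx:
        q=cv2.convexHull(((proj(cam,b)+.5)*ss*16).astype(np.int32)); cv2.fillConvexPoly(m,q,255,shift=4)
    return cv2.resize(m,(512,384),interpolation=cv2.INTER_AREA)/255.
def lowsat(img,th=70):
    hsv=cv2.cvtColor(img,cv2.COLOR_RGB2HSV); return ((hsv[:,:,1]<th)).astype(float)
def fit(views,bx,p0,steps=((.02,.3),(.006,.1),(.002,.03))):
    # views: list of (cam,mask,roi)
    def cost(p):
        c=0
        for cam,m,r in views:
            l,t,rr,b=r; M=render(cam,place(bx,p))[t:b,l:rr]; D=m[t:b,l:rr]
            c+=1-np.minimum(M,D).sum()/np.maximum(M,D).sum()
        return c/len(views)
    best=np.array(p0,float)
    for sp,sa in steps:
        s=[best]+[best+np.r_[np.eye(3)[i]*[sp,sp,sa][i]] for i in range(3)]
        best=minimize(cost,best,method="Nelder-Mead",options=dict(initial_simplex=np.array(s),xatol=1e-4,fatol=1e-4,maxiter=150)).x
    return best,cost(best)
def overlay(cam,items,col=(0,255,0),f=1):
    im=cv2.resize(cam["color"][:,:,::-1],None,fx=f,fy=f,interpolation=cv2.INTER_CUBIC)
    for bx in items:
        for b in bx:
            if len(b)==8:
                u=(proj(cam,b)+.5)*f
                for i in range(8):
                    for k in (1,2,4):
                        if not i&k: cv2.line(im,tuple(int(v) for v in u[i]),tuple(int(v) for v in u[i|k]),col,1,cv2.LINE_AA)
            else:
                q=cv2.convexHull(((proj(cam,b)+.5)*f).astype(np.int32)); cv2.polylines(im,[q],True,col,1,cv2.LINE_AA)
    return im
def snap(name):
    from plant import arm
    d=arm.read_camera(name); return d
def delta(pos,rv,ptgt,Rtgt):
    R=Rn.from_rotvec(rv); return R.inv().apply(np.array(ptgt)-pos)*100, (R.inv()*Rtgt).as_rotvec(degrees=True)
def down(jaw): # tool down, jaw axis at world angle
    x=np.array([np.cos(jaw),np.sin(jaw),0]);z=np.array([0,0,-1.]);return Rn.from_matrix(np.c_[x,np.cross(z,x),z])
E
python3 - <<'E'
from h import *
cams={n:snap(n) for n in("scene","top")}
rects={1:((179,168,222,216),(288,149,324,189)),2:((226,205,263,240),(237,150,267,185)),3:((198,130,227,161),(316,204,344,231)),4:((273,184,303,208),(228,201,251,221)),5:((233,164,251,185),(279,197,298,214))}
P={}
ms={n:lowsat(cams[n]["color"],90) for n in cams}
items=[]
for k,(rs,rt) in rects.items():
    g=lambda r:(r[0]-7,r[1]-7,r[2]+7,r[3]+7)
    c=atz(cams["top"],((rt[0]+rt[2])/2,(rt[1]+rt[3])/2),.02)
    best=None
    for yaw in (-.3,0.3):   # back plate at far x -> yaw ~0
        r=fit([(cams["scene"],ms["scene"],g(rs)),(cams["top"],ms["top"],g(rt))],binb(k),[c[0]+.03,c[1],yaw])
        if best is None or r[1]<best[1]: best=r
    P[k]=best[0];print(k,best[0].round(4),np.degrees(best[0][2]).round(1),round(best[1],3)); items.append(place(binb(k),best[0]))
pickle.dump(P,open("coarse.pkl","wb"))
tin,_=fit([(cams["scene"],ms["scene"],(280,210,309,248)),(cams["top"],ms["top"],(198,170,226,203))],tinb(),[.45,.15,0]);print("tin",tin,_)
items.append(place(tinb(),tin))
X=atz(cams["top"],((333+370)/2,(172+200)/2-.5),.003);Y=atz(cams["scene"],(171,160.5),.003);print("mat",X,Y)
a=overlay(cams["scene"],items,f=3)[360:760,390:960];b=overlay(cams["top"],items,f=3)[420:720,580:1060]
cv2.imwrite("pics/ov1.png",a);cv2.imwrite("pics/ov2.png",b)
E
```

```text
1 [ 0.6464 -0.1578  0.0823] 4.7 0.161
2 [0.6431 0.0563 0.2803] 16.1 0.096
3 [ 0.4397 -0.2592 -0.2364] -13.5 0.115
4 [ 0.4677  0.1044 -0.1839] -10.5 0.118
5 [ 0.4666 -0.0811  0.0746] 4.3 0.137
tin [ 0.53483198  0.20721842 -1.35861169] 0.17293266776488853
mat [ 0.52944688 -0.34463002  0.003     ] [ 0.54213748 -0.35038571  0.003     ]
```

```bash
python3 - <<'E'
import cv2
for n in("ov1","ov2"): print(cv2.imread(f"pics/{n}.png").shape)
E
```

```text
(400, 570, 3)
(300, 480, 3)
```

View pics/ov1.png

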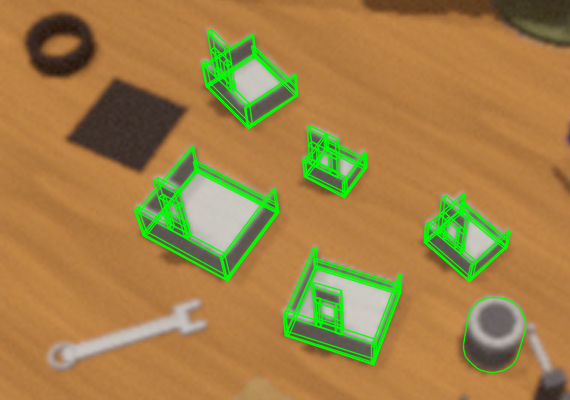

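View pics/ov2.png

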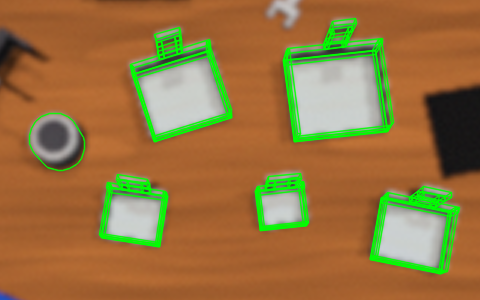

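```bash
python3 - <<'E'
from h import *
c={n:snap(n) for n in("scene","top")}
for n,r,f in(("scene",(265,205,355,320),7),("top",(145,130,230,205),8)):
    l,t,rr,b=r; im=cv2.resize(c[n]["color"][t:b,l:rr,::-1],None,fx=f if n=="top" else 5,fy=f if n=="top" else 5,interpolation=cv2.INTER_CUBIC); cv2.imwrite(f"pics/st_{n}.png",im)
E
```

```text
(no output)
```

View pics/st_scene.png

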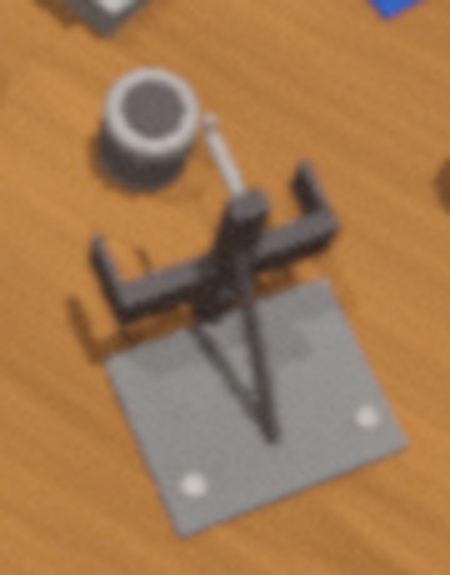

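View pics/st_top.png

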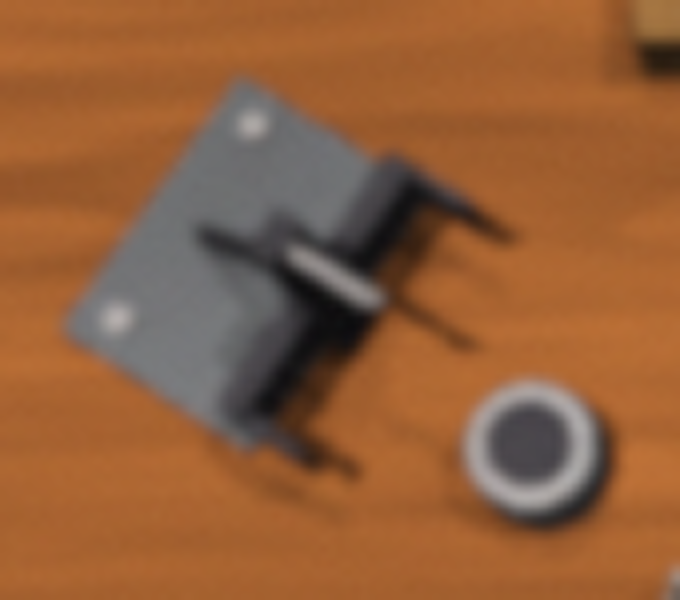

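```bash
python3 - <<'E'
from h import *
c={n:snap(n) for n in("scene","top")}
t=tri([(c["scene"],(306.7,229)),(c["top"],(192.3,167.2))]);r=tri([(c["scene"],(312.6,243)),(c["top"],(180.9,161))])
print("tip",t,"root",r, "yaw",np.degrees(np.arctan2(*(r[0]-t[0])[[1,0]])))
print(tri([(c["scene"],(295,226.5)),(c["top"],(145+530/8,130+445/8))]), "tin top")
w=snap("wrist"); o=__import__("plant").arm.get_obs()
R=Rn.from_rotvec(o["orientation"]).as_matrix()
C=-w["R"].T@w["t"]; print("cam in tool",R.T@(C-o["tcp_pos"]),(w["R"]@R).round(3))
E
```

```text
tip (array([0.5770187 , 0.25750609, 0.18177958]), [np.float64(0.5123412461683154), np.float64(0.42781971161115007)]) root (array([0.60293981, 0.29648781, 0.17867385]), [np.float64(0.43373680131587244), np.float64(0.35299091484931716)]) yaw 56.37785997436422
(array([0.53346116, 0.2058895 , 0.06343995]), [np.float64(0.03658189092357663), np.float64(0.0316977650259422)]) tin top
cam in tool [-0.00091192 -0.06553732 -0.14796987] [[ 1.     0.001 -0.001]
 [-0.001  0.969 -0.246]
 [ 0.001  0.246  0.969]]
```

drive_tool:
  rows:
    - [[-2.5,-3.2,0],[0,0,0]]
    - [[-2.5,-3.2,0],[0,0,0]]
    - [[-2.5,-3.2,0],[0,0,0]]
    - [[-2.5,-3.2,0],[0,0,0]]
    - [[-2.5,-3.2,0],[0,0,0]]
    - [[-2.5,-3.2,0],[0,0,0]]
    - [[-2.5,-3.2,0],[0,0,0]]
    - [[-2.5,-3.2,0],[0,0,0]]
    - [[-2.5,-3.2,0],[0,0,0]]
    - [[-2.5,-3.2,0],[0,0,0]]
    - [[-2.5,-3.2,0],[0,0,0]]
    - [[-2.5,-3.2,0],[0,0,0]]

```text
time: 2.75
tcp_pos: [0.4952, -0.1577, 0.2369]
orientation: [2.642, -1.699, 0.002]
force: [0.8, -1.1, -0.0]
grip_width: 0.0867
```

drive_tool:
  rows:
    - [[0,0,0],[0,0,-8]]
    - [[0,0,0],[0,0,-8]]
    - [[0,0,0],[0,0,-8]]
    - [[0,0,0],[0,0,-8]]
    - [[0,0,0],[0,0,-8]]
    - [[0,0,0],[0,0,-8]]
    - [[0,0,0],[0,0,-8]]
    - [[0,0,0],[0,0,-8]]
    - [[0,0,0],[0,0,-8]]
    - [[0,0,0],[0,0,-8]]
    - [[0,0,0],[0,0,-8]]
    - [[0,0,0],[0,0,-8]]

```text
time: 3.95
tcp_pos: [0.4946, -0.1592, 0.2367]
orientation: [3.028, 0.835, 0.0]
force: [1.0, -0.4, 0.4]
grip_width: 0.087
```

drive_tool:
  rows:
    - [[0,0,0],[0,0,-8]]
    - [[0,0,0],[0,0,-8]]
    - [[0,0,0],[0,0,-8]]
    - [[0,0,0],[0,0,-8]]
    - [[0,0,0],[0,0,-8]]
    - [[0,0,0],[0,0,-8]]
    - [[0,0,0],[0,0,-8]]
    - [[0,0,0],[0,0,-8]]
    - [[0,0,0],[0,0,-2]]
    - [[0,0,0],[0,0,0]]

```text
time: 4.95
tcp_pos: [0.4946, -0.1592, 0.2367]
orientation: [2.092, 2.344, -0.0]
force: [0.7, 0.0, 1.1]
grip_width: 0.0868
```

```bash
cat >> h.py <<'E'
def go(p=None,R=None,maxd=4.0,maxa=8.0):
    """print tool-frame shift/turn from measured pose to target"""
    from plant import arm
    o=arm.get_obs(); R=R if R is not None else Rn.from_rotvec(o["orientation"]); p=o["tcp_pos"] if p is None else p
    d,a=delta(o["tcp_pos"],o["orientation"],p,R)
    n=max(1,int(np.ceil(max(np.linalg.norm(d)/maxd,np.linalg.norm(a)/maxa))))
    print("t",round(o["time"],2),"tcp",o["tcp_pos"].round(4),"shift",d.round(2),"turn",a.round(2),"rows",n,"F",o["force"].round(1),"w",round(o["grip_width"]*1000,1))
def pic(name,f,crop=None,k=1.5,items=()):
    d=snap(name); im=overlay(d,items,f=k)
    if crop: l,t,r,b=[int(v*k) for v in crop]; im=im[t:b,l:r]
    cv2.imwrite("pics/"+f,im); return d
E
python3 - <<'E'
from h import *
from plant import arm
go([.52,.13,.30],down(np.radians(146))); o=arm.get_obs();print(o["joints"].round(2))
E
```

```text
t 4.95 tcp [ 0.4946 -0.1592  0.2367] shift [28.44  5.81 -6.34] turn [ 0.000e+00  2.000e-02 -4.949e+01] rows 8 F [0.7 0.  1.1] w 86.8
[ 0.78  0.07 -0.54  1.76  0.04  1.33  1.92]
```

drive_tool:
  rows:
    - [[3.5,0.7,-0.8],[0,0,0]]
    - [[3.5,0.7,-0.8],[0,0,0]]
    - [[3.5,0.7,-0.8],[0,0,0]]
    - [[3.5,0.7,-0.8],[0,0,0]]
    - [[3.5,0.7,-0.8],[0,0,0]]
    - [[3.5,0.7,-0.8],[0,0,0]]
    - [[3.5,0.7,-0.8],[0,0,0]]
    - [[3.5,0.7,-0.8],[0,0,0]]

```text
time: 5.75
tcp_pos: [0.5184, 0.1267, 0.3011]
orientation: [2.093, 2.342, 0.0]
force: [0.6, 0.8, 1.0]
grip_width: 0.0869
```

drive_tool:
  rows:
    - [[0,0,0],[0,0,-8]]
    - [[0,0,0],[0,0,-8]]
    - [[0,0,0],[0,0,-8]]
    - [[0,0,0],[0,0,-8]]
    - [[0,0,0],[0,0,-8]]
    - [[0,0,0],[0,0,-8]]
    - [[0,0,0],[0,0,-1.5]]
    - [[0,0,0],[0,0,0]]

```text
time: 6.55
tcp_pos: [0.5184, 0.1253, 0.3006]
orientation: [0.923, 3.003, -0.0]
force: [-0.0, -0.7, -0.1]
grip_width: 0.0871
```

```bash
python3 - <<'E'
from h import *
d=pic("wrist","w1.png"); pickle.dump(d,open("w1.pkl","wb")); go()
E
```

```text
t 6.6 tcp [0.5184 0.1254 0.3005] shift [0. 0. 0.] turn [0. 0. 0.] rows 1 F [-0.3 -0.3  0.2] w 86.7
```

View pics/w1.png

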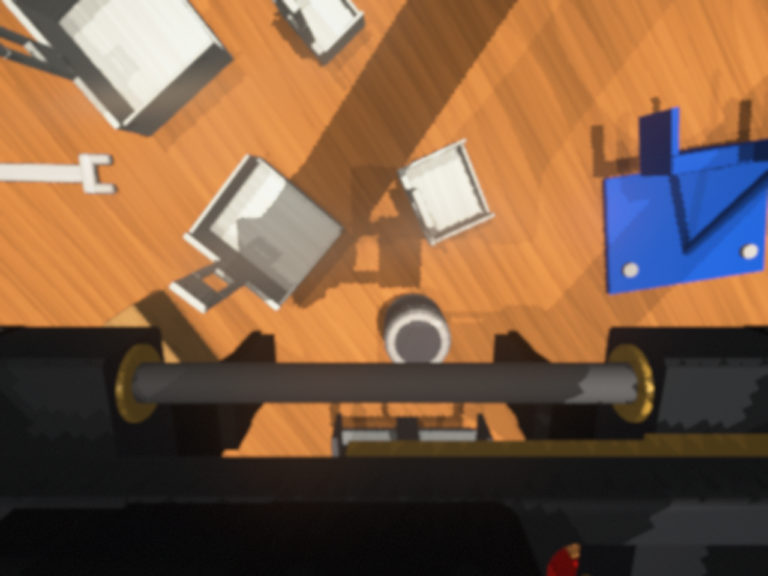

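drive_tool:
  rows:
    - [[0,4,0],[0,0,0]]
    - [[0,4,0],[0,0,0]]
    - [[0,4,0],[0,0,0]]
    - [[0,4,0],[0,0,0]]
    - [[0,4,0],[0,0,0]]
    - [[0,4,0],[0,0,0]]
    - [[0,2,0],[0,0,0]]
    - [[0,0,0],[0,0,0]]

```text
time: 7.4
tcp_pos: [0.6634, 0.3444, 0.2982]
orientation: [-0.915, -3.002, -0.001]
force: [-0.4, 0.1, -0.7]
grip_width: 0.0868
```

```bash
python3 - <<'E'
from h import *
d=pic("wrist","w2.png"); pickle.dump(d,open("w2.pkl","wb")); go()
from plant import arm
print(arm.get_obs()["joints"].round(2))
E
```

```text
t 7.45 tcp [0.6633 0.3425 0.299 ] shift [0. 0. 0.] turn [0. 0. 0.] rows 1 F [-0.3 -0.4  1.1] w 87.0
[-0.06  0.64 -0.83  1.03  0.46  1.64  1.8 ]
```

View pics/w2.png

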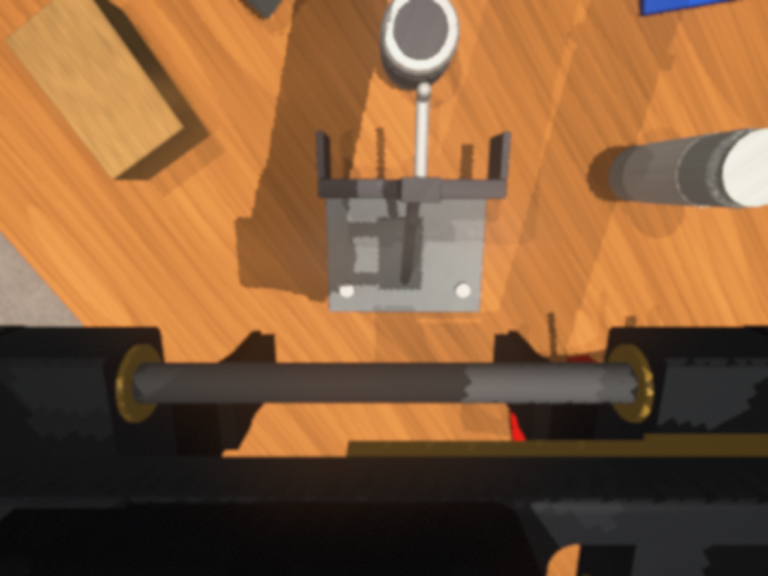

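```bash
python3 - <<'E'
from h import *
d=pickle.load(open("w2.pkl","rb"))
l,t,r,b=205,50,345,145
cv2.imwrite("pics/w2c.png",cv2.resize(d["color"][t:b,l:r,::-1],None,fx=5.5,fy=5.5,interpolation=cv2.INTER_CUBIC))
E
```

```text
(no output)
```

View pics/w2c.png

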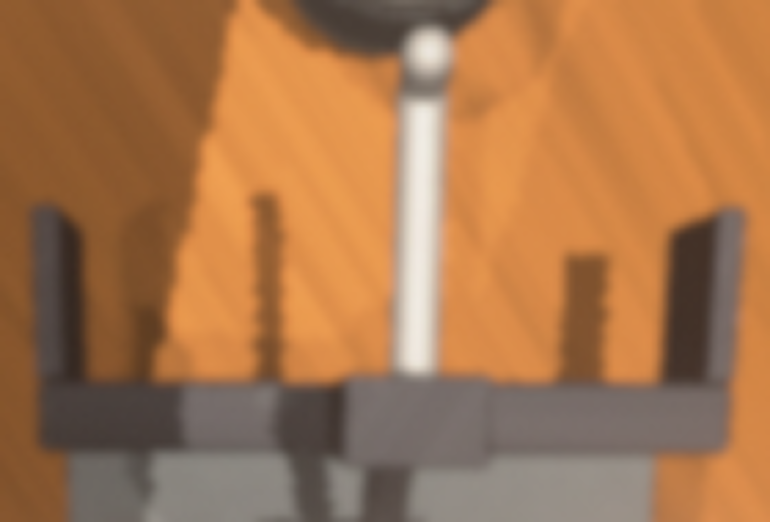

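```bash
python3 - <<'E'
from h import *
d=pickle.load(open("w2.pkl","rb"))
P=lambda u,v,z: atz(d,(u/5.5+205-.4,v/5.5+50-.4),z)
pts={"postFL":P(345,378,.181),"postFR":P(490,378,.181),"tip":P(427,50,.184),"barL":P(42,383,.1),"barR":P(728,381,.1),"ckL":P(33,208,.1),"ckR":P(745,208,.1),"rod0":P(417,375,.175),"rod1":P(422,100,.179)}
for k,v in pts.items(): print(k,v.round(4))
y=lambda a,b:np.degrees(np.arctan2(*(pts[b]-pts[a])[[1,0]]))
print("bar yaw",y("barR","barL")-90,"ck",y("ckR","ckL")-90,"post",y("postFR","postFL")-90,"rod",y("rod1","rod0"),y("tip","rod0"))
print("bar len",np.linalg.norm(pts["barL"]-pts["barR"]),"ck", np.linalg.norm(pts["ckL"]-pts["ckR"]),"post",np.linalg.norm(pts["postFL"]-pts["postFR"]),"tip-root",np.linalg.norm((pts["tip"]-pts["rod0"])[:2]))
print("barmid",(pts["barL"]+pts["barR"])/2,"ckmid",(pts["ckL"]+pts["ckR"])/2,"postmid",(pts["postFL"]+pts["postFR"])/2)
# tin top ellipse centre
m=lowsat(d["color"])
print("tin top",atz(d,(420/1.5,28/1.5),.066), "two-view tri w1", tri([(pickle.load(open('w1.pkl','rb')),(417/1.5,341/1.5)),(d,(420/1.5,28/1.5))]))
E
```

```text
postFL [0.6139 0.2916 0.181 ]
postFR [0.5944 0.3047 0.181 ]
tip [0.577  0.2582 0.184 ]
barL [0.6641 0.2575 0.1   ]
barR [0.5437 0.3381 0.1   ]
ckL [0.6451 0.2283 0.1   ]
ckR [0.5235 0.3101 0.1   ]
rod0 [0.6035 0.2979 0.175 ]
rod1 [0.5807 0.2633 0.179 ]
bar yaw -123.78227322887203 ck -123.93121717787304 post -123.94337644423031 rod 56.63302811574951 56.32895314779847
bar len 0.1448586732852884 ck 0.14654633891921448 post 0.023444539890012224 tip-root 0.04764504271840258
barmid [0.60386232 0.29778252 0.1       ] ckmid [0.5843036  0.26923817 0.1       ] postmid [0.6041259  0.29814009 0.181     ]
tin top [0.53421072 0.20635746 0.066     ] two-view tri w1 (array([0.53414511, 0.20595797, 0.06480518]), [np.float64(0.1842658834932613), np.float64(0.22039708713300918)])
```

```bash
python3 - <<'E'
from h import *
for n,roi in(("scene",(140,135,200,185)),("top",(325,160,376,207))):
    c=snap(n); im=cv2.imread(f"pics/{n}0.png"); g=im.max(2); l,t,r,b=roi
    m=((g<75)*255).astype(np.uint8); z=np.zeros_like(m); z[t:b,l:r]=m[t:b,l:r]
    z=cv2.morphologyEx(z,cv2.MORPH_OPEN,np.ones((5,5)))
    cs=max(cv2.findContours(z,0,1)[0],key=cv2.contourArea).reshape(-1,2).astype(float)
    W=np.array([atz(c,p,.003)[:2] for p in cs]); 
    (cx,cy),(w,h),a=cv2.minAreaRect((W*1000).astype(np.float32)); print(n,cx,cy,w,h,a)
E
```

```text
scene 541.381103515625 -346.1059875488281 104.52847290039062 104.3167953491211 8.52598762512207
top 541.811279296875 -344.4020690917969 110.56719970703125 110.38052368164062 8.637415885925293
```

```bash
cat >> h.py <<'E'
SY=np.radians(56.2); ROOT=np.array([.6039,.2979]); SX=np.array([np.cos(SY),np.sin(SY),0]); SYv=np.array([-np.sin(SY),np.cos(SY),0])
def st(x,y,z): return np.array([ROOT[0],ROOT[1],0])+SX*x+SYv*y+[0,0,z]
E
python3 - <<'E'
from h import *
R=down(SY+np.pi/2)*Rn.from_rotvec([-15,0,0],degrees=True)
zt=R.as_matrix()[:,2];print(zt)
g=np.array([.5343,.2062,.040])
tcp=g+.005*zt
print(tcp, tcp-zt*.25); go(tcp-zt*.25,R); go(tcp-zt*.25)
E
```

```text
[ 0.1439799   0.21507461 -0.96592583]
[0.5350199  0.20727537 0.03517037] [0.49902492 0.15350672 0.27665183]
t 7.55 tcp [0.6637 0.3402 0.3004] shift [  3.18 -24.69   2.39] turn [-15.05   0.06  -0.28] rows 7 F [ 0.3 -0.5  1. ] w 87.0
t 7.55 tcp [0.6637 0.3402 0.3004] shift [  3.18 -24.69   2.39] turn [0. 0. 0.] rows 7 F [ 0.3 -0.5  1. ] w 87.0
```

drive_tool:
  rows:
    - [[0.45,-3.5,0.3],[0,0,0]]
    - [[0.45,-3.5,0.3],[0,0,0]]
    - [[0.45,-3.5,0.3],[0,0,0]]
    - [[0.45,-3.5,0.3],[0,0,0]]
    - [[0.45,-3.5,0.3],[0,0,0]]
    - [[0.45,-3.5,0.3],[0,0,0]]
    - [[0.45,-3.5,0.3],[0,0,0]]
    - [[0,0,0],[-7.5,0,-0.2]]
    - [[0,0,0],[-7.5,0,0]]
    - [[0,0,0],[0,0,0]]
    - [[0,0,0],[0,0,0]]

```text
time: 8.65
tcp_pos: [0.5005, 0.1535, 0.2798]
orientation: [0.889, 2.907, 0.375]
force: [0.8, 0.3, 0.7]
grip_width: 0.0871
```

```bash
python3 - <<'E'
from h import *
R=down(SY+np.pi/2)*Rn.from_rotvec([-15,0,0],degrees=True)
zt=R.as_matrix()[:,2]
g=np.array([.5343,.2062,.040])
go(g+.005*zt,R)
d=pic("wrist","w3.png"); print(tri([(pickle.load(open('w2.pkl','rb')),(420/1.5,28/1.5))]*1+[(d,proj(d,[.534,.206,.065])[0])]), proj(d,[.534,.206,.065])*1.5)
E
```

```text
t 8.65 tcp [0.5005 0.1535 0.2798] shift [ 0.22 -0.05 25.28] turn [-0.24  0.23 -0.19] rows 7 F [0.8 0.3 0.7] w 87.1
(array([0.53398844, 0.20608105, 0.06488828]), [np.float64(0.04684335305866193), np.float64(0.04213873047370014)]) [[385.45717059 270.46301161]]
```

View pics/w3.png

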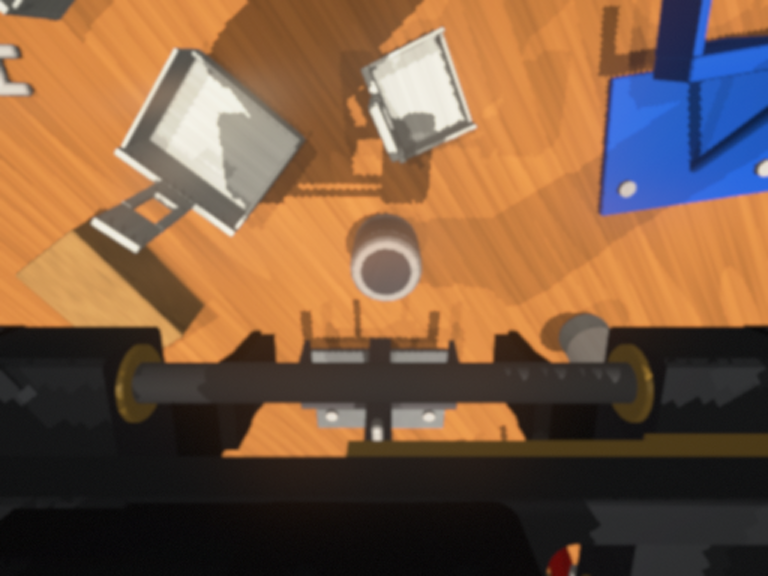

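drive_tool:
  rows:
    - [[0.2,0,3.5],[0,0,0]]
    - [[0,0,3.5],[0,0,0]]
    - [[0,0,3.5],[0,0,0]]
    - [[0,0,3.5],[0,0,0]]
    - [[0,0,3.5],[0,0,0]]
    - [[0,0,3.0],[0,0,0]]
    - [[0,0,2.5],[0,0,0]]
    - [[0,0,1.5],[0,0,0]]
    - [[0,0,0.7],[0,0,0]]
    - [[0,0,0],[0,0,0]]

```text
time: 9.7
tcp_pos: [0.535, 0.2129, 0.0354]
orientation: [0.881, 2.914, 0.385]
force: [0.3, 0.3, -0.3]
grip_width: 0.0874
```

drive_tool:
  rows:
    - [[0,0,0],[0,0,0]]
    - [[0,0,0],[0,0,0]]
    - [[0,0,0],[0,0,0]]
    - [[0,0,0],[0,0,0]]
    - [[0,0,0],[0,0,0]]
    - [[0,0,0],[0,0,0]]
    - [[0,0,0],[0,0,0]]
    - [[0,0,0],[0,0,0]]
  gripper: 120
  newtons: 30

```text
time: 10.5
tcp_pos: [0.5365, 0.2102, 0.037]
orientation: [0.884, 2.908, 0.383]
force: [0.4, -3.8, 6.7]
grip_width: 0.0637
```

drive_tool:
  rows:
    - [[0,0,-1.5],[0,0,0]]
    - [[0,0,-3],[0,0,0]]
    - [[0,0,-3.5],[0,0,0]]
    - [[0,0,-3.5],[0,0,0]]
    - [[0,0,-3.5],[0,0,0]]
    - [[0,0,-3.5],[0,0,0]]
    - [[0,0,-3.5],[0,0,0]]
    - [[0,0,0],[7.5,0,0]]
    - [[0,0,0],[7.5,0,0]]
    - [[0,0,0],[0,0,0]]

```text
time: 11.5
tcp_pos: [0.5036, 0.1656, 0.246]
orientation: [-0.904, -3.001, -0.004]
force: [-0.2, 1.1, -4.6]
grip_width: 0.0637
```

```bash
python3 - <<'E'
from h import *
# rotation first to jaw = 8.5+90 
go(None,down(np.radians(98.5)))
from plant import arm
o=arm.get_obs();d,a=delta(o["tcp_pos"],down(np.radians(98.5)).as_rotvec(),[.5415,-.345,.25],down(np.radians(98.5)));print("after turn",d)
E
```

```text
t 11.5 tcp [0.5036 0.1656 0.246 ] shift [0. 0. 0.] turn [-0.17 -0.41 47.99] rows 6 F [-0.2  1.1 -4.6] w 63.7
after turn [-51.06052896  -3.80004119  -0.40083271]
```

drive_tool:
  rows:
    - [[0,0,0],[0,0,8]]
    - [[0,0,0],[0,0,8]]
    - [[0,0,0],[0,0,8]]
    - [[0,0,0],[0,0,8]]
    - [[0,0,0],[0,0,8]]
    - [[0,0,0],[0,0,8]]
    - [[-3.5,0.4,0],[0,0,0]]
    - [[-3.5,0.4,0],[0,0,0]]
    - [[-3.5,0.4,0],[0,0,0]]
    - [[-3.5,0.4,0],[0,0,0]]
    - [[-3.5,0.4,0],[0,0,0]]
    - [[-3.5,0.4,0],[0,0,0]]

```text
time: 12.7
tcp_pos: [0.5561, -0.0421, 0.2476]
orientation: [-2.055, -2.374, -0.002]
force: [1.3, -0.4, -4.9]
grip_width: 0.0632
```

drive_tool:
  rows:
    - [[-3.5,0.4,0],[0,0,0]]
    - [[-3.5,0.4,0],[0,0,0]]
    - [[-3.5,0.4,0],[0,0,0]]
    - [[-3.5,0.4,0],[0,0,0]]
    - [[-3.5,0.4,0],[0,0,0]]
    - [[-3.5,0.4,0],[0,0,0]]
    - [[-3.5,0.4,0],[0,0,0]]
    - [[-3.5,0.4,0],[0,0,0]]
    - [[-3.5,0.4,0],[0,0,0]]
    - [[0,0,0],[0,0,0]]
    - [[0,0,0],[0,0,0]]

```text
time: 13.8
tcp_pos: [0.6366, -0.3483, 0.2466]
orientation: [-2.056, -2.371, -0.003]
force: [-0.4, 1.6, -5.0]
grip_width: 0.0632
```

```bash
python3 - <<'E'
from h import *
go([.5415,-.345,.13],down(np.radians(98.5)))
d=pic("wrist","w4.png"); pickle.dump(d,open("w4.pkl","wb"))
g=d["color"].max(2);m=((g<70)*255).astype(np.uint8);m[215:]=0
m=cv2.morphologyEx(m,cv2.MORPH_OPEN,np.ones((7,7)))
for c in cv2.findContours(m,0,1)[0]:
    if cv2.contourArea(c)<800: continue
    c=c.reshape(-1,2).astype(float);W=np.array([atz(d,p,.003)[:2] for p in c]);print(c.min(0),c.max(0),cv2.minAreaRect((W*1000).astype(np.float32)))
E
```

```text
t 13.8 tcp [ 0.6366 -0.3483  0.2466] shift [ 1.63 -9.36 11.67] turn [-0.04 -0.22 -0.36] rows 4 F [-0.4  1.6 -5. ] w 63.2
[234.  55.] [309. 138.] ((532.892578125, -346.3409118652344), (83.37565612792969, 112.8560562133789), 85.8485336303711)
[106.   4.] [152.  45.] ((473.684814453125, -527.7437744140625), (32.828182220458984, 66.84619903564453), 42.76784896850586)
```

View pics/w4.png

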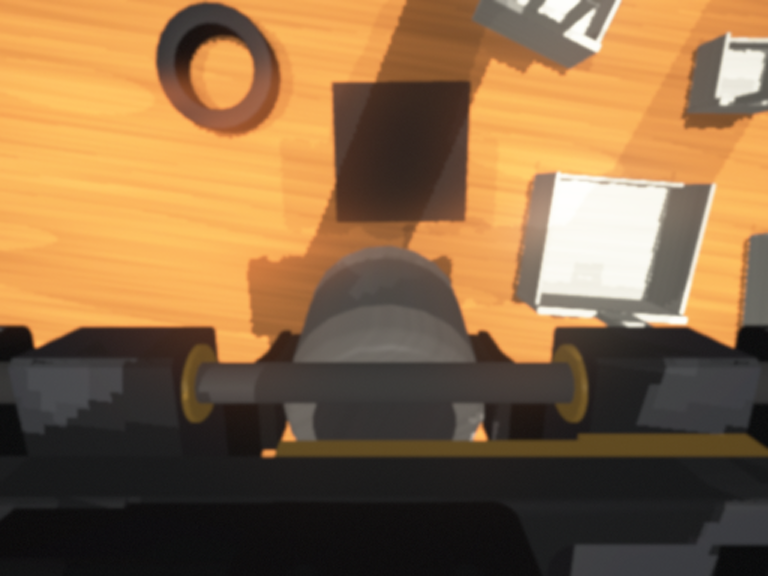

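```bash
python3 - <<'E'
from h import *
d=pickle.load(open("w4.pkl","rb"))
W=np.array([atz(d,(u/1.5-.3,v/1.5-.3),.003)[:2] for u,v in((333,84),(469,82),(464,220),(338,220))])
print(W.round(4),W.mean(0),[np.linalg.norm(W[i]-W[i-1]).round(4) for i in range(4)],[np.degrees(np.arctan2(*(W[i]-W[i-1])[::-1])).round(1) for i in range(4)])
c=(W.mean(0)+[.5415,-.345])/2;print(c)
a=np.radians(98.0);R=down(a)*Rn.from_rotvec([-15,0,0],degrees=True)
off=.0049*np.array([np.cos(a-np.pi/2),np.sin(a-np.pi/2)])
go(np.r_[c+off,.12],R); go(np.r_[c+off,.12])
E
```

```text
[[ 0.4946 -0.4107]
 [ 0.477  -0.2989]
 [ 0.5892 -0.282 ]
 [ 0.6051 -0.3937]] [ 0.54149068 -0.34632605] [np.float64(0.1118), np.float64(0.1131), np.float64(0.1135), np.float64(0.1129)] [np.float64(-171.3), np.float64(98.9), np.float64(8.6), np.float64(-81.9)]
[ 0.54149534 -0.34566303]
t 13.85 tcp [ 0.6372 -0.3466  0.2473] shift [ 1.42 -8.97 12.73] turn [-15.    -0.24   0.24] rows 4 F [ 0.7  0.8 -4.4] w 63.5
t 13.85 tcp [ 0.6372 -0.3466  0.2473] shift [ 1.42 -8.97 12.73] turn [0. 0. 0.] rows 4 F [ 0.7  0.8 -4.4] w 63.5
```

drive_tool:
  rows:
    - [[0.4,-3,2],[0,0,0]]
    - [[0.5,-3,3],[0,0,0]]
    - [[0.5,-3,3],[0,0,0]]
    - [[0,0,3],[-7.5,0,0]]
    - [[0,0,1.5],[-7.5,0,0]]
    - [[0,0,0],[0,0,0]]
    - [[0,0,0],[0,0,0]]
    - [[0,0,0],[0,0,0]]

```text
time: 14.65
tcp_pos: [0.5521, -0.3455, 0.1265]
orientation: [1.929, 2.235, 0.296]
force: [0.7, -0.2, -4.6]
grip_width: 0.0638
```

```bash
python3 - <<'E'
from h import *
a=np.radians(98.0);R=down(a)*Rn.from_rotvec([-15,0,0],degrees=True)
c=np.array([.5415,-.3455])
off=.0049*np.array([np.cos(a-np.pi/2),np.sin(a-np.pi/2)])
go(np.r_[c+off,.045],R)
E
```

```text
t 14.65 tcp [ 0.5521 -0.3455  0.1265] shift [ 0.17 -2.67  7.72] turn [0.18 0.02 0.4 ] rows 3 F [ 0.7 -0.2 -4.6] w 63.8
```

drive_tool:
  rows:
    - [[0.05,-0.9,2.0],[0,0,0]]
    - [[0.05,-0.9,2.0],[0,0,0]]
    - [[0.05,-0.8,2.0],[0,0,0]]
    - [[0,0,1.0],[0,0,0]]
    - [[0,0,0.5],[0,0,0]]
    - [[0,0,0],[0,0,0]]
    - [[0,0,0],[0,0,0]]

```text
time: 15.35
tcp_pos: [0.5449, -0.3456, 0.0457]
orientation: [1.932, 2.234, 0.296]
force: [0.3, -0.6, -5.4]
grip_width: 0.0638
```

```bash
python3 - <<'E'
from h import *
a=np.radians(98.0);R=down(a)*Rn.from_rotvec([-15,0,0],degrees=True)
c=np.array([.5415,-.3455])
off=.0049*np.array([np.cos(a-np.pi/2),np.sin(a-np.pi/2)])
go(np.r_[c+off,.041],R)
pic("scene","s5.png",(120,110,240,220),5)
E
```

```text
t 15.35 tcp [ 0.5449 -0.3456  0.0457] shift [0.06 0.03 0.5 ] turn [ 0.14 -0.02  0.28] rows 1 F [ 0.3 -0.6 -5.4] w 63.8
```

View pics/s5.png

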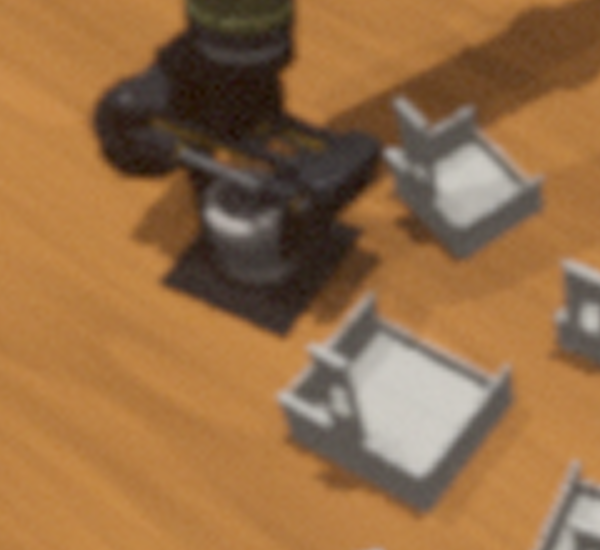

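drive_tool:
  rows:
    - [[0,0,0.2],[0,0,0]]
    - [[0,0,0.2],[0,0,0]]
    - [[0,0,0.1],[0,0,0]]
    - [[0,0,0],[0,0,0]]
    - [[0,0,0],[0,0,0]]

```text
time: 15.9
tcp_pos: [0.5444, -0.3456, 0.04]
orientation: [1.935, 2.234, 0.295]
force: [-4.5, 0.3, 4.0]
grip_width: 0.0633
```

drive_tool:
  rows:
    - [[0,0,0],[0,0,0]]
    - [[0,0,0],[0,0,0]]
    - [[0,0,0],[0,0,0]]
    - [[0,0,0],[0,0,0]]
    - [[0,0,0],[0,0,0]]
    - [[0,0,0],[0,0,0]]
  gripper: 0

```text
time: 16.5
tcp_pos: [0.5445, -0.3454, 0.0394]
orientation: [1.935, 2.234, 0.295]
force: [0.3, 0.2, -0.4]
grip_width: 0.0862
```

drive_tool:
  rows:
    - [[0,0,-2],[0,0,0]]
    - [[0,0,-4],[0,0,0]]
    - [[0,0,-4],[0,0,0]]
    - [[0,0,-4],[0,0,0]]
    - [[0,0,-4],[0,0,0]]
    - [[0,0,-4],[0,0,0]]
    - [[0,0,0],[7.5,0,0]]
    - [[0,0,0],[7.5,0,0]]
    - [[0,4,0],[0,0,0]]
    - [[0,4,0],[0,0,0]]
    - [[0,4,0],[0,0,0]]
    - [[0,4,0],[0,0,0]]

```text
time: 17.7
tcp_pos: [0.6478, -0.3307, 0.2515]
orientation: [-2.057, -2.374, -0.001]
force: [0.2, 0.2, 0.5]
grip_width: 0.0871
```

```bash
python3 - <<'E'
from h import *
d=pic("wrist","w6.png"); pickle.dump(d,open("w6.pkl","wb"));go()
E
```

```text
t 17.75 tcp [ 0.6535 -0.3259  0.2492] shift [0. 0. 0.] turn [0. 0. 0.] rows 1 F [ 0.4  2.1 -0.7] w 86.6
```

View pics/w6.png

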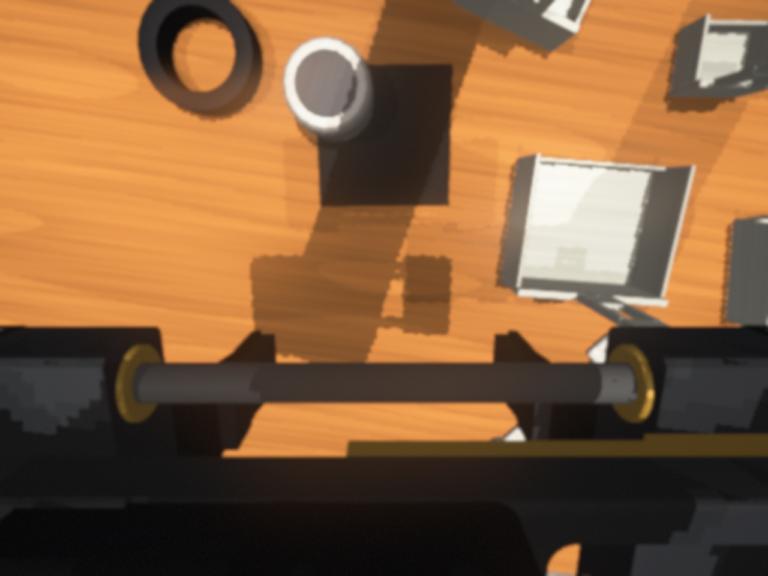

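```bash
python3 - <<'E'
from h import *
d=snap("wrist"); pickle.dump(d,open("w6.pkl","wb"))
t=snap("top");s=snap("scene")
l,tt,r,b=185,10,310,145
im=cv2.resize(d["color"][tt:b,l:r,::-1],None,fx=4,fy=4,interpolation=cv2.INTER_CUBIC);cv2.imwrite("pics/w6c.png",im)
l,tt,r,b=320,155,385,215
cv2.imwrite("pics/t6c.png",cv2.resize(t["color"][tt:b,l:r,::-1],None,fx=8,fy=8,interpolation=cv2.INTER_CUBIC))
for q in ("wrist","scene","top"):
  from plant import arm
  print(q,[(np.round(x["rect"],1).tolist(),round(x["conf"],2)) for x in arm.recognise(q,"tin")])
E
```

```text
wrist [([185.0, 18.0, 244.8, 88.4], 0.66)]
scene [([156.0, 136.3, 175.9, 156.2], 0.85)]
top [([356.7, 176.5, 374.6, 193.3], 0.82)]
```

View pics/w6c.png

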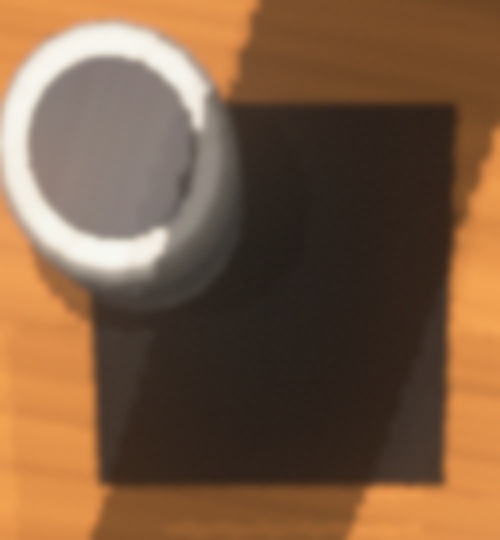

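View pics/t6c.png

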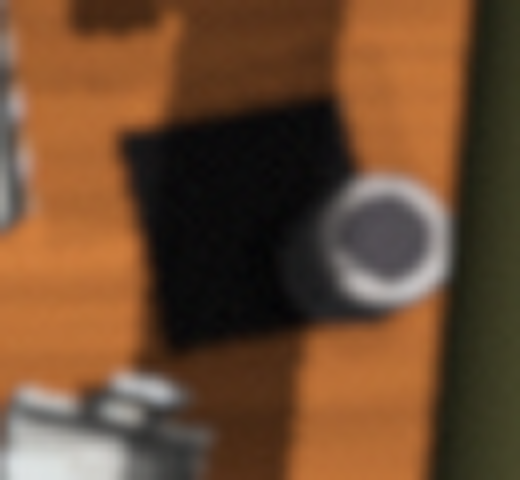

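```bash
python3 - <<'E'
from h import *
d=pickle.load(open("w6.pkl","rb"));t=snap("top")
print(tri([(d,(212.6,46.3)),(t,(368.1,184.3))]),atz(d,(212.6,46.3),.067))
X=atz(d,(212.6,46.3),.067)
im=overlay(d,[place(tinb(),[X[0],X[1],0,.002])],f=3); cv2.imwrite("pics/o6.png",im[0:450,450:1000])
a=np.radians(98.6);R=down(a)
print("jaw tgt")
go([X[0],X[1],.20],R); go(None,R*Rn.from_rotvec([0,0,0]))
E
```

```text
(array([ 0.51854133, -0.38955035,  0.07227502]), [np.float64(0.5582153601461608), np.float64(0.14851554376894432)]) [ 0.51725179 -0.39093189  0.067     ]
jaw tgt
t 18.1 tcp [ 0.6451 -0.3322  0.2527] shift [ -4.01 -13.49   5.27] turn [ 0.02  0.06 -0.5 ] rows 4 F [-0.9 -0.7  0.6] w 87.0
t 18.1 tcp [ 0.6451 -0.3322  0.2527] shift [0. 0. 0.] turn [ 0.02  0.06 -0.5 ] rows 1 F [-0.9 -0.7  0.6] w 87.0
```

View pics/o6.png

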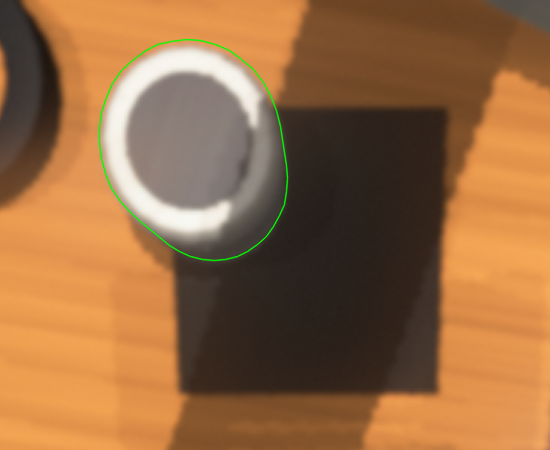

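```bash
python3 - <<'E'
from h import *
t=snap("top");print("tape",atz(t,(394,190),.015))
d=pickle.load(open("w6.pkl","rb")); print(atz(d,(200/1.5,54/1.5),.03))
X=[.5175,-.3905]
R=down(np.radians(8.6)); 
go([X[0],X[1],.20],down(np.radians(98.6)))
E
```

```text
tape [ 0.5041059  -0.50554969  0.015     ]
[ 0.51247208 -0.48815299  0.03      ]
t 18.15 tcp [ 0.6451 -0.3322  0.2528] shift [ -3.97 -13.46   5.28] turn [ 0.03  0.06 -0.51] rows 4 F [-0.7 -0.2 -0.1] w 87.1
```

drive_tool:
  rows:
    - [[-1,-3.4,0],[0,0,0]]
    - [[-1,-3.4,0],[0,0,0]]
    - [[-1,-3.4,0],[0,0,0]]
    - [[-1,-3.3,0],[0,0,0]]
    - [[0,0,0],[0,0,8]]
    - [[0,0,0],[0,0,8]]
    - [[0,0,0],[0,0,8]]
    - [[0,0,0],[0,0,8]]
    - [[0,0,0],[0,0,8]]
    - [[0,0,0],[0,0,8]]
    - [[0,0,0],[0,0,8]]
    - [[0,0,0],[0,0,8]]

```text
time: 19.35
tcp_pos: [0.5173, -0.3903, 0.2526]
orientation: [3.005, 0.913, 0.001]
force: [0.1, 0.7, 0.1]
grip_width: 0.087
```

drive_tool:
  rows:
    - [[0,0,0],[0,0,8]]
    - [[0,0,0],[0,0,8]]
    - [[0,0,0],[0,0,8]]
    - [[0,0,0],[0,0,1.5]]
    - [[0,0,0],[0,0,0]]
    - [[0,0,0],[0,0,0]]

```text
time: 19.95
tcp_pos: [0.518, -0.3899, 0.2521]
orientation: [-3.132, -0.241, -0.001]
force: [0.8, 0.7, -0.7]
grip_width: 0.0869
```

```bash
python3 - <<'E'
from h import *
go([.5175,-.3905,.20],down(np.radians(8.6)))
from plant import arm; print(arm.get_obs()["joints"].round(2))
E
```

```text
t 19.95 tcp [ 0.518  -0.3899  0.2521] shift [-0.07  0.05  5.21] turn [-0.   -0.04  0.21] rows 2 F [ 0.8  0.7 -0.7] w 86.9
[ 1.03  0.36 -0.55  1.42  0.19  1.42  0.63]
```

drive_tool:
  rows:
    - [[0,0,3.5],[0,0,0]]
    - [[0,0,3.5],[0,0,0]]
    - [[0,0,3.5],[0,0,0]]
    - [[0,0,3.5],[0,0,0]]
    - [[0,0,3],[0,0,0]]
    - [[0,0,2.2],[0,0,0]]
    - [[0,0,1.5],[0,0,0]]
    - [[0,0,0.5],[0,0,0]]
    - [[0,0,0],[0,0,0]]
    - [[0,0,0],[0,0,0]]

```text
time: 20.95
tcp_pos: [0.5194, -0.39, 0.0412]
orientation: [3.132, 0.239, 0.003]
force: [-1.1, -0.1, 0.2]
grip_width: 0.0868
```

drive_tool:
  rows:
    - [[0,0,0],[0,0,0]]
    - [[0,0,0],[0,0,0]]
    - [[0,0,0],[0,0,0]]
    - [[0,0,0],[0,0,0]]
    - [[0,0,0],[0,0,0]]
    - [[0,0,0],[0,0,0]]
    - [[0,0,0],[0,0,0]]
    - [[0,0,0],[0,0,0]]
  gripper: 120
  newtons: 30

```text
time: 21.75
tcp_pos: [0.519, -0.3896, 0.0403]
orientation: [-3.132, -0.239, -0.002]
force: [1.2, -0.5, 2.6]
grip_width: 0.0632
```

```bash
python3 - <<'E'
from h import *
go([.5415,-.3455,.0405],down(np.radians(8.6)))
E
```

```text
t 21.75 tcp [ 0.519  -0.3896  0.0403] shift [ 2.9  -4.02 -0.02] turn [ 0.   -0.08  0.12] rows 2 F [ 1.2 -0.5  2.6] w 63.2
```

drive_tool:
  rows:
    - [[0,0,-1],[0,0,0]]
    - [[0,0,-1],[0,0,0]]
    - [[0.8,-1.1,0],[0,0,0]]
    - [[0.8,-1,0],[0,0,0]]
    - [[0.7,-1,0],[0,0,0]]
    - [[0.6,-0.9,0],[0,0,0]]
    - [[0,0,1],[0,0,0]]
    - [[0,0,0.6],[0,0,0]]
    - [[0,0,0.3],[0,0,0]]
    - [[0,0,0.1],[0,0,0]]
    - [[0,0,0],[0,0,0]]
    - [[0,0,0],[0,0,0]]

```text
time: 22.95
tcp_pos: [0.5402, -0.3459, 0.0404]
orientation: [-3.132, -0.237, 0.002]
force: [-4.1, 3.3, 5.5]
grip_width: 0.0635
```

drive_tool:
  rows:
    - [[0,0,0],[0,0,0]]
    - [[0,0,0],[0,0,0]]
    - [[0,0,0],[0,0,0]]
    - [[0,0,0],[0,0,0]]
    - [[0,0,0],[0,0,0]]
    - [[0,0,0],[0,0,0]]
  gripper: 0

```text
time: 23.55
tcp_pos: [0.5412, -0.3457, 0.0399]
orientation: [-3.132, -0.239, -0.001]
force: [-0.8, 0.7, -0.8]
grip_width: 0.0863
```

drive_tool:
  rows:
    - [[0,0,-2],[0,0,0]]
    - [[0,0,-4],[0,0,0]]
    - [[0,0,-4],[0,0,0]]
    - [[0,0,-4],[0,0,0]]
    - [[0,0,-4],[0,0,0]]
    - [[0,0,-4],[0,0,0]]
    - [[0,0,0],[0,0,-8]]
    - [[0,0,0],[0,0,-8]]
    - [[0,0,0],[0,0,-8]]
    - [[0,0,0],[0,0,-8]]
    - [[0,0,0],[0,0,-8]]
    - [[0,0,0],[0,0,-8]]

```text
time: 24.75
tcp_pos: [0.541, -0.3457, 0.2599]
orientation: [-2.76, -1.5, -0.001]
force: [-0.9, 0.2, -0.0]
grip_width: 0.087
```

drive_tool:
  rows:
    - [[0,0,0],[0,0,-8]]
    - [[0,0,0],[0,0,-8]]
    - [[0,0,0],[0,0,-8]]
    - [[0,0,0],[0,0,-8]]
    - [[0,0,0],[0,0,-6]]
    - [[2.0,4,0],[0,0,0]]
    - [[2.0,4,0],[0,0,0]]
    - [[1.0,4,0],[0,0,0]]
    - [[1.0,3,0],[0,0,0]]
    - [[0,0,0],[0,0,0]]
    - [[0,0,0],[0,0,0]]
    - [[0,0,0],[0,0,0]]

```text
time: 25.95
tcp_pos: [0.6847, -0.2749, 0.2601]
orientation: [2.13, 2.309, -0.001]
force: [-0.7, -0.6, 0.3]
grip_width: 0.087
```

```bash
python3 - <<'E'
from h import *
go();d=pic("wrist","w7.png"); pickle.dump(d,open("w7.pkl","wb"))
l,tt,r,b=150,10,290,140
im=cv2.resize(d["color"][tt:b,l:r,::-1],None,fx=4,fy=4,interpolation=cv2.INTER_CUBIC);cv2.imwrite("pics/w7c.png",im)
E
```

```text
t 25.95 tcp [ 0.6847 -0.2749  0.2601] shift [0. 0. 0.] turn [0. 0. 0.] rows 1 F [-0.7 -0.6  0.3] w 87.0
```

View pics/w7.png

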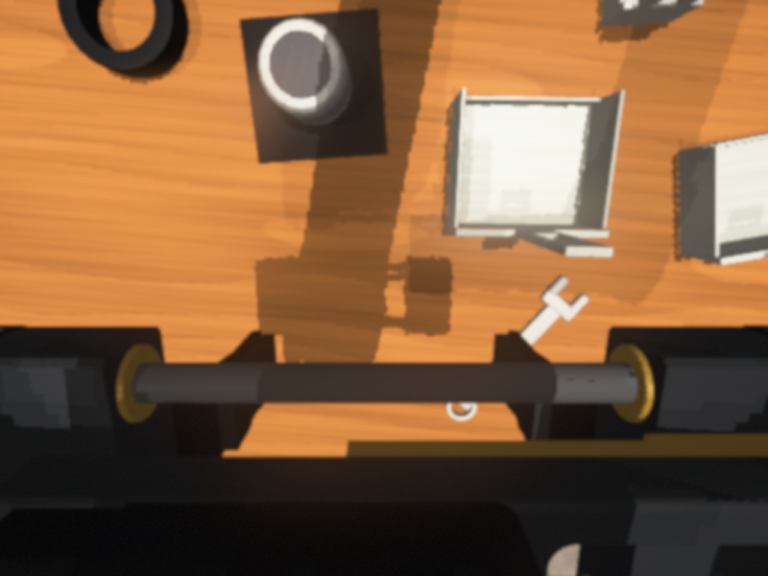

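```bash
cat >> h.py <<'E'
def binfit(cam,k,p0,th=90,steps=((.006,.08),(.002,.03)),pad=12,vmin=0):
    hsv=cv2.cvtColor(cam["color"],cv2.COLOR_RGB2HSV); m=((hsv[:,:,1]<th)).astype(float)
    u=np.concatenate([proj(cam,b) for b in place(binb(k),p0)])
    l,t=np.floor(u.min(0)-pad).astype(int);r,b=np.ceil(u.max(0)+pad).astype(int)
    roi=(max(l,0),max(t,0),min(r,512),min(b,214))
    return fit([(cam,m,roi)],binb(k),p0,steps),roi
E
python3 - <<'E'
from h import *
d=pickle.load(open("w7.pkl","rb"));P=pickle.load(open("coarse.pkl","rb"))
t=atz(d,(298/1.5-.3,64/1.5-.3),.069);print("tin",t)
(f,c),roi=binfit(d,1,P[1]);print(P[1],f,c,np.degrees(f[2]),roi)
im=overlay(d,[place(binb(1),f),place(tinb(),[t[0],t[1],0,.003]),place(matb(),[.5415,-.3455,np.radians(8.6)])],f=2);cv2.imwrite("pics/o7.png",im[0:430,280:900])
E
```

```text
tin [ 0.53858784 -0.34849572  0.069     ]
[ 0.64640282 -0.15784395  0.08225036] [ 0.64497768 -0.15852597  0.06719901] 0.026612316274858938 3.8502197341989737 (np.int64(285), np.int64(47), np.int64(428), np.int64(185))
```

View pics/o7.png

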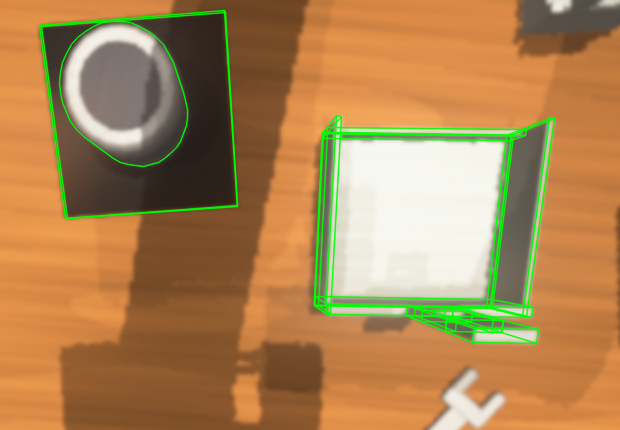

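```bash
python3 - <<'E'
from h import *
go([.645,-.1585,.25],down(np.radians(93.85)))
E
```

```text
t 26.0 tcp [ 0.6846 -0.2753  0.2603] shift [11.96 -3.01  1.02] turn [0.   0.04 0.74] rows 4 F [-0.6  0.1 -0.1] w 87.3
```

drive_tool:
  rows:
    - [[3.5,-0.8,0.3],[0,0,0.7]]
    - [[3.5,-0.8,0.3],[0,0,0]]
    - [[3.5,-0.8,0.2],[0,0,0]]
    - [[1.5,-0.6,0.2],[0,0,0]]
    - [[0,0,0],[0,0,0]]
    - [[0,0,0],[0,0,0]]
    - [[0,0,0],[0,0,0]]

```text
time: 26.7
tcp_pos: [0.6468, -0.1592, 0.2502]
orientation: [2.146, 2.293, -0.0]
force: [0.6, 0.5, -1.0]
grip_width: 0.0869
```

```bash
python3 - <<'E'
from h import *
d=pic("wrist","w8.png")
go([.645,-.1585,.136],down(np.radians(93.85)))
E
```

```text
t 26.75 tcp [ 0.6469 -0.1589  0.25  ] shift [ 0.05 -0.19 11.4 ] turn [ 0.03  0.01 -0.04] rows 3 F [0.4 0.1 0.4] w 86.6
```

View pics/w8.png

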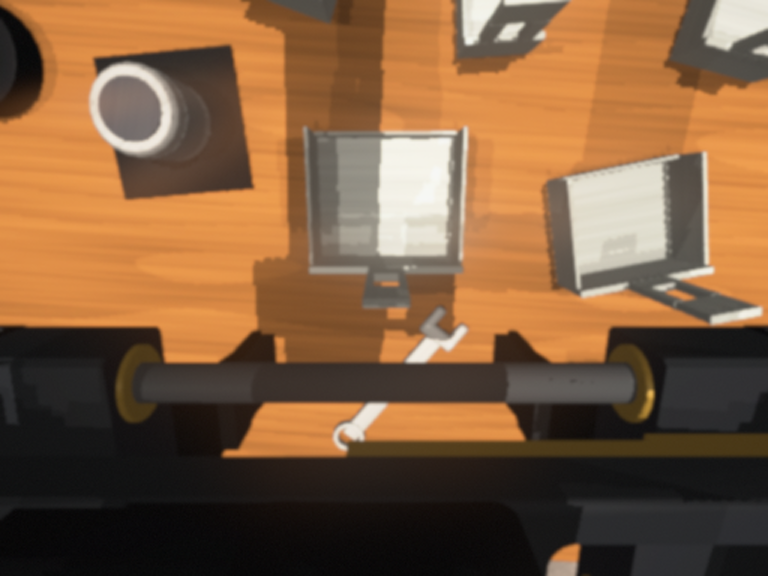

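drive_tool:
  rows:
    - [[0,-0.2,3],[0,0,0]]
    - [[0,0,3],[0,0,0]]
    - [[0,0,3],[0,0,0]]
    - [[0,0,1.6],[0,0,0]]
    - [[0,0,0.8],[0,0,0]]
    - [[0,0,0],[0,0,0]]
    - [[0,0,0],[0,0,0]]

```text
time: 27.45
tcp_pos: [0.6458, -0.1563, 0.1374]
orientation: [2.141, 2.296, 0.003]
force: [0.0, -0.4, -0.2]
grip_width: 0.0873
```

drive_tool:
  rows:
    - [[0,0,0],[0,0,0]]
    - [[0,0,0],[0,0,0]]
    - [[0,0,0],[0,0,0]]
    - [[0,0,0],[0,0,0]]
    - [[0,0,0],[0,0,0]]
    - [[0,0,0],[0,0,0]]
    - [[0,0,0],[0,0,0]]
    - [[0,0,0],[0,0,0]]
    - [[0,0,0],[0,0,0]]
    - [[0,0,0],[0,0,0]]
  gripper: 255
  newtons: 60

```text
time: 28.45
tcp_pos: [0.645, -0.1565, 0.1361]
orientation: [2.142, 2.297, 0.001]
force: [-0.0, -0.8, -0.8]
grip_width: 0.0268
```

```bash
python3 - <<'E'
from h import *
go([.645,-.1585,.136],down(np.radians(93.85)))
d=pic("wrist","w9.png")
E
```

```text
t 28.45 tcp [ 0.645  -0.1565  0.1361] shift [-0.2  -0.02  0.01] turn [ 0.05 -0.01  0.15] rows 1 F [-0.  -0.8 -0.8] w 26.8
```

View pics/w9.png

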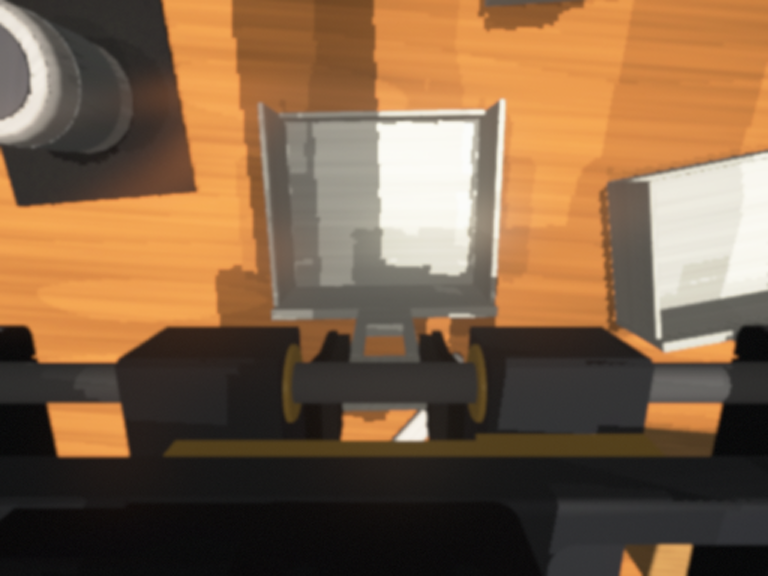

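drive_tool:
  rows:
    - [[0,0,-0.5],[0,0,0]]
    - [[0,0,-1],[0,0,0]]
    - [[0,0,-1],[0,0,0]]
    - [[0,0,-2],[0,0,0]]
    - [[0,0,-2],[0,0,0]]
    - [[0,0,-2],[0,0,0]]
    - [[0,0,0],[0,0,0]]

```text
time: 29.2
tcp_pos: [0.6468, -0.1559, 0.2252]
orientation: [2.138, 2.294, 0.006]
force: [0.7, 0.1, -2.5]
grip_width: 0.0267
```

```bash
python3 - <<'E'
from h import *
go()
d=pic("wrist","w10.png"); pic("scene","s10.png",(130,100,310,240),4)
E
```

```text
t 29.2 tcp [ 0.6468 -0.1559  0.2252] shift [0. 0. 0.] turn [0. 0. 0.] rows 1 F [ 0.7  0.1 -2.5] w 26.7
```

View pics/w10.png

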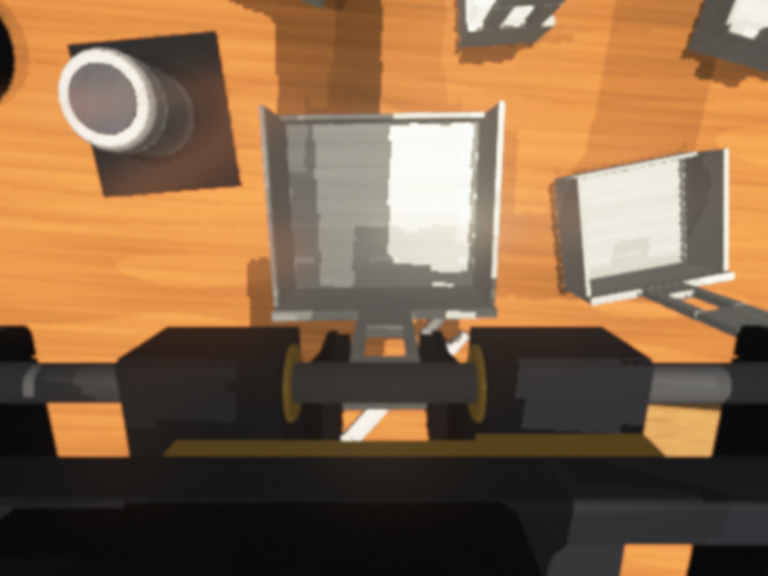

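View pics/s10.png

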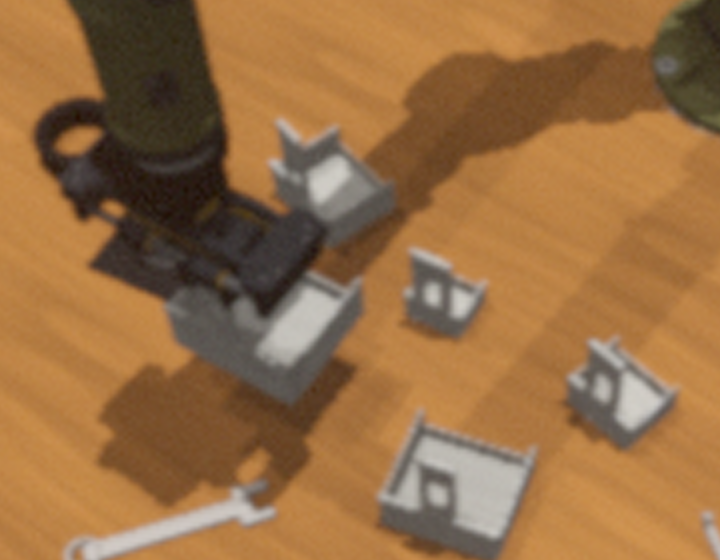

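drive_tool:
  rows:
    - [[0,0,-2],[0,0,0]]
    - [[0,0,-3],[0,0,0]]
    - [[0,0,-3],[0,0,0]]
    - [[0,0,-2.5],[0,0,0]]
    - [[0,0,-1],[0,0,0]]
    - [[0,0,0],[0,0,-5]]
    - [[0,0,0],[0,0,-7]]
    - [[0,0,0],[0,0,-7]]
    - [[0,0,0],[0,0,-7]]
    - [[0,0,0],[0,0,-7]]
    - [[0,0,0],[0,0,-7]]
    - [[0,0,0],[0,0,-7]]

```text
time: 30.5
tcp_pos: [0.6442, -0.1564, 0.3338]
orientation: [-1.04, -2.962, -0.0]
force: [-1.5, 0.2, -3.9]
grip_width: 0.0268
```

drive_tool:
  rows:
    - [[0,0,0],[0,0,-5.4]]
    - [[0,0,0],[0,0,0]]
    - [[0,0,0],[0,0,0]]

```text
time: 30.8
tcp_pos: [0.6444, -0.1564, 0.3346]
orientation: [-0.91, -3.005, -0.001]
force: [-1.0, -0.3, -3.9]
grip_width: 0.0269
```

```bash
python3 - <<'E'
from h import *
go(st(-.075,0,.336),down(SY+np.pi/2))
E
```

```text
t 30.8 tcp [ 0.6444 -0.1564  0.3346] shift [28.59 28.04 -0.08] turn [ 0.01 -0.12  0.09] rows 11 F [-1.  -0.3 -3.9] w 26.9
```

drive_tool:
  rows:
    - [[1.6,1.5,0],[0,0,0]]
    - [[2.6,2.6,0],[0,0,0]]
    - [[2.8,2.8,0],[0,0,0]]
    - [[2.8,2.8,0],[0,0,0]]
    - [[2.8,2.8,0],[0,0,0]]
    - [[2.8,2.8,0],[0,0,0]]
    - [[2.8,2.8,0],[0,0,0]]
    - [[2.8,2.8,0],[0,0,0]]
    - [[2.8,2.7,0],[0,0,0]]
    - [[2.6,2.4,0],[0,0,0]]
    - [[1.5,1.5,0],[0,0,0]]
    - [[0.7,0.6,0],[0,0,0]]

```text
time: 32.0
tcp_pos: [0.5597, 0.2399, 0.3363]
orientation: [-0.901, -3.009, -0.002]
force: [-1.1, -0.6, -3.2]
grip_width: 0.0268
```

drive_tool:
  rows:
    - [[0,0,0],[0,0,0]]
    - [[0,0,0],[0,0,0]]
    - [[0,0,0],[0,0,0]]
    - [[0,0,0],[0,0,0]]

```text
time: 32.4
tcp_pos: [0.5628, 0.2342, 0.3361]
orientation: [0.912, 3.006, 0.0]
force: [0.6, -0.4, -3.0]
grip_width: 0.0273
```

```bash
python3 - <<'E'
from h import *
go(st(-.068,0,.336),down(SY+np.pi/2))
d=pic("wrist","w11.png");pic("scene","s11.png",(230,130,380,270),4)
E
```

```text
t 32.4 tcp [0.5628 0.2342 0.3361] shift [0.12 0.78 0.01] turn [0.01 0.02 0.04] rows 1 F [ 0.6 -0.4 -3. ] w 27.3
```

View pics/w11.png

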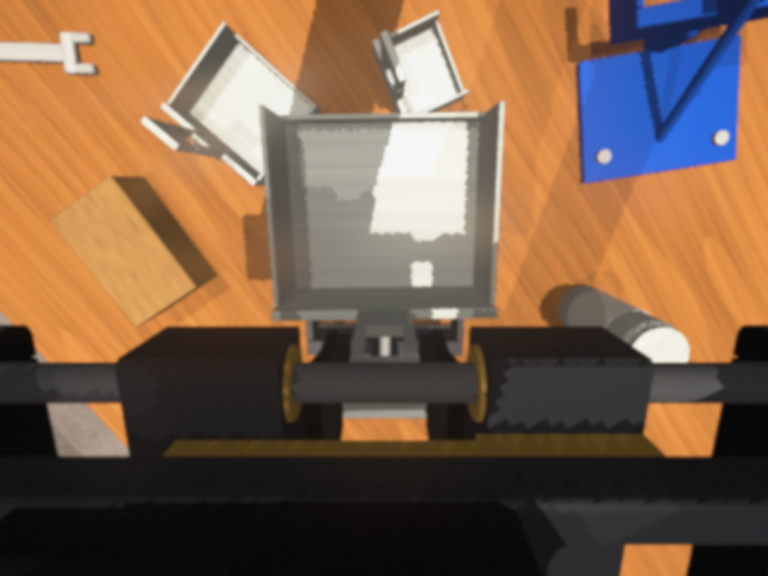

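View pics/s11.png

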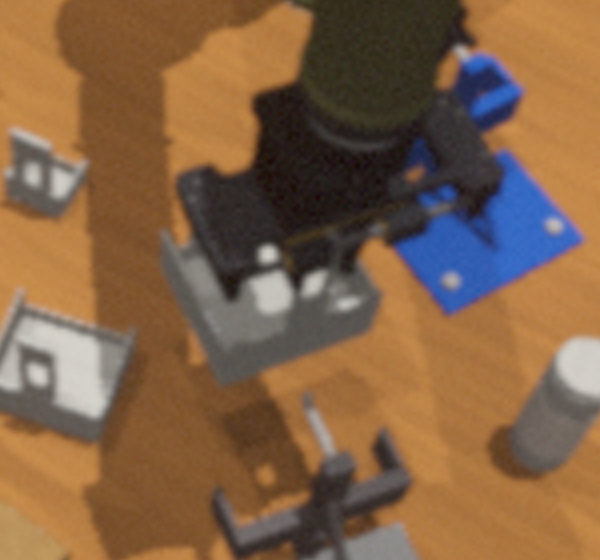

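drive_tool:
  rows:
    - [[0.1,0.3,2],[0,0,0]]
    - [[0,0.2,3],[0,0,0]]
    - [[0,0,3],[0,0,0]]
    - [[0,0,2.5],[0,0,0]]
    - [[0,0,1.5],[0,0,0]]
    - [[0,0,0.8],[0,0,0]]
    - [[0,0,0],[0,0,0]]
    - [[0,0,0],[0,0,0]]
    - [[0,0,0],[0,0,0]]
    - [[0,0,0],[0,0,0]]

```text
time: 33.5
tcp_pos: [0.5644, 0.2412, 0.2094]
orientation: [0.907, 3.006, 0.003]
force: [0.5, 0.3, -3.3]
grip_width: 0.0273
```

```bash
python3 - <<'E'
from h import *
go(st(-.068,0,.208),down(SY+np.pi/2))
d=pic("wrist","w12.png");pic("scene","s12.png",(250,150,350,260),5)
E
```

```text
t 33.5 tcp [0.5644 0.2412 0.2094] shift [-0.13  0.11  0.14] turn [0.12 0.06 0.22] rows 1 F [ 0.5  0.3 -3.3] w 27.3
```

View pics/w12.png

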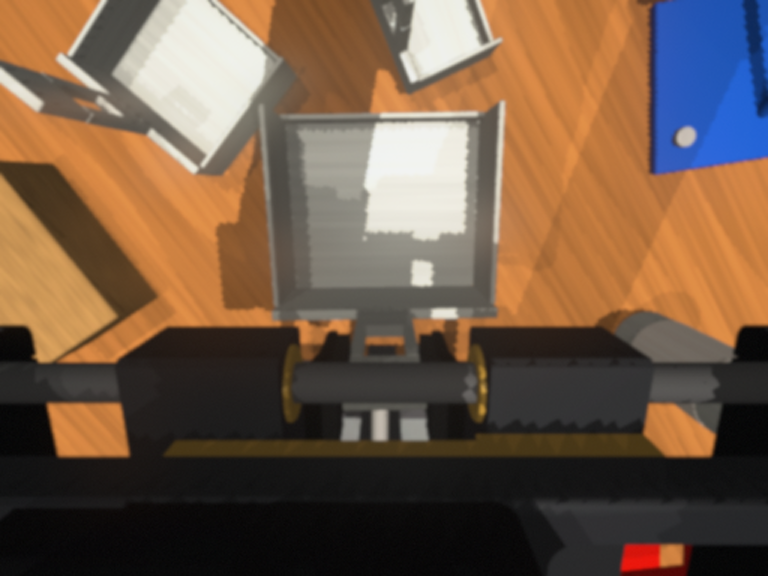

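View pics/s12.png

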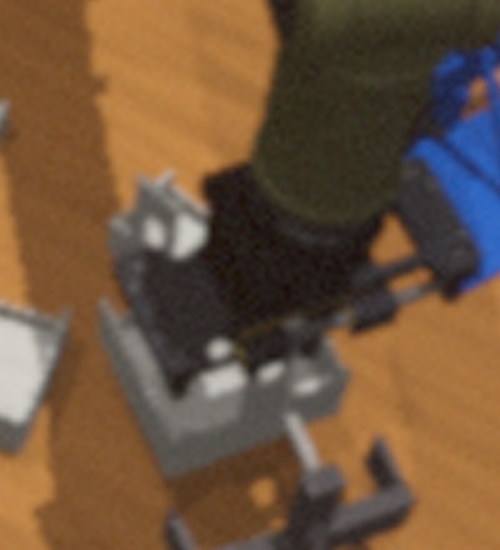

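drive_tool:
  rows:
    - [[-0.1,0.5,0],[0,0,0.2]]
    - [[0,1,0],[0,0,0]]
    - [[0,1,0],[0,0,0]]
    - [[0,1,0],[0,0,0]]
    - [[0,1,0],[0,0,0]]
    - [[0,0.8,0],[0,0,0]]
    - [[0,0,0],[0,0,0]]
    - [[0,0,0],[0,0,0]]

```text
time: 34.4
tcp_pos: [0.5941, 0.2846, 0.2081]
orientation: [-0.912, -3.006, -0.001]
force: [-0.7, -0.4, -2.6]
grip_width: 0.0272
```

```bash
python3 - <<'E'
from h import *
go(st(-.005,0,.208),down(SY+np.pi/2))
d=pic("wrist","w13.png");pic("scene","s13.png",(250,150,370,270),5)
E
```

```text
t 34.4 tcp [0.5941 0.2846 0.2081] shift [-0.08  1.15  0.01] turn [ 0.02 -0.02  0.05] rows 1 F [-0.7 -0.4 -2.6] w 27.2
```

View pics/s13.png

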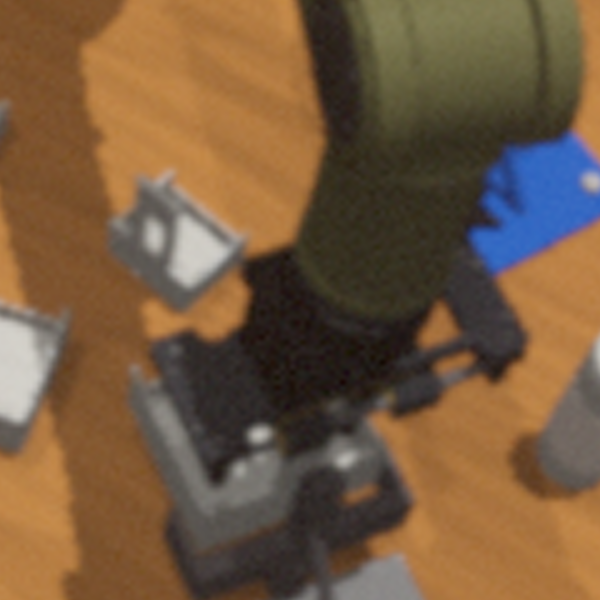

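View pics/w13.png

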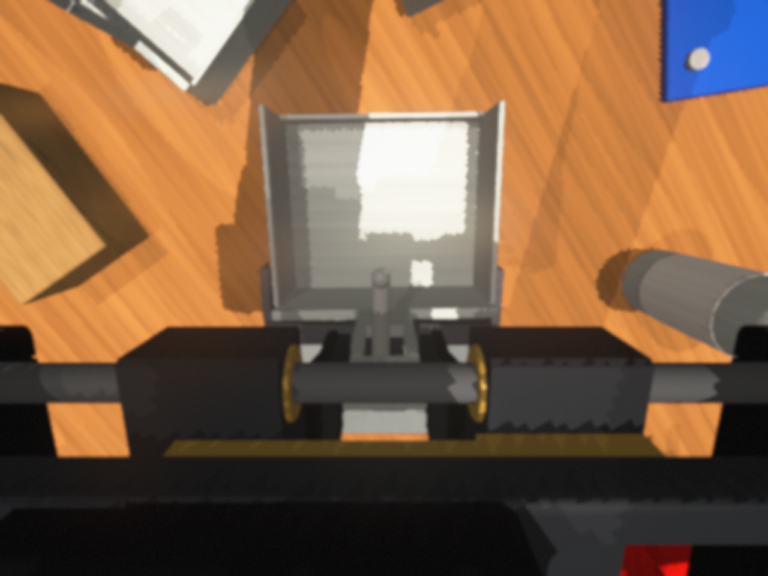

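drive_tool:
  rows:
    - [[-0.1,0.5,0],[0,0,0]]
    - [[0,0.4,0],[0,0,0]]
    - [[0,0,0.8],[0,0,0]]
    - [[0,0,0.6],[0,0,0]]
    - [[0,0,0.3],[0,0,0]]
    - [[0,0,0],[0,0,0]]
    - [[0,0,0],[0,0,0]]

```text
time: 35.2
tcp_pos: [0.6001, 0.2912, 0.1912]
orientation: [0.913, 3.006, 0.001]
force: [-1.2, -0.1, -3.2]
grip_width: 0.0271
```

```bash
python3 - <<'E'
from h import *
go(st(-.004,0,.187),down(SY+np.pi/2))
E
```

```text
t 35.2 tcp [0.6001 0.2912 0.1912] shift [0.06 0.37 0.42] turn [ 0.04 -0.    0.01] rows 1 F [-1.2 -0.1 -3.2] w 27.1
```

Lower to contact.

drive_tool:
  rows:
    - [[0,0.2,0.1],[0,0,0]]
    - [[0,0.1,0.1],[0,0,0]]
    - [[0,0,0.1],[0,0,0]]
    - [[0,0,0.1],[0,0,0]]
    - [[0,0,0],[0,0,0]]
    - [[0,0,0],[0,0,0]]

```text
time: 35.8
tcp_pos: [0.6018, 0.2934, 0.1874]
orientation: [0.913, 3.005, 0.0]
force: [-1.9, -2.0, -0.9]
grip_width: 0.0268
```

drive_tool:
  rows:
    - [[0,0,0.1],[0,0,0]]
    - [[0,0,0],[0,0,0]]
    - [[0,0,0],[0,0,0]]

```text
time: 36.1
tcp_pos: [0.6019, 0.2935, 0.1872]
orientation: [0.913, 3.005, 0.001]
force: [-3.6, -3.8, 5.9]
grip_width: 0.0273
```

drive_tool:
  rows:
    - [[0,0,0],[0,0,0]]
    - [[0,0,0],[0,0,0]]
    - [[0,0,0],[0,0,0]]
    - [[0,0,0],[0,0,0]]
    - [[0,0,0],[0,0,0]]
    - [[0,0,0],[0,0,0]]
  gripper: 60

```text
time: 36.7
tcp_pos: [0.6018, 0.2939, 0.1862]
orientation: [0.912, 3.006, 0.001]
force: [1.1, -0.7, -0.3]
grip_width: 0.0636
```

```bash
python3 - <<'E'
from h import *
go(st(-.004,0,.187),down(SY+np.pi/2))
pic("wrist","w14.png")
E
```

```text
t 36.7 tcp [0.6018 0.2939 0.1862] shift [ 0.04  0.05 -0.08] turn [ 0.05 -0.    0.03] rows 1 F [ 1.1 -0.7 -0.3] w 63.6
```

View pics/w14.png

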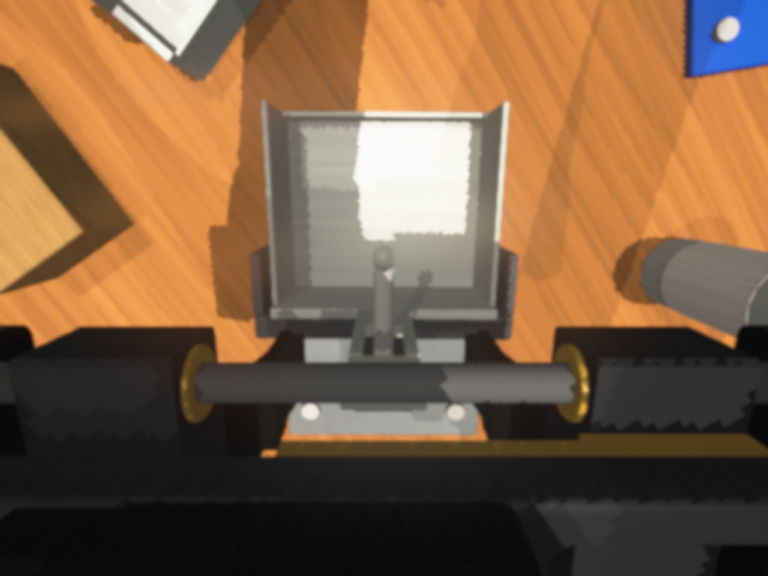

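drive_tool:
  rows:
    - [[0,0,-1],[0,0,0]]
    - [[0,0,-2],[0,0,0]]
    - [[0,0,-3],[0,0,0]]
    - [[0,0,-3],[0,0,0]]
    - [[0,0,-2],[0,0,0]]
    - [[0,0,0],[0,0,0]]
  gripper: 0

```text
time: 37.35
tcp_pos: [0.6026, 0.2951, 0.3007]
orientation: [0.911, 3.002, 0.009]
force: [-0.0, 1.0, 0.4]
grip_width: 0.0869
```

```bash
python3 - <<'E'
from h import *
go([.643,.056,.26],down(np.radians(106)))
E
```

```text
t 37.35 tcp [0.6026 0.2951 0.3007] shift [-16.65 -17.65   4.  ] turn [4.200e-01 2.000e-02 4.022e+01] rows 7 F [-0.   1.   0.4] w 86.9
```

drive_tool:
  rows:
    - [[-2.3,-2.5,0],[0,0,0]]
    - [[-2.4,-2.5,0.5],[0,0,0]]
    - [[-2.4,-2.5,0.5],[0,0,0]]
    - [[-2.4,-2.5,0.5],[0,0,0]]
    - [[-2.4,-2.5,0.5],[0,0,0]]
    - [[-2.4,-2.6,1],[0,0,0]]
    - [[-2.4,-2.5,1],[0,0,0]]
    - [[0,0,0],[0,0,8]]
    - [[0,0,0],[0,0,8]]
    - [[0,0,0],[0,0,8]]
    - [[0,0,0],[0,0,8]]
    - [[0,0,0],[0,0,8]]

```text
time: 38.55
tcp_pos: [0.6422, 0.0544, 0.2554]
orientation: [-1.893, -2.506, 0.0]
force: [0.5, -0.9, 0.5]
grip_width: 0.0869
```

drive_tool:
  rows:
    - [[0,0,0],[0,0,0]]
    - [[0,0,0],[0,0,0]]

```text
time: 38.75
tcp_pos: [0.6424, 0.0546, 0.2557]
orientation: [-1.881, -2.515, -0.0]
force: [-0.5, 0.1, -1.2]
grip_width: 0.087
```

```bash
cat >> h.py <<'E'
def measure(k,tag,p0=None):
    P=pickle.load(open("coarse.pkl","rb")); d=snap("wrist"); pickle.dump(d,open(tag+".pkl","wb"))
    (f,c),roi=binfit(d,k,P[k] if p0 is None else p0); print("bin",k,f.round(4),"yaw",np.degrees(f[2]).round(2),"cost",round(c,3),"coarse",np.round(P[k],4))
    u=np.concatenate([proj(d,b) for b in place(binb(k),f)]); l,t=np.maximum((u.min(0)-30),0).astype(int); r,b=np.minimum((u.max(0)+30),[512,384]).astype(int)
    im=overlay(d,[place(binb(k),f)],f=3)[t*3:b*3,l*3:r*3]; cv2.imwrite(f"pics/{tag}.png",im)
    tt=B[k][6]/1000; go([f[0],f[1],tt-.022],down(f[2]+np.pi/2))
E
python3 - <<'E'
from h import *
measure(2,"m2"); pic("wrist","w15.png")
E
```

```text
bin 2 [0.6416 0.0555 0.2687] yaw 15.4 cost 0.022 coarse [0.6431 0.0563 0.2803]
t 38.8 tcp [0.6425 0.0546 0.2558] shift [ 0.1  -0.06 13.18] turn [ 0.   -0.03  1.  ] rows 4 F [ 0.   0.5 -0.5] w 87.1
```

View pics/m2.png

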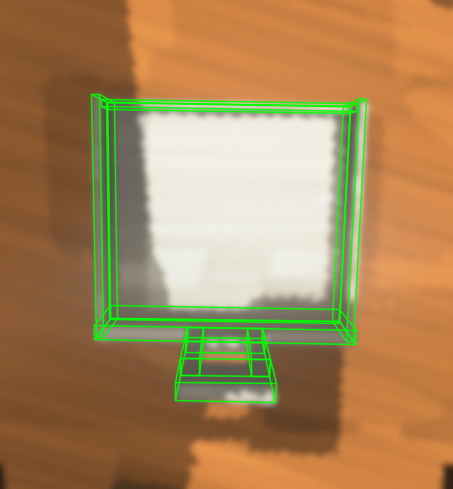

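View pics/w15.png

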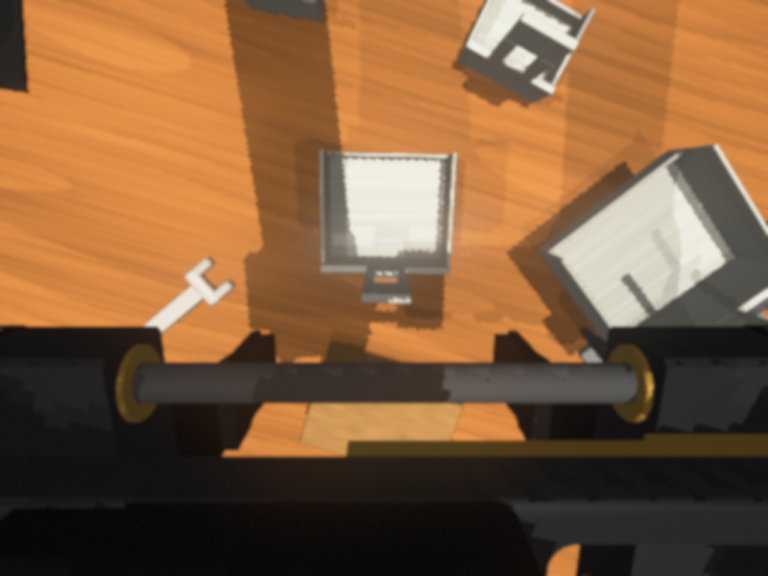

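drive_tool:
  rows:
    - [[0.1,-0.1,3],[0,0,1]]
    - [[0,0,3.5],[0,0,0]]
    - [[0,0,3.5],[0,0,0]]
    - [[0,0,2],[0,0,0]]
    - [[0,0,1.2],[0,0,0]]
    - [[0,0,0],[0,0,0]]
    - [[0,0,0],[0,0,0]]

```text
time: 39.55
tcp_pos: [0.6421, 0.0556, 0.1252]
orientation: [1.907, 2.496, 0.003]
force: [-0.5, 1.1, -0.2]
grip_width: 0.0871
```

drive_tool:
  rows:
    - [[0,0,0],[0,0,0]]
    - [[0,0,0],[0,0,0]]
    - [[0,0,0],[0,0,0]]
    - [[0,0,0],[0,0,0]]
    - [[0,0,0],[0,0,0]]
    - [[0,0,0],[0,0,0]]
    - [[0,0,0],[0,0,0]]
    - [[0,0,0],[0,0,0]]
    - [[0,0,0],[0,0,0]]
    - [[0,0,0],[0,0,0]]
  gripper: 255
  newtons: 60

```text
time: 40.55
tcp_pos: [0.6415, 0.0553, 0.1241]
orientation: [-1.908, -2.496, -0.001]
force: [0.2, 0.3, -0.7]
grip_width: 0.0305
```

```bash
python3 - <<'E'
from h import *
go([.6416,.0555,.124],down(np.radians(105.4)))
E
```

```text
t 40.55 tcp [0.6415 0.0553 0.1241] shift [0.01 0.02 0.01] turn [ 0.03 -0.03 -0.18] rows 1 F [ 0.2  0.3 -0.7] w 30.5
```

drive_tool:
  rows:
    - [[0,0,-1],[0,0,0]]
    - [[0,0,-2],[0,0,0]]
    - [[0,0,-3],[0,0,0]]
    - [[0,0,-3],[0,0,0]]
    - [[0,0,-3],[0,0,0]]
    - [[0,0,-3],[0,0,0]]
    - [[0,0,-3],[0,0,0]]
    - [[0,0,-2],[0,0,0]]
    - [[0,0,-1.2],[0,0,0]]
    - [[0,0,0],[0,0,-6]]
    - [[0,0,0],[0,0,-7]]
    - [[0,0,0],[0,0,-7]]

```text
time: 41.75
tcp_pos: [0.6411, 0.0552, 0.3359]
orientation: [-1.438, -2.793, -0.0]
force: [-0.1, -0.6, -0.6]
grip_width: 0.0302
```

drive_tool:
  rows:
    - [[0,0,0],[0,0,-7]]
    - [[0,0,0],[0,0,-7]]
    - [[0,0,0],[0,0,-6.8]]
    - [[0,0,0],[0,0,0]]
    - [[0,0,0],[0,0,0]]

```text
time: 42.25
tcp_pos: [0.6412, 0.0551, 0.3358]
orientation: [-0.922, -3.003, -0.001]
force: [0.4, -0.4, -1.1]
grip_width: 0.0303
```

```bash
python3 - <<'E'
from h import *
go(st(-.068,0,.336),down(SY+np.pi/2)); pic("wrist","w16.png")
E
```

```text
t 42.25 tcp [0.6412 0.0551 0.3358] shift [16.67 11.2  -0.  ] turn [ 0.02 -0.04 -0.34] rows 6 F [ 0.4 -0.4 -1.1] w 30.3
```

View pics/w16.png

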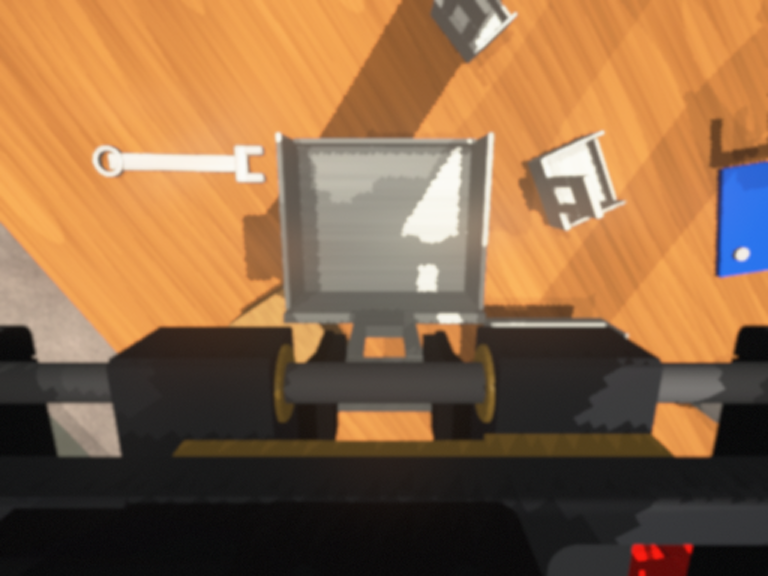

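drive_tool:
  rows:
    - [[1.7,1.1,0],[0,0,0]]
    - [[2.8,1.9,0],[0,0,0]]
    - [[3.0,2.0,0],[0,0,0]]
    - [[3.0,2.0,0],[0,0,0]]
    - [[2.8,1.9,0],[0,0,0]]
    - [[2.0,1.3,0],[0,0,0]]
    - [[1.4,1.0,0],[0,0,-0.3]]
    - [[0,0,0],[0,0,0]]
    - [[0,0,0],[0,0,0]]
    - [[0,0,0],[0,0,0]]
    - [[0,0,0],[0,0,0]]

```text
time: 43.4
tcp_pos: [0.5665, 0.2396, 0.336]
orientation: [0.915, 3.005, 0.0]
force: [0.3, -0.9, -0.7]
grip_width: 0.03
```

```bash
python3 - <<'E'
from h import *
go(st(-.068,0,.208),down(SY+np.pi/2)); pic("wrist","w17.png")
E
```

```text
t 43.4 tcp [0.5665 0.2396 0.336 ] shift [ 0.14  0.12 12.8 ] turn [ 0.01  0.   -0.07] rows 4 F [ 0.3 -0.9 -0.7] w 30.0
```

View pics/w17.png

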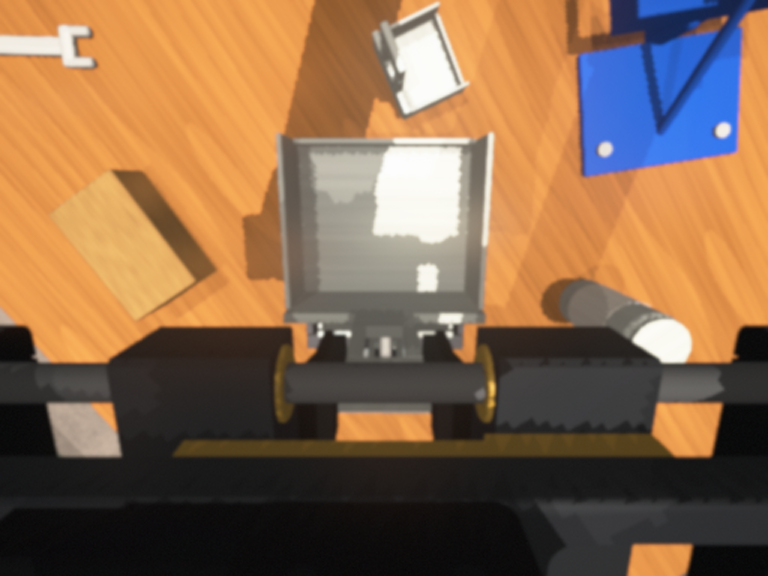

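drive_tool:
  rows:
    - [[0.1,0.1,2],[0,0,0]]
    - [[0,0,3],[0,0,0]]
    - [[0,0,3],[0,0,0]]
    - [[0,0,1.5],[0,0,0]]
    - [[0,0,0.5],[0,0,0]]
    - [[0,0,0],[0,0,0]]
    - [[0,0,0],[0,0,0]]
    - [[0,0,0],[0,0,0]]

```text
time: 44.25
tcp_pos: [0.5659, 0.2434, 0.2378]
orientation: [0.91, 3.005, 0.003]
force: [0.3, -1.1, -1.8]
grip_width: 0.0301
```

```bash
python3 - <<'E'
from h import *
go(st(-.068,0,.208),down(SY+np.pi/2)); pic("wrist","w18.png")
E
```

```text
t 44.25 tcp [0.5659 0.2434 0.2378] shift [-0.12 -0.17  2.98] turn [0.16 0.07 0.12] rows 1 F [ 0.3 -1.1 -1.8] w 30.1
```

View pics/w18.png

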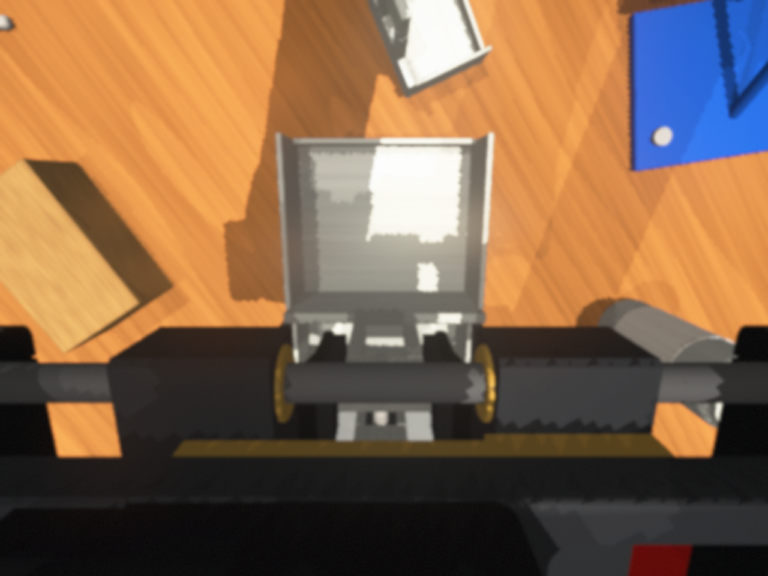

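drive_tool:
  rows:
    - [[-0.1,-0.1,1],[0,0,0]]
    - [[0,0,1],[0,0,0]]
    - [[0,0,0.7],[0,0,0]]
    - [[0,0,0.2],[0,0,0]]
    - [[0,0,0],[0,0,0]]
    - [[0,0,0],[0,0,0]]

```text
time: 44.9
tcp_pos: [0.5656, 0.2416, 0.2074]
orientation: [0.91, 3.007, 0.002]
force: [-0.7, 0.2, -1.3]
grip_width: 0.0301
```

```bash
python3 - <<'E'
from h import *
go(st(-.068,0,.208),down(SY+np.pi/2)); pic("wrist","w19.png"); pic("scene","s19.png",(250,150,370,270),5)
E
```

```text
t 44.9 tcp [0.5656 0.2416 0.2074] shift [-0.05  0.   -0.06] turn [0.06 0.   0.12] rows 1 F [-0.7  0.2 -1.3] w 30.1
```

View pics/w19.png

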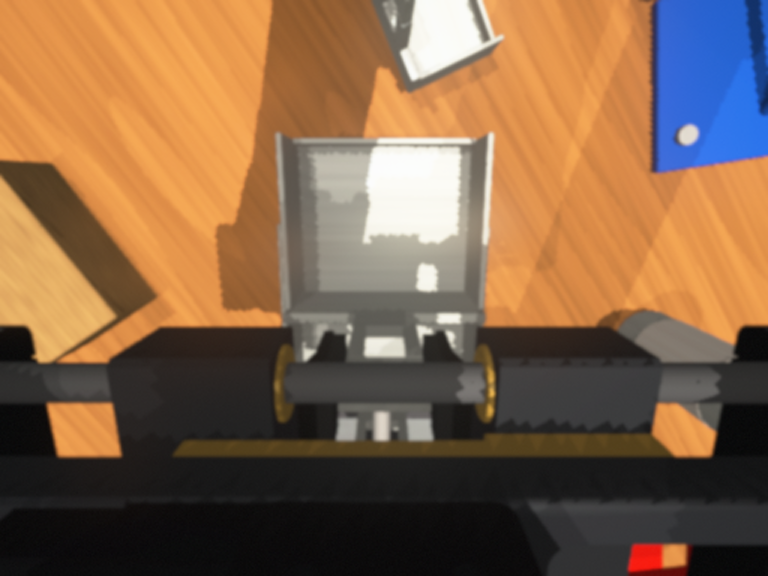

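View pics/s19.png

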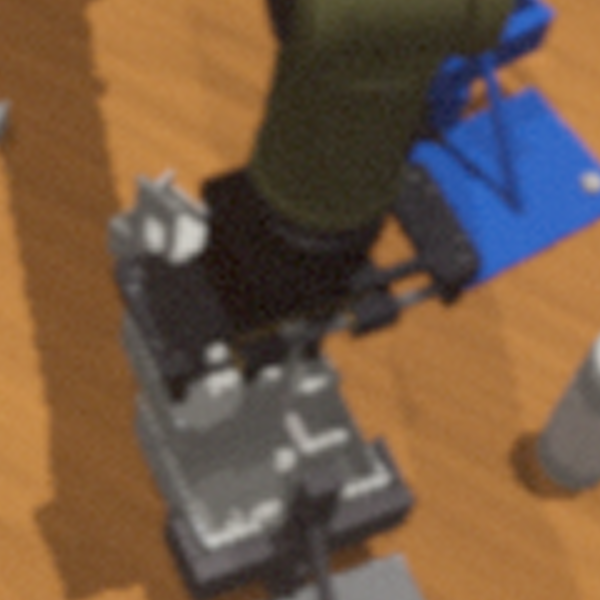

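drive_tool:
  rows:
    - [[0,0.5,0],[0,0,0]]
    - [[0,1,0],[0,0,0]]
    - [[0,1,0],[0,0,0]]
    - [[0,1,0],[0,0,0]]
    - [[0,1,0],[0,0,0]]
    - [[0,0.6,0],[0,0,0]]
    - [[0,0,0],[0,0,0]]
    - [[0,0,0],[0,0,0]]

```text
time: 45.8
tcp_pos: [0.5938, 0.2841, 0.2071]
orientation: [-0.91, -3.007, -0.001]
force: [0.3, -0.3, -1.2]
grip_width: 0.0301
```

```bash
python3 - <<'E'
from h import *
go(st(-.010,0,.187),down(SY+np.pi/2)); pic("wrist","w20.png")
E
```

```text
t 45.8 tcp [0.5938 0.2841 0.2071] shift [-0.08  0.71  2.01] turn [ 0.02 -0.01  0.14] rows 1 F [ 0.3 -0.3 -1.2] w 30.1
```

View pics/w20.png

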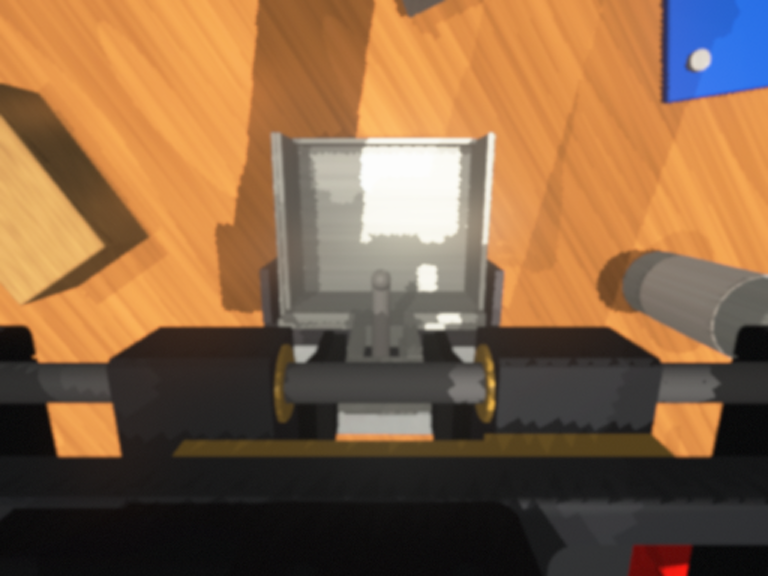

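drive_tool:
  rows:
    - [[-0.1,0.3,0],[0,0,0]]
    - [[0,0.2,0],[0,0,0]]
    - [[0,0,0.7],[0,0,0]]
    - [[0,0,0.5],[0,0,0]]
    - [[0,0,0.3],[0,0,0]]
    - [[0,0,0],[0,0,0]]
    - [[0,0,0],[0,0,0]]

```text
time: 46.55
tcp_pos: [0.5975, 0.2875, 0.1922]
orientation: [0.91, 3.007, 0.001]
force: [1.1, 0.9, -1.2]
grip_width: 0.0303
```

drive_tool:
  rows:
    - [[0,0,0.2],[0,0,0]]
    - [[0,0,0.1],[0,0,0]]
    - [[0,0,0],[0,0,0]]
    - [[0,0,0],[0,0,0]]

```text
time: 46.95
tcp_pos: [0.5975, 0.2875, 0.1893]
orientation: [0.91, 3.006, 0.001]
force: [0.8, -0.3, -0.9]
grip_width: 0.0303
```

```bash
python3 - <<'E'
from h import *
go(st(-.009,0,.187),down(SY+np.pi/2)); pic("wrist","w21.png")
E
```

```text
t 46.95 tcp [0.5975 0.2875 0.1893] shift [0.05 0.32 0.23] turn [0.04 0.01 0.12] rows 1 F [ 0.8 -0.3 -0.9] w 30.3
```

View pics/w21.png

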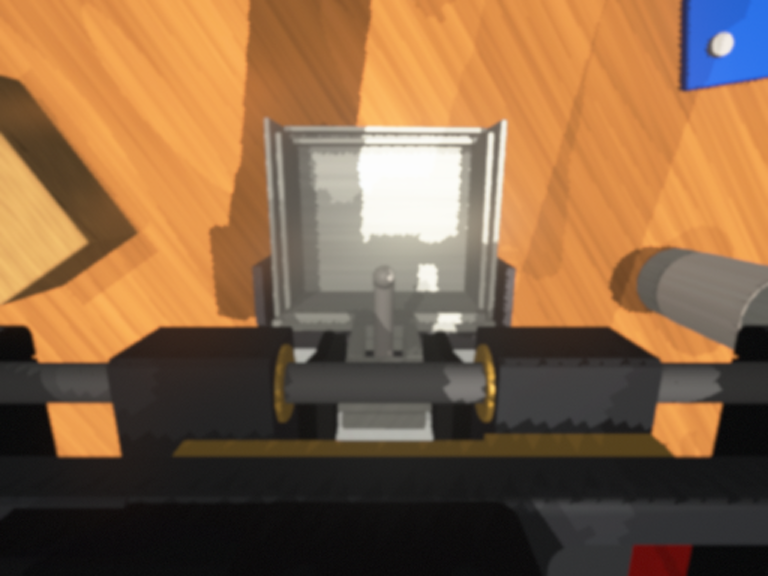

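drive_tool:
  rows:
    - [[0,0.2,0.1],[0,0,0]]
    - [[0,0,0.1],[0,0,0]]
    - [[0,0,0],[0,0,0]]
    - [[0,0,0],[0,0,0]]

```text
time: 47.4
tcp_pos: [0.5986, 0.2887, 0.1878]
orientation: [0.911, 3.006, -0.0]
force: [-3.3, -3.8, 4.1]
grip_width: 0.0303
```

Contact. Release.

drive_tool:
  rows:
    - [[0,0,0],[0,0,0]]
    - [[0,0,0],[0,0,0]]
    - [[0,0,0],[0,0,0]]
    - [[0,0,0],[0,0,0]]
    - [[0,0,0],[0,0,0]]
    - [[0,0,0],[0,0,0]]
  gripper: 60

```text
time: 48.0
tcp_pos: [0.5986, 0.2893, 0.1872]
orientation: [0.91, 3.007, 0.001]
force: [0.7, -0.2, -0.4]
grip_width: 0.0646
```

drive_tool:
  rows:
    - [[0,0,-1],[0,0,0]]
    - [[0,0,-2],[0,0,0]]
    - [[0,0,-3],[0,0,0]]
    - [[0,0,-3],[0,0,0]]
    - [[0,0,-2],[0,0,0]]
    - [[0,0,0],[0,0,0]]
  gripper: 0

```text
time: 48.6
tcp_pos: [0.5994, 0.2906, 0.3017]
orientation: [0.909, 3.003, 0.009]
force: [0.6, 0.5, 0.1]
grip_width: 0.0865
```

```bash
python3 - <<'E'
from h import *
P=pickle.load(open("coarse.pkl","rb")); p=P[3]
pic("wrist","w22.png",(150,50,400,260),2.5)
go([p[0],p[1],.26],down(p[2]+np.pi/2)); go([.55,.0,.30])
E
```

```text
t 48.65 tcp [0.5989 0.2899 0.2993] shift [-17.19 -54.54   3.76] turn [ 2.500e-01 -5.000e-02  6.987e+01] rows 15 F [-0.7  0.8 -0.7] w 86.9
t 48.65 tcp [0.5989 0.2899 0.2993] shift [-12.01 -26.84  -0.15] turn [0. 0. 0.] rows 8 F [-0.7  0.8 -0.7] w 86.9
```

View pics/w22.png

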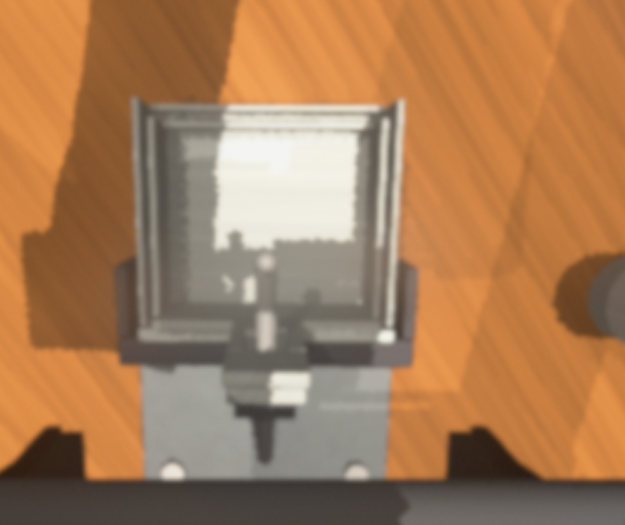

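drive_tool:
  rows:
    - [[-1.2,-3.9,0],[0,0,0]]
    - [[-1.2,-3.9,0],[0,0,0]]
    - [[-1.2,-3.9,0.3],[0,0,0]]
    - [[-1.2,-3.9,0.3],[0,0,0]]
    - [[-1.2,-3.9,0.3],[0,0,0]]
    - [[-1.2,-3.9,0.3],[0,0,0]]
    - [[-1.2,-3.9,0.3],[0,0,0]]
    - [[-1.2,-3.9,0.3],[0,0,0]]
    - [[-1.2,-3.9,0.3],[0,0,0]]
    - [[-1.2,-3.9,0.3],[0,0,0]]
    - [[-1.2,-3.9,0.3],[0,0,0]]
    - [[-1.2,-3.9,0.3],[0,0,0]]

```text
time: 49.85
tcp_pos: [0.4765, -0.1603, 0.2646]
orientation: [-0.927, -2.987, 0.012]
force: [0.3, -0.1, 0.7]
grip_width: 0.0871
```

drive_tool:
  rows:
    - [[-1.4,-3.9,0.4],[0,0,0]]
    - [[-1.4,-3.8,0.4],[0,0,0]]
    - [[0,0,0],[0,0,8]]
    - [[0,0,0],[0,0,8]]
    - [[0,0,0],[0,0,8]]
    - [[0,0,0],[0,0,8]]
    - [[0,0,0],[0,0,8]]
    - [[0,0,0],[0,0,8]]
    - [[0,0,0],[0,0,8]]
    - [[0,0,0],[0,0,8]]
    - [[0,0,0],[0,0,6]]

```text
time: 50.95
tcp_pos: [0.4714, -0.2342, 0.2533]
orientation: [-2.476, -1.906, 0.038]
force: [0.3, -0.1, -0.3]
grip_width: 0.0871
```

drive_tool:
  rows:
    - [[0,0,0],[0,0,0]]
    - [[0,0,0],[0,0,0]]

```text
time: 51.15
tcp_pos: [0.4718, -0.2342, 0.2538]
orientation: [-2.469, -1.916, 0.038]
force: [-0.8, -0.3, 0.2]
grip_width: 0.0868
```

```bash
python3 - <<'E'
from h import *
measure(3,"m3")
from plant import arm; print(arm.get_obs()["joints"].round(2))
E
```

```text
bin 3 [ 0.4396 -0.2607 -0.2633] yaw -15.09 cost 0.028 coarse [ 0.4397 -0.2592 -0.2364]
t 51.2 tcp [ 0.4719 -0.2342  0.2539] shift [-3.23 -2.08 14.28] turn [-1.56  0.54  0.71] rows 4 F [-0.4  0.1 -0.2] w 86.6
[ 1.42  0.2  -1.13  1.68  0.19  1.41  1.58]
```

View pics/m3.png

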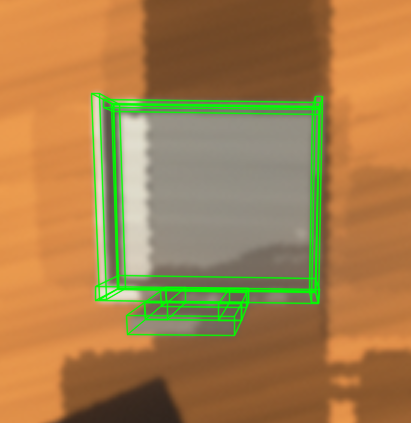

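drive_tool:
  rows:
    - [[-1.1,-0.7,0],[-0.8,0.3,0.4]]
    - [[-1.1,-0.7,0],[-0.8,0.3,0.3]]
    - [[-1,-0.7,0],[0,0,0]]
    - [[0,0,0],[0,0,0]]
    - [[0,0,0],[0,0,0]]

```text
time: 51.7
tcp_pos: [0.4439, -0.2598, 0.2548]
orientation: [2.495, 1.908, 0.003]
force: [0.3, 0.2, 0.1]
grip_width: 0.0873
```

```bash
python3 - <<'E'
from h import *
go([.4396,-.2607,.112],down(np.radians(90-15.1)))
from plant import arm; print(arm.get_obs()["joints"].round(2))
E
```

```text
t 51.7 tcp [ 0.4439 -0.2598  0.2548] shift [-0.21 -0.41 14.28] turn [ 0.09 -0.05 -0.09] rows 4 F [0.3 0.2 0.1] w 87.3
[ 1.55  0.11 -1.13  1.73  0.1   1.37  1.71]
```

drive_tool:
  rows:
    - [[-0.2,-0.4,3],[0,0,0]]
    - [[0,0,3.5],[0,0,0]]
    - [[0,0,3.5],[0,0,0]]
    - [[0,0,2.7],[0,0,0]]
    - [[0,0,1.5],[0,0,0]]
    - [[0,0,0],[0,0,0]]
    - [[0,0,0],[0,0,0]]

```text
time: 52.4
tcp_pos: [0.4407, -0.2604, 0.1138]
orientation: [2.493, 1.909, 0.004]
force: [0.3, -0.4, 0.1]
grip_width: 0.0873
```

```bash
python3 - <<'E'
from h import *
go([.4396,-.2607,.112],down(np.radians(90-15.1)))
E
```

```text
t 52.4 tcp [ 0.4407 -0.2604  0.1138] shift [-0.06 -0.1   0.17] turn [ 0.16 -0.07 -0.04] rows 1 F [ 0.3 -0.4  0.1] w 87.3
```

drive_tool:
  rows:
    - [[0,-0.1,0],[0,0,0]]
    - [[0,0,0],[0,0,0]]
    - [[0,0,0],[0,0,0]]
    - [[0,0,0],[0,0,0]]
    - [[0,0,0],[0,0,0]]
    - [[0,0,0],[0,0,0]]
    - [[0,0,0],[0,0,0]]
    - [[0,0,0],[0,0,0]]
    - [[0,0,0],[0,0,0]]
    - [[0,0,0],[0,0,0]]
  gripper: 255
  newtons: 60

```text
time: 53.4
tcp_pos: [0.4387, -0.2604, 0.1128]
orientation: [2.495, 1.908, 0.003]
force: [-0.0, 0.3, -0.4]
grip_width: 0.0332
```

drive_tool:
  rows:
    - [[0,0,-1],[0,0,0]]
    - [[0,0,-2],[0,0,0]]
    - [[0,0,-3],[0,0,0]]
    - [[0,0,-3],[0,0,0]]
    - [[0,0,-3],[0,0,0]]
    - [[0,0,-3],[0,0,0]]
    - [[0,0,-3],[0,0,0]]
    - [[0,0,-3],[0,0,0]]
    - [[0,0,-2],[0,0,0]]
    - [[0,0,0],[0,0,0]]
    - [[0,0,0],[0,0,0]]

```text
time: 54.5
tcp_pos: [0.4382, -0.2603, 0.3427]
orientation: [2.495, 1.908, 0.002]
force: [-0.7, -0.2, -2.3]
grip_width: 0.0327
```

```bash
python3 - <<'E'
from h import *
go(st(-.072,0,.336))
pic("wrist","w23.png")
from plant import arm; print(arm.get_obs()["joints"].round(2))
E
```

```text
t 54.5 tcp [ 0.4382 -0.2603  0.3427] shift [51.39 -0.93  0.69] turn [0. 0. 0.] rows 13 F [-0.7 -0.2 -2.3] w 32.7
[ 1.6   0.05 -1.14  1.59  0.04  1.53  1.77]
```

View pics/w23.png

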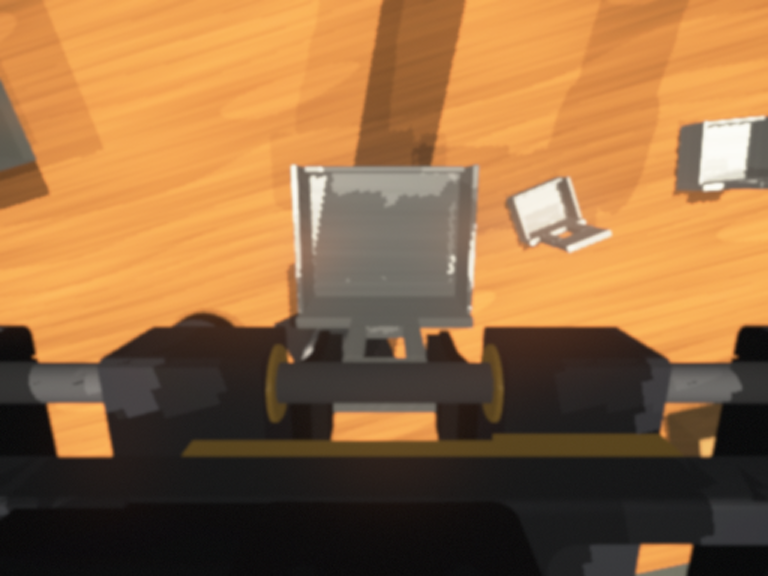

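drive_tool:
  rows:
    - [[2.4,0,0],[0,0,0]]
    - [[3.5,0,0],[0,0,0]]
    - [[3.8,0,0],[0,0,0]]
    - [[3.8,0,0],[0,0,0]]
    - [[3.8,0,0],[0,0,0]]
    - [[3.8,0,0],[0,0,0]]
    - [[3.8,0,0],[0,0,0]]
    - [[3.8,0,0],[0,0,0]]
    - [[3.8,0,0],[0,0,0]]
    - [[3.8,0,0],[0,0,0]]
    - [[3.8,0,0],[0,0,0]]
    - [[3.5,0,0],[0,0,0]]

```text
time: 55.75
tcp_pos: [0.5517, 0.163, 0.3417]
orientation: [-2.493, -1.91, 0.001]
force: [0.9, -0.6, -0.9]
grip_width: 0.0328
```

drive_tool:
  rows:
    - [[3,-0.4,0],[0,0,0]]
    - [[2,-0.3,0],[0,0,0]]
    - [[0,0,0],[0,0,-5]]
    - [[0,0,0],[0,0,-7]]
    - [[0,0,0],[0,0,-7]]
    - [[0,0,0],[0,0,-7]]
    - [[0,0,0],[0,0,-7]]
    - [[0,0,0],[0,0,-7]]
    - [[0,0,0],[0,0,-7]]
    - [[0,0,0],[0,0,-7]]
    - [[0,0,0],[0,0,-7]]
    - [[0,0,0],[0,0,-5]]

```text
time: 56.95
tcp_pos: [0.5577, 0.2111, 0.3421]
orientation: [-1.045, -2.962, 0.0]
force: [0.5, -0.6, -2.0]
grip_width: 0.033
```

drive_tool:
  rows:
    - [[0,0,0],[0,0,-5]]
    - [[0,0,0],[0,0,0]]
    - [[0,0,0],[0,0,0]]
    - [[0,0,0],[0,0,0]]

```text
time: 57.35
tcp_pos: [0.5586, 0.2106, 0.3429]
orientation: [0.925, 3.001, 0.001]
force: [0.4, -0.7, -1.8]
grip_width: 0.0329
```

```bash
python3 - <<'E'
from h import *
go(st(-.068,0,.336),down(SY+np.pi/2))
pic("wrist","w24.png")
E
```

```text
t 57.35 tcp [0.5586 0.2106 0.3429] shift [1.11 2.97 0.69] turn [ 0.04  0.05 -0.45] rows 1 F [ 0.4 -0.7 -1.8] w 32.9
```

View pics/w24.png

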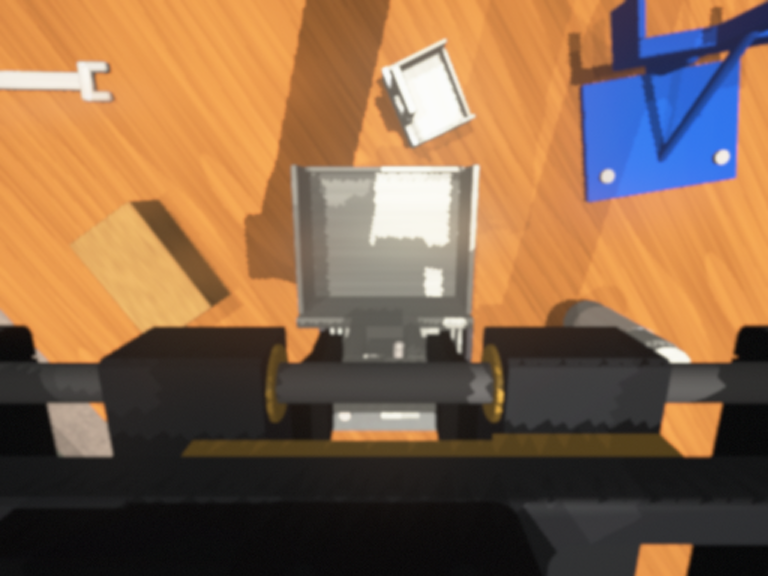

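drive_tool:
  rows:
    - [[0.5,1.4,0.5],[0,0,-0.4]]
    - [[0.5,1.4,1.5],[0,0,0]]
    - [[0,0,2.5],[0,0,0]]
    - [[0,0,2.5],[0,0,0]]
    - [[0,0,2],[0,0,0]]
    - [[0,0,1],[0,0,0]]
    - [[0,0,0],[0,0,0]]
    - [[0,0,0],[0,0,0]]
    - [[0,0,0],[0,0,0]]
    - [[0,0,0],[0,0,0]]

```text
time: 58.4
tcp_pos: [0.5669, 0.2395, 0.2444]
orientation: [0.913, 3.003, 0.003]
force: [0.8, 0.7, -0.8]
grip_width: 0.0327
```

```bash
python3 - <<'E'
from h import *
go(st(-.068,0,.208),down(SY+np.pi/2))
pic("wrist","w25.png")
E
```

```text
t 58.4 tcp [0.5669 0.2395 0.2444] shift [0.18 0.1  3.64] turn [ 0.15  0.12 -0.01] rows 1 F [ 0.8  0.7 -0.8] w 32.7
```

View pics/w25.png

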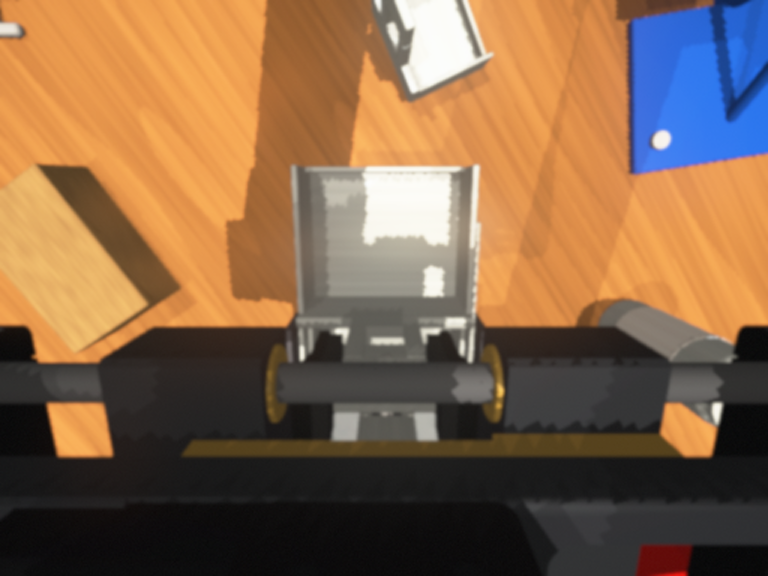

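drive_tool:
  rows:
    - [[0.1,0,1],[0,0,0]]
    - [[0,0,1.2],[0,0,0]]
    - [[0,0,0.9],[0,0,0]]
    - [[0,0,0.4],[0,0,0]]
    - [[0,0,0],[0,0,0]]
    - [[0,0,0],[0,0,0]]
    - [[0,0,0],[0,0,0]]

```text
time: 59.15
tcp_pos: [0.566, 0.24, 0.2087]
orientation: [0.913, 3.004, 0.002]
force: [0.1, -0.1, -1.7]
grip_width: 0.033
```

```bash
python3 - <<'E'
from h import *
go(st(-.018,0,.208),down(SY+np.pi/2))
pic("wrist","w26.png")
E
```

```text
t 59.15 tcp [0.566  0.24   0.2087] shift [0.07 5.13 0.08] turn [0.11 0.09 0.  ] rows 2 F [ 0.1 -0.1 -1.7] w 33.0
```

View pics/w26.png

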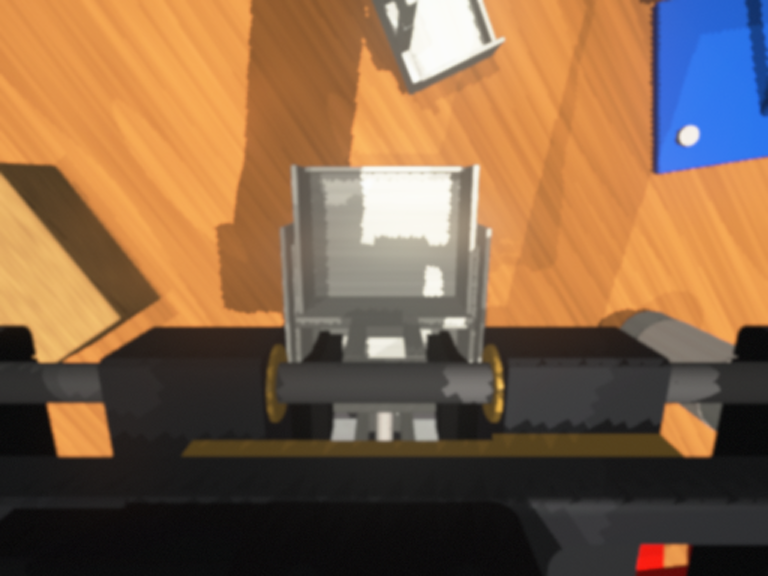

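drive_tool:
  rows:
    - [[0,0.5,0],[0,0,0]]
    - [[0,1,0],[0,0,0]]
    - [[0,1,0],[0,0,0]]
    - [[0,1,0],[0,0,0]]
    - [[0,1,0],[0,0,0]]
    - [[0,0.6,0],[0,0,0]]
    - [[0,0,0],[0,0,0]]
    - [[0,0,0.8],[0,0,0]]
    - [[0,0,0.5],[0,0,0]]
    - [[0,0,0.2],[0,0,0]]
    - [[0,0,0],[0,0,0]]
    - [[0,0,0],[0,0,0]]

```text
time: 60.4
tcp_pos: [0.5942, 0.2819, 0.1934]
orientation: [0.913, 3.004, 0.001]
force: [-0.3, 0.4, -1.1]
grip_width: 0.0328
```

```bash
python3 - <<'E'
from h import *
go(st(-.015,0,.188),down(SY+np.pi/2))
pic("wrist","w27.png")
E
```

```text
t 60.4 tcp [0.5942 0.2819 0.1934] shift [0.09 0.37 0.54] turn [ 0.07  0.08 -0.02] rows 1 F [-0.3  0.4 -1.1] w 32.8
```

View pics/w27.png

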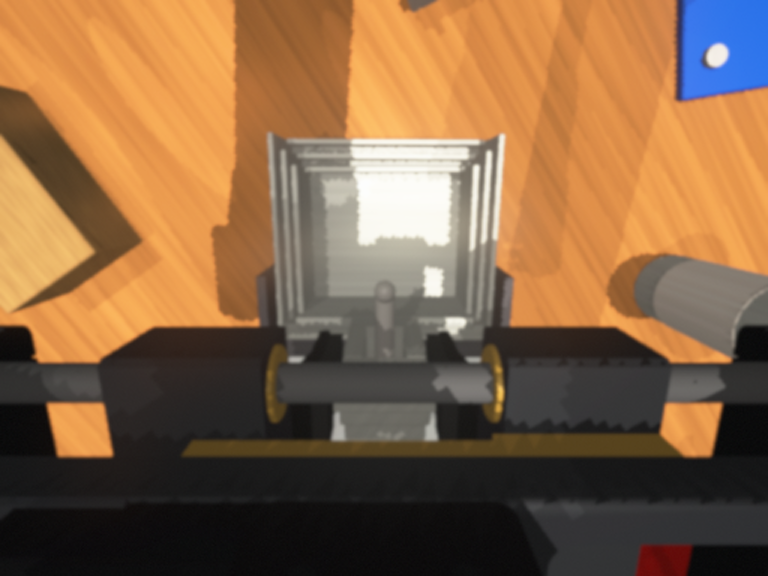

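Nested well. Lower to contact.

drive_tool:
  rows:
    - [[0,0.2,0.2],[0,0,0]]
    - [[0,0.1,0.1],[0,0,0]]
    - [[0,0,0.1],[0,0,0]]
    - [[0,0,0],[0,0,0]]
    - [[0,0,0],[0,0,0]]

```text
time: 60.95
tcp_pos: [0.5955, 0.283, 0.1891]
orientation: [0.915, 3.004, -0.004]
force: [-3.3, -3.1, 0.5]
grip_width: 0.033
```

drive_tool:
  rows:
    - [[0,0,0.1],[0,0,0]]
    - [[0,0,0],[0,0,0]]
    - [[0,0,0],[0,0,0]]

```text
time: 61.25
tcp_pos: [0.5955, 0.283, 0.1889]
orientation: [0.915, 3.004, -0.005]
force: [-5.6, -5.2, 5.3]
grip_width: 0.0327
```

drive_tool:
  rows:
    - [[0,0,0],[0,0,0]]
    - [[0,0,0],[0,0,0]]
    - [[0,0,0],[0,0,0]]
    - [[0,0,0],[0,0,0]]
    - [[0,0,0],[0,0,0]]
    - [[0,0,0],[0,0,0]]
  gripper: 60

```text
time: 61.85
tcp_pos: [0.5958, 0.2847, 0.1883]
orientation: [0.913, 3.004, 0.002]
force: [0.8, 0.2, 1.1]
grip_width: 0.0657
```

drive_tool:
  rows:
    - [[0,0,-1],[0,0,0]]
    - [[0,0,-2],[0,0,0]]
    - [[0,0,-3],[0,0,0]]
    - [[0,0,-3],[0,0,0]]
    - [[0,0,-2],[0,0,0]]
    - [[0,0,0],[0,0,0]]
  gripper: 0

```text
time: 62.45
tcp_pos: [0.5963, 0.286, 0.3025]
orientation: [0.912, 3.001, 0.008]
force: [0.6, 0.1, -0.9]
grip_width: 0.0869
```

```bash
python3 - <<'E'
from h import *
P=pickle.load(open("coarse.pkl","rb")); p=P[4]
pic("wrist","w28.png",(150,50,400,260),2.5)
go([p[0],p[1],.26],down(p[2]+np.pi/2))
E
```

```text
t 62.5 tcp [0.5959 0.2854 0.3003] shift [  0.6  -22.19   3.93] turn [ 2.900e-01 -1.000e-02  6.674e+01] rows 9 F [-0.1  0.4  0.2] w 86.9
```

View pics/w28.png

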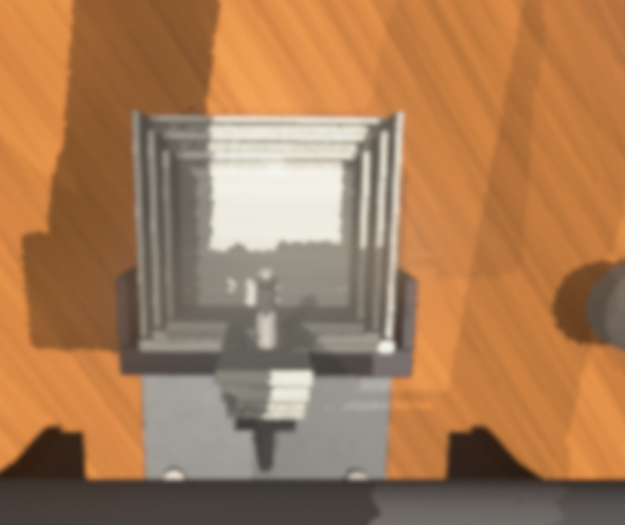

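drive_tool:
  rows:
    - [[0.1,-3.5,0],[0,0,0]]
    - [[0.1,-3.8,0.5],[0,0,0]]
    - [[0.1,-3.8,1],[0,0,0]]
    - [[0.1,-3.8,1],[0,0,0]]
    - [[0.1,-3.8,0.8],[0,0,0]]
    - [[0.1,-3.5,0.6],[0,0,0]]
    - [[0,0,0],[0,0,7]]
    - [[0,0,0],[0,0,7.5]]
    - [[0,0,0],[0,0,7.5]]
    - [[0,0,0],[0,0,7.5]]
    - [[0,0,0],[0,0,7.5]]
    - [[0,0,0],[0,0,7.5]]

```text
time: 63.7
tcp_pos: [0.4685, 0.1065, 0.2594]
orientation: [-1.989, -2.431, 0.002]
force: [-0.2, -0.4, 0.9]
grip_width: 0.0867
```

drive_tool:
  rows:
    - [[0,0,0],[0,0,7.5]]
    - [[0,0,0],[0,0,7.5]]
    - [[0,0,0],[0,0,7]]
    - [[0,0,0],[0,0,0]]
    - [[0,0,0],[0,0,0]]

```text
time: 64.2
tcp_pos: [0.4688, 0.1068, 0.2598]
orientation: [-2.408, -2.017, 0.001]
force: [0.1, 0.3, 0.2]
grip_width: 0.0866
```

```bash
python3 - <<'E'
from h import *
measure(4,"m4")
from plant import arm; print(arm.get_obs()["joints"].round(2))
E
```

```text
bin 4 [ 0.4657  0.1039 -0.1616] yaw -9.26 cost 0.025 coarse [ 0.4677  0.1044 -0.1839]
t 64.25 tcp [0.4689 0.1068 0.2599] shift [-0.34 -0.26 15.99] turn [-0.01  0.01 -0.86] rows 5 F [-0.   0.5  0.9] w 86.9
[ 1.15 -0.07 -1.35  1.79 -0.07  1.37  1.2 ]
```

View pics/m4.png

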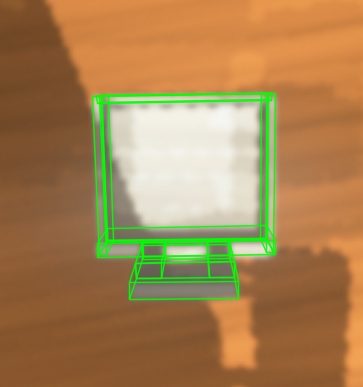

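drive_tool:
  rows:
    - [[-0.3,-0.3,2],[0,0,-0.8]]
    - [[0,0,3],[0,0,0]]
    - [[0,0,3],[0,0,0]]
    - [[0,0,0],[0,0,0]]

```text
time: 64.65
tcp_pos: [0.4629, 0.1042, 0.177]
orientation: [-2.39, -2.03, 0.006]
force: [0.5, -0.9, 0.4]
grip_width: 0.0871
```

```bash
python3 - <<'E'
from h import *
go([.4657,.1039,.100],down(np.radians(80.7)))
from plant import arm; print(arm.get_obs()["joints"].round(3))
E
```

```text
t 64.65 tcp [0.4629 0.1042 0.177 ] shift [0.01 0.34 7.7 ] turn [-0.41 -0.05  0.  ] rows 2 F [ 0.5 -0.9  0.4] w 87.1
[ 1.042  0.104 -1.353  1.913  0.104  1.214  1.062]
```

drive_tool:
  rows:
    - [[0,0.1,2.5],[-0.2,0,0]]
    - [[0,0.1,2.5],[-0.2,0,0]]
    - [[0,0,1.5],[0,0,0]]
    - [[0,0,1.0],[0,0,0]]
    - [[0,0,0],[0,0,0]]
    - [[0,0,0],[0,0,0]]

```text
time: 65.25
tcp_pos: [0.4688, 0.1044, 0.1066]
orientation: [2.391, 2.027, 0.01]
force: [-0.3, -1.2, 0.8]
grip_width: 0.0868
```

```bash
python3 - <<'E'
from h import *
go([.4657,.1039,.100],down(np.radians(80.7)))
pic("wrist","w29.png")
from plant import arm; print(arm.get_obs()["joints"].round(3))
E
```

```text
t 65.25 tcp [0.4688 0.1044 0.1066] shift [-0.1  -0.3   0.65] turn [ 0.51 -0.02 -0.13] rows 1 F [-0.3 -1.2  0.8] w 86.8
[ 0.889  0.254 -1.263  1.991  0.28   1.08   0.908]
```

View pics/w29.png

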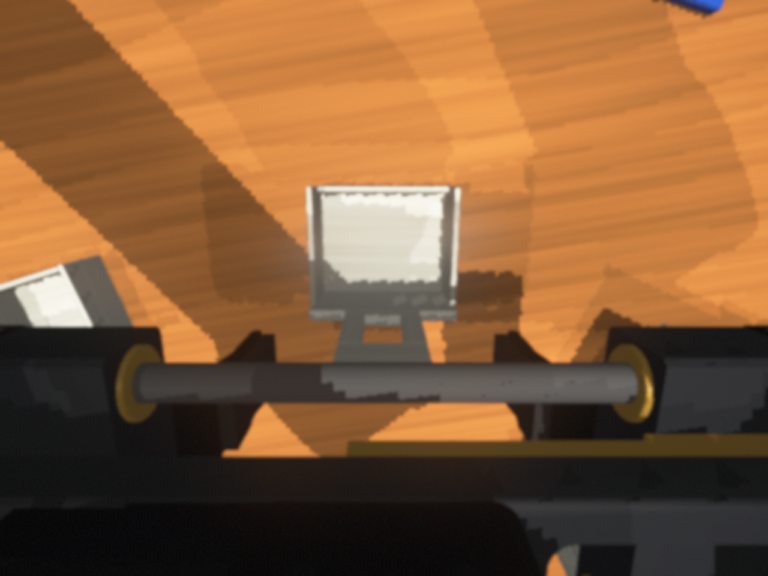

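drive_tool:
  rows:
    - [[-0.1,-0.2,0.3],[0.4,0,0]]
    - [[0,0,0.3],[0,0,0]]
    - [[0,0,0],[0,0,0]]
    - [[0,0,0],[0,0,0]]
    - [[0,0,0],[0,0,0]]

```text
time: 65.8
tcp_pos: [0.466, 0.1036, 0.0995]
orientation: [2.396, 2.031, 0.001]
force: [0.0, -0.0, -0.0]
grip_width: 0.0869
```

```bash
python3 - <<'E'
from h import *
go([.4657,.1039,.100],down(np.radians(80.7)))
from plant import arm; print(arm.get_obs()["joints"].round(3))
E
```

```text
t 65.8 tcp [0.466  0.1036 0.0995] shift [ 0.02 -0.04 -0.05] turn [ 0.04 -0.01 -0.14] rows 1 F [ 0. -0. -0.] w 86.9
[ 0.878  0.268 -1.254  1.999  0.29   1.075  0.9  ]
```

drive_tool:
  rows:
    - [[0,0,0],[0,0,0]]
    - [[0,0,0],[0,0,0]]
    - [[0,0,0],[0,0,0]]
    - [[0,0,0],[0,0,0]]
    - [[0,0,0],[0,0,0]]
    - [[0,0,0],[0,0,0]]
    - [[0,0,0],[0,0,0]]
    - [[0,0,0],[0,0,0]]
    - [[0,0,0],[0,0,0]]
  gripper: 255
  newtons: 60

```text
time: 66.7
tcp_pos: [0.466, 0.1036, 0.0994]
orientation: [2.397, 2.031, 0.001]
force: [0.3, 0.0, 0.0]
grip_width: 0.0361
```

drive_tool:
  rows:
    - [[0,0,-1],[0,0,0]]
    - [[0,0,-2],[0,0,0]]
    - [[0,0,-3],[0,0,0]]
    - [[0,0,-3],[0,0,0]]
    - [[0,0,-3],[0,0,0]]
    - [[0,0,-3],[0,0,0]]
    - [[0,0,-3],[0,0,0]]
    - [[0,0,-3],[0,0,0]]
    - [[0,0,-2],[0,0,0]]
    - [[0,0,0],[0,0,0]]
    - [[0,0,0],[0,0,0]]

```text
time: 67.8
tcp_pos: [0.4656, 0.1039, 0.329]
orientation: [2.396, 2.031, -0.0]
force: [-0.5, 0.7, -1.9]
grip_width: 0.036
```

```bash
python3 - <<'E'
from h import *
go(st(-.080,0,.33),down(SY+np.pi/2)); go(st(-.080,0,.33))
pic("wrist","w30.png")
from plant import arm; print(arm.get_obs()["joints"].round(3))
E
```

```text
t 67.8 tcp [0.4656 0.1039 0.329 ] shift [14.12  7.17 -0.1 ] turn [ 1.000e-02  4.000e-02 -6.562e+01] rows 9 F [-0.5  0.7 -1.9] w 36.0
t 67.8 tcp [0.4656 0.1039 0.329 ] shift [14.12  7.17 -0.1 ] turn [0. 0. 0.] rows 4 F [-0.5  0.7 -1.9] w 36.0
[ 1.1   -0.144 -1.233  1.679 -0.136  1.512  1.285]
```

View pics/w30.png

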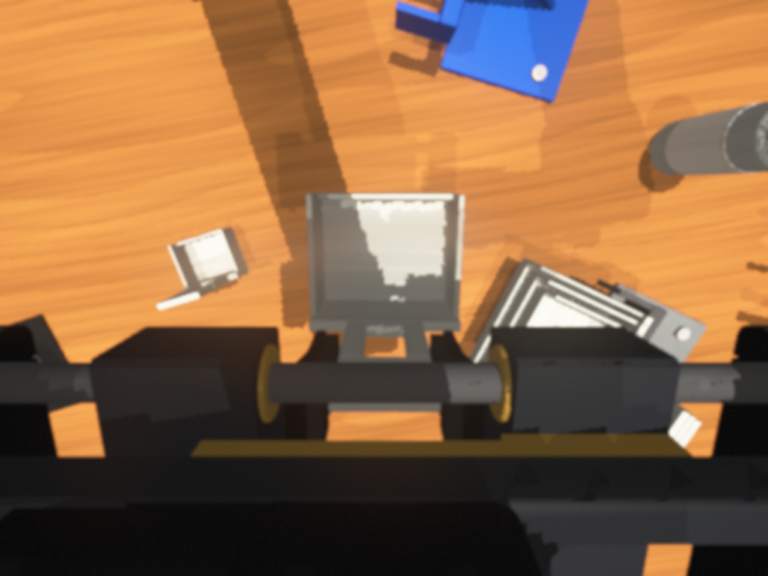

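drive_tool:
  rows:
    - [[2,1,0],[0,0,0]]
    - [[3.2,1.6,0],[0,0,0]]
    - [[3.6,1.8,0],[0,0,0]]
    - [[3.2,1.7,0],[0,0,0]]
    - [[2.1,1.1,0],[0,0,0]]
    - [[0,0,0],[0,0,-5]]
    - [[0,0,0],[0,0,-7]]
    - [[0,0,0],[0,0,-7]]
    - [[0,0,0],[0,0,-7]]
    - [[0,0,0],[0,0,-7]]
    - [[0,0,0],[0,0,-7]]
    - [[0,0,0],[0,0,-7]]

```text
time: 69.05
tcp_pos: [0.5533, 0.2227, 0.3293]
orientation: [-1.377, -2.822, 0.001]
force: [-0.7, 0.1, -2.4]
grip_width: 0.0363
```

drive_tool:
  rows:
    - [[0,0,0],[0,0,-7]]
    - [[0,0,0],[0,0,-6.6]]
    - [[0,0,0],[0,0,-5]]
    - [[0,0,0],[0,0,0]]
    - [[0,0,0],[0,0,0]]

```text
time: 69.55
tcp_pos: [0.5536, 0.2227, 0.33]
orientation: [-0.914, -3.005, 0.0]
force: [0.3, -0.2, -2.2]
grip_width: 0.0361
```

```bash
python3 - <<'E'
from h import *
go(st(-.068,0,.25),down(SY+np.pi/2))
pic("wrist","w31.png")
E
```

```text
t 69.55 tcp [0.5536 0.2227 0.33  ] shift [-0.    2.24  8.  ] turn [-0.02 -0.05 -0.06] rows 3 F [ 0.3 -0.2 -2.2] w 36.1
```

View pics/w31.png

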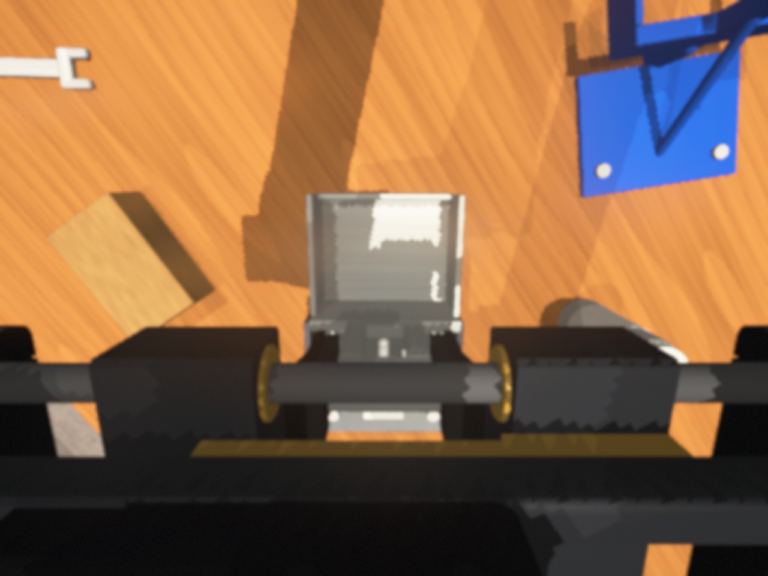

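drive_tool:
  rows:
    - [[0,1.2,0.5],[0,0,0]]
    - [[0,1,1.5],[0,0,0]]
    - [[0,0,2.5],[0,0,0]]
    - [[0,0,3],[0,0,0]]
    - [[0,0,2],[0,0,0]]
    - [[0,0,1.2],[0,0,0]]
    - [[0,0,0.8],[0,0,0]]
    - [[0,0,0.5],[0,0,0]]
    - [[0,0,0],[0,0,0]]
    - [[0,0,0],[0,0,0]]
    - [[0,0,0],[0,0,0]]

```text
time: 70.7
tcp_pos: [0.5667, 0.2415, 0.212]
orientation: [0.912, 3.004, 0.002]
force: [0.4, 0.4, -2.7]
grip_width: 0.0362
```

```bash
python3 - <<'E'
from h import *
go(st(-.024,0,.208),down(SY+np.pi/2))
pic("wrist","w32.png")
E
```

```text
t 70.7 tcp [0.5667 0.2415 0.212 ] shift [0.04 4.35 0.41] turn [0.11 0.07 0.02] rows 2 F [ 0.4  0.4 -2.7] w 36.2
```

View pics/w32.png

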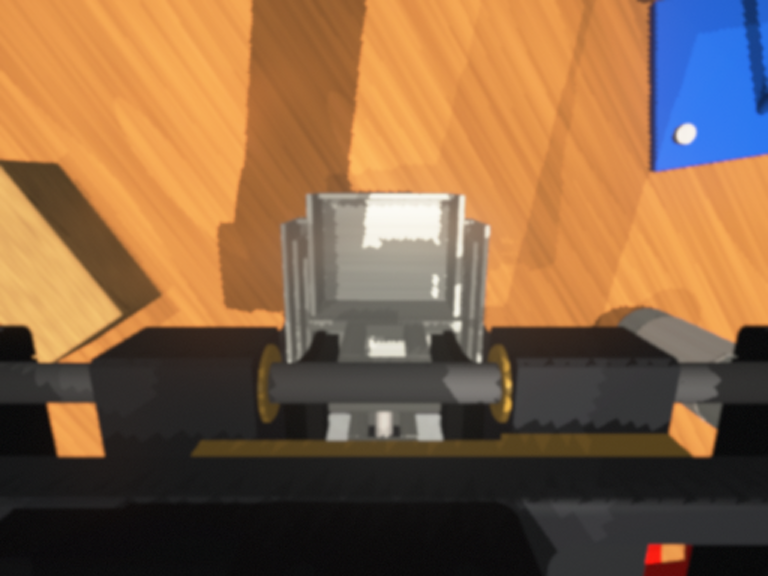

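drive_tool:
  rows:
    - [[0,0.4,0.3],[0,0,0]]
    - [[0,0.8,0],[0,0,0]]
    - [[0,1,0],[0,0,0]]
    - [[0,1,0],[0,0,0]]
    - [[0,0.8,0],[0,0,0]]
    - [[0,0.4,0],[0,0,0]]
    - [[0,0,0],[0,0,0]]
    - [[0,0,0.8],[0,0,0]]
    - [[0,0,0.5],[0,0,0]]
    - [[0,0,0.2],[0,0,0]]
    - [[0,0,0],[0,0,0]]
    - [[0,0,0],[0,0,0]]

```text
time: 71.95
tcp_pos: [0.5909, 0.2776, 0.1932]
orientation: [0.913, 3.005, 0.001]
force: [0.9, 0.6, -1.1]
grip_width: 0.0362
```

```bash
python3 - <<'E'
from h import *
go(st(-.021,0,.189),down(SY+np.pi/2))
pic("wrist","w33.png")
E
```

```text
t 71.95 tcp [0.5909 0.2776 0.1932] shift [0.05 0.31 0.42] turn [0.05 0.03 0.01] rows 1 F [ 0.9  0.6 -1.1] w 36.2
```

View pics/w33.png

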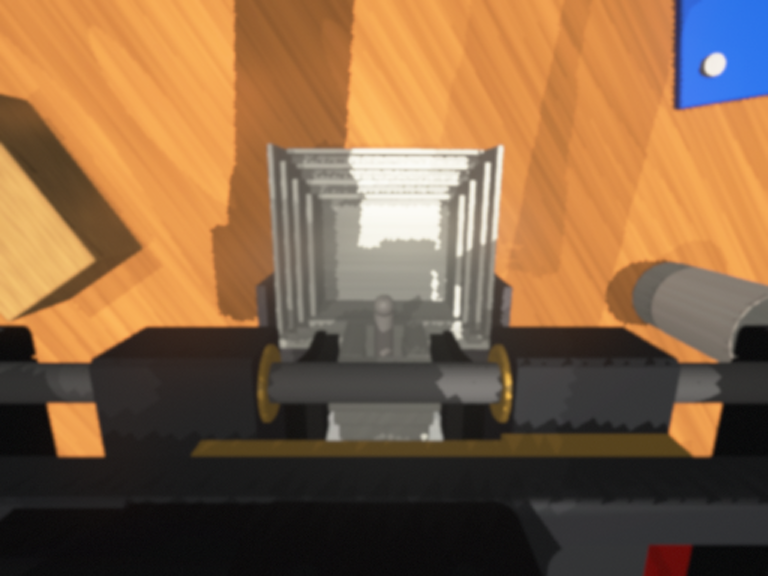

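drive_tool:
  rows:
    - [[0,0.1,0.1],[0,0,0]]
    - [[0,0.1,0.1],[0,0,0]]
    - [[0,0,0.1],[0,0,0]]
    - [[0,0,0],[0,0,0]]
    - [[0,0,0],[0,0,0]]

```text
time: 72.5
tcp_pos: [0.5919, 0.2793, 0.19]
orientation: [0.912, 3.006, 0.001]
force: [-0.8, 0.1, -2.5]
grip_width: 0.036
```

drive_tool:
  rows:
    - [[0,0.1,0.1],[0,0,0]]
    - [[0,0,0.1],[0,0,0]]
    - [[0,0,0],[0,0,0]]
    - [[0,0,0],[0,0,0]]

```text
time: 72.9
tcp_pos: [0.5922, 0.2793, 0.1882]
orientation: [0.913, 3.006, -0.003]
force: [-2.6, -3.0, 0.6]
grip_width: 0.0359
```

drive_tool:
  rows:
    - [[0,0,0.1],[0,0,0]]
    - [[0,0,0],[0,0,0]]
    - [[0,0,0],[0,0,0]]

```text
time: 73.2
tcp_pos: [0.5922, 0.2792, 0.188]
orientation: [0.913, 3.005, -0.003]
force: [-4.3, -5.2, 5.8]
grip_width: 0.0361
```

drive_tool:
  rows:
    - [[0,0,0],[0,0,0]]
    - [[0,0,0],[0,0,0]]
    - [[0,0,0],[0,0,0]]
    - [[0,0,0],[0,0,0]]
    - [[0,0,0],[0,0,0]]
    - [[0,0,0],[0,0,0]]
  gripper: 50

```text
time: 73.8
tcp_pos: [0.5925, 0.2804, 0.1871]
orientation: [0.912, 3.006, 0.001]
force: [0.1, 0.7, -0.8]
grip_width: 0.0687
```

drive_tool:
  rows:
    - [[0,0,-1],[0,0,0]]
    - [[0,0,-2],[0,0,0]]
    - [[0,0,-3],[0,0,0]]
    - [[0,0,-3],[0,0,0]]
    - [[0,0,-2],[0,0,0]]
    - [[0,0,0],[0,0,0]]
  gripper: 0

```text
time: 74.4
tcp_pos: [0.5931, 0.2817, 0.3013]
orientation: [0.911, 3.002, 0.008]
force: [-0.0, 0.3, -0.5]
grip_width: 0.0872
```

```bash
python3 - <<'E'
from h import *
P=pickle.load(open("coarse.pkl","rb")); p=P[5]
pic("wrist","w34.png",(150,50,400,260),2.5)
go([p[0]+.01,p[1],.24],down(p[2]+np.pi/2))
E
```

```text
t 74.45 tcp [0.5927 0.281  0.2991] shift [-10.46 -36.58   5.8 ] turn [ 0.24  0.   51.97] rows 10 F [-0.5 -1.1 -0.1] w 86.6
```

View pics/w34.png

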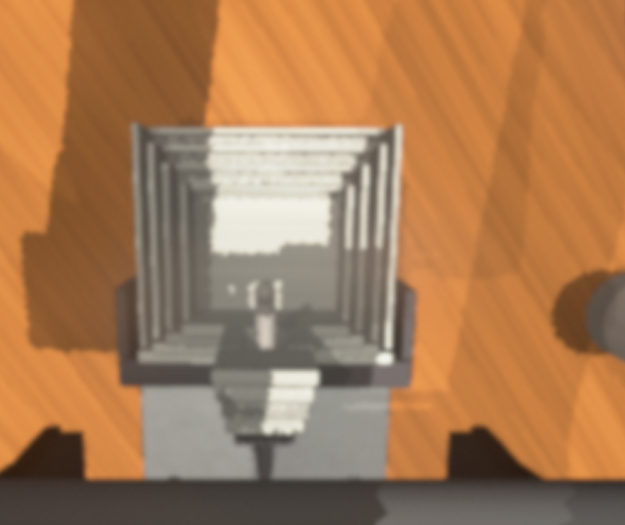

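Four hung. Now bin 5.

drive_tool:
  rows:
    - [[-0.9,-3.2,0],[0,0,0]]
    - [[-1.1,-3.8,0],[0,0,0]]
    - [[-1.1,-3.8,0.7],[0,0,0]]
    - [[-1.1,-3.8,0.7],[0,0,0]]
    - [[-1.1,-3.8,0.7],[0,0,0]]
    - [[-1.1,-3.8,0.7],[0,0,0]]
    - [[-1.1,-3.8,0.7],[0,0,0]]
    - [[-1.1,-3.8,0.7],[0,0,0]]
    - [[-1.1,-3.8,0.7],[0,0,0]]
    - [[-0.8,-3,0.7],[0,0,0]]
    - [[0,0,0],[0,0,7]]
    - [[0,0,0],[0,0,7.5]]

```text
time: 75.65
tcp_pos: [0.4753, -0.0842, 0.2395]
orientation: [-1.298, -2.859, 0.001]
force: [-0.4, 0.0, 0.6]
grip_width: 0.0869
```

drive_tool:
  rows:
    - [[0,0,0],[0,0,7.5]]
    - [[0,0,0],[0,0,7.5]]
    - [[0,0,0],[0,0,7.5]]
    - [[0,0,0],[0,0,7.5]]
    - [[0,0,0],[0,0,7.5]]
    - [[0,0,0],[0,0,0]]
    - [[0,0,0],[0,0,0]]

```text
time: 76.35
tcp_pos: [0.4763, -0.0824, 0.2401]
orientation: [-2.134, -2.304, 0.0]
force: [0.1, -0.1, -0.9]
grip_width: 0.0872
```

```bash
python3 - <<'E'
from h import *
measure(5,"m5")
from plant import arm; print(arm.get_obs()["joints"].round(2))
E
```

```text
bin 5 [ 0.4662 -0.0812  0.1332] yaw 7.63 cost 0.03 coarse [ 0.4666 -0.0811  0.0746]
t 76.4 tcp [ 0.4764 -0.0824  0.2403] shift [ 0.18 -1.   15.23] turn [-0.02 -0.03 -3.28] rows 4 F [0.6 0.2 0.1] w 87.3
[ 1.46  0.   -1.32  1.81  0.    1.33  1.79]
```

View pics/m5.png

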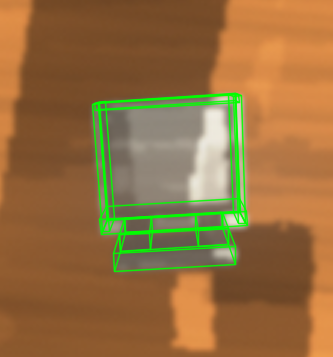

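drive_tool:
  rows:
    - [[0.1,-0.5,1],[0,0,-1.6]]
    - [[0.1,-0.5,2.5],[0,0,-1.6]]
    - [[0,0,3],[0,0,0]]
    - [[0,0,3],[0,0,0]]
    - [[0,0,2.5],[0,0,0]]
    - [[0,0,1.5],[0,0,0]]
    - [[0,0,0],[0,0,0]]
    - [[0,0,0],[0,0,0]]

```text
time: 77.2
tcp_pos: [0.4669, -0.0809, 0.1061]
orientation: [-2.071, -2.362, -0.002]
force: [-0.2, -0.2, -0.0]
grip_width: 0.0869
```

```bash
python3 - <<'E'
from h import *
go([.4662,-.0812,.088],down(np.radians(97.6)))
from plant import arm; print(arm.get_obs()["joints"].round(2))
E
```

```text
t 77.2 tcp [ 0.4669 -0.0809  0.1061] shift [-0.03 -0.08  1.81] turn [ 0.03 -0.05 -0.1 ] rows 1 F [-0.2 -0.2 -0. ] w 86.9
[ 1.28  0.23 -1.25  2.    0.25  1.08  1.62]
```

drive_tool:
  rows:
    - [[0,-0.1,0.9],[0,0,0]]
    - [[0,0,0.6],[0,0,0]]
    - [[0,0,0.3],[0,0,0]]
    - [[0,0,0],[0,0,0]]
    - [[0,0,0],[0,0,0]]

```text
time: 77.7
tcp_pos: [0.4659, -0.0813, 0.0879]
orientation: [2.073, 2.36, 0.001]
force: [0.7, -0.3, 1.0]
grip_width: 0.0873
```

```bash
python3 - <<'E'
from h import *
go([.4662,-.0812,.088],down(np.radians(97.6))); pic("wrist","w35.png")
E
```

```text
t 77.7 tcp [ 0.4659 -0.0813  0.0879] shift [ 0.    0.03 -0.01] turn [ 0.04 -0.01 -0.17] rows 1 F [ 0.7 -0.3  1. ] w 87.3
```

View pics/w35.png

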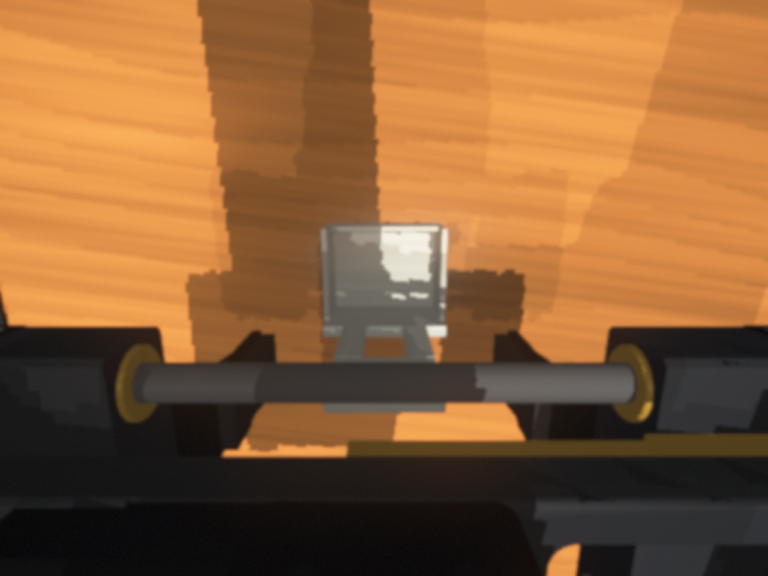

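drive_tool:
  rows:
    - [[0,0,0],[0,0,0]]
    - [[0,0,0],[0,0,0]]
    - [[0,0,0],[0,0,0]]
    - [[0,0,0],[0,0,0]]
    - [[0,0,0],[0,0,0]]
    - [[0,0,0],[0,0,0]]
    - [[0,0,0],[0,0,0]]
    - [[0,0,0],[0,0,0]]
    - [[0,0,0],[0,0,0]]
  gripper: 255
  newtons: 60

```text
time: 78.65
tcp_pos: [0.4657, -0.0812, 0.0878]
orientation: [2.073, 2.361, 0.001]
force: [0.1, -0.4, 0.3]
grip_width: 0.0392
```

drive_tool:
  rows:
    - [[0,0,-1],[0,0,0]]
    - [[0,0,-2],[0,0,0]]
    - [[0,0,-3],[0,0,0]]
    - [[0,0,-3],[0,0,0]]
    - [[0,0,-3],[0,0,0]]
    - [[0,0,-3],[0,0,0]]
    - [[0,0,-3],[0,0,0]]
    - [[0,0,-3],[0,0,0]]
    - [[0,0,-3],[0,0,0]]
    - [[0,0,0],[0,0,0]]
    - [[0,0,0],[0,0,0]]

```text
time: 79.75
tcp_pos: [0.4659, -0.081, 0.328]
orientation: [2.072, 2.36, -0.0]
force: [-0.6, 0.2, -0.6]
grip_width: 0.039
```

```bash
python3 - <<'E'
from h import *
go(st(-.080,0,.33),down(SY+np.pi/2)); 
pic("wrist","w36.png")
E
```

```text
t 79.75 tcp [ 0.4659 -0.081   0.328 ] shift [29.76 13.33 -0.21] turn [ 2.000e-02  6.000e-02 -4.875e+01] rows 9 F [-0.6  0.2 -0.6] w 39.0
```

View pics/w36.png

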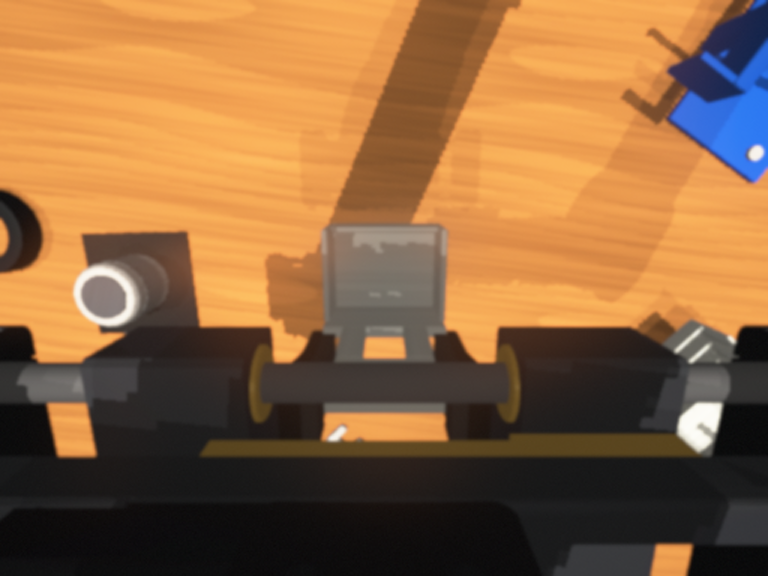

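drive_tool:
  rows:
    - [[2,0.9,0],[0,0,0]]
    - [[3.4,1.5,0],[0,0,0]]
    - [[3.6,1.6,0],[0,0,0]]
    - [[3.6,1.6,0],[0,0,0]]
    - [[3.6,1.6,0],[0,0,0]]
    - [[3.6,1.6,0],[0,0,0]]
    - [[3.6,1.6,0],[0,0,0]]
    - [[3.6,1.6,0],[0,0,0]]
    - [[2.5,1.1,0],[0,0,0]]
    - [[0,0,0],[0,0,-6]]
    - [[0,0,0],[0,0,-7]]
    - [[0,0,0],[0,0,-7]]

```text
time: 81.0
tcp_pos: [0.5565, 0.2288, 0.3262]
orientation: [-1.62, -2.689, 0.002]
force: [-0.1, 1.1, -0.5]
grip_width: 0.0391
```

drive_tool:
  rows:
    - [[0,0,0],[0,0,-7]]
    - [[0,0,0],[0,0,-7]]
    - [[0,0,0],[0,0,-7]]
    - [[0,0,0],[0,0,-7.7]]
    - [[0,0,0],[0,0,0]]
    - [[0,0,0],[0,0,0]]
    - [[0,0,0],[0,0,0]]

```text
time: 81.7
tcp_pos: [0.5572, 0.2281, 0.3274]
orientation: [-0.918, -3.004, 0.0]
force: [-0.3, 0.6, -1.0]
grip_width: 0.0385
```

```bash
python3 - <<'E'
from h import *
go(st(-.070,0,.24),down(SY+np.pi/2)); 
E
```

```text
t 81.7 tcp [0.5572 0.2281 0.3274] shift [0.   1.4  8.74] turn [-0.01 -0.03 -0.19] rows 3 F [-0.3  0.6 -1. ] w 38.5
```

drive_tool:
  rows:
    - [[0,0.7,0.5],[0,0,0]]
    - [[0,0.6,1.5],[0,0,0]]
    - [[0,0,2.5],[0,0,0]]
    - [[0,0,3],[0,0,0]]
    - [[0,0,2],[0,0,0]]
    - [[0,0,1.2],[0,0,0]]
    - [[0,0,0.8],[0,0,0]]
    - [[0,0,0.3],[0,0,0]]
    - [[0,0,0],[0,0,0]]
    - [[0,0,0],[0,0,0]]
    - [[0,0,0],[0,0,0]]

```text
time: 82.8
tcp_pos: [0.5651, 0.2393, 0.2108]
orientation: [0.915, 3.004, 0.002]
force: [0.6, -0.4, -0.1]
grip_width: 0.0392
```

```bash
python3 - <<'E'
from h import *
go(st(-.030,0,.208),down(SY+np.pi/2)); pic("wrist","w37.png")
E
```

```text
t 82.8 tcp [0.5651 0.2393 0.2108] shift [0.05 4.03 0.29] turn [ 0.09  0.05 -0.09] rows 2 F [ 0.6 -0.4 -0.1] w 39.2
```

View pics/w37.png

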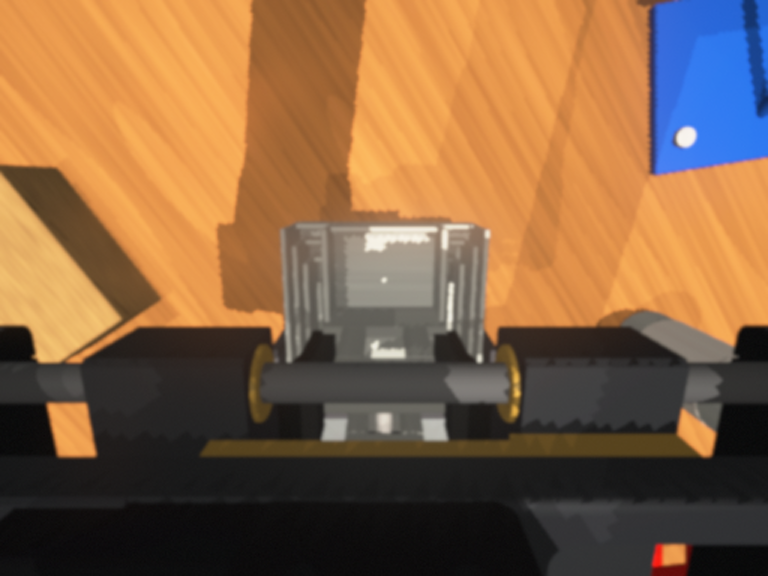

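drive_tool:
  rows:
    - [[0,0.4,0.2],[0,0,0]]
    - [[0,0.8,0],[0,0,0]]
    - [[0,1,0],[0,0,0]]
    - [[0,0.9,0],[0,0,0]]
    - [[0,0.6,0],[0,0,0]]
    - [[0,0.3,0],[0,0,0]]
    - [[0,0,0],[0,0,0]]
    - [[0,0,0.8],[0,0,0]]
    - [[0,0,0.5],[0,0,0]]
    - [[0,0,0.2],[0,0,0]]
    - [[0,0,0],[0,0,0]]
    - [[0,0,0],[0,0,0]]

```text
time: 84.05
tcp_pos: [0.5871, 0.272, 0.193]
orientation: [0.916, 3.005, 0.001]
force: [0.7, 0.2, -0.9]
grip_width: 0.039
```

```bash
python3 - <<'E'
from h import *
go(st(-.027,0,.189),down(SY+np.pi/2)); pic("wrist","w38.png")
E
```

```text
t 84.05 tcp [0.5871 0.272  0.193 ] shift [0.05 0.39 0.4 ] turn [ 0.03  0.01 -0.09] rows 1 F [ 0.7  0.2 -0.9] w 39.0
```

View pics/w38.png

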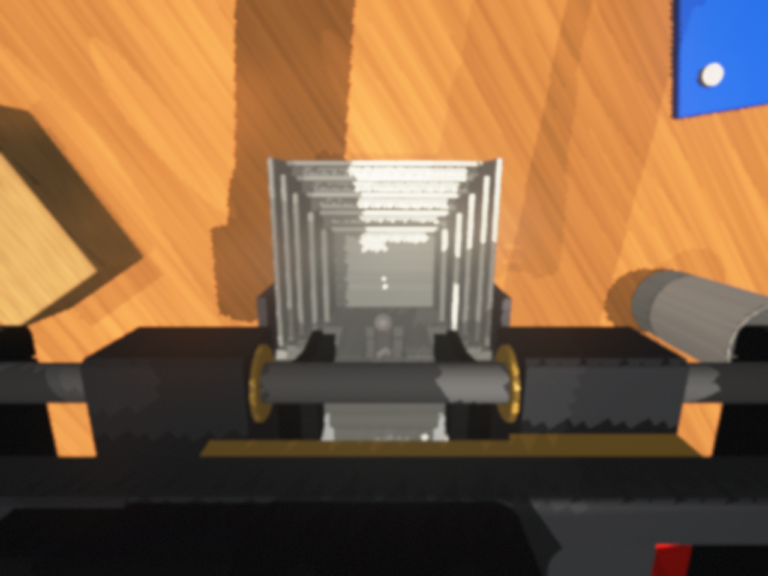

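drive_tool:
  rows:
    - [[0,0.2,0.1],[0,0,0]]
    - [[0,0.1,0.1],[0,0,0]]
    - [[0,0,0.1],[0,0,0]]
    - [[0,0,0],[0,0,0]]
    - [[0,0,0],[0,0,0]]

```text
time: 84.6
tcp_pos: [0.5886, 0.2735, 0.1897]
orientation: [-0.916, -3.005, 0.003]
force: [-2.4, -5.0, 0.8]
grip_width: 0.0392
```

drive_tool:
  rows:
    - [[0,0,0.1],[0,0,0]]
    - [[0,0,0],[0,0,0]]
    - [[0,0,0],[0,0,0]]

```text
time: 84.9
tcp_pos: [0.5886, 0.2735, 0.1892]
orientation: [0.917, 3.005, -0.003]
force: [-3.9, -4.5, 3.1]
grip_width: 0.0387
```

drive_tool:
  rows:
    - [[0,0,0],[0,0,0]]
    - [[0,0,0],[0,0,0]]
    - [[0,0,0],[0,0,0]]
    - [[0,0,0],[0,0,0]]
    - [[0,0,0],[0,0,0]]
    - [[0,0,0],[0,0,0]]
  gripper: 45

```text
time: 85.5
tcp_pos: [0.5888, 0.2748, 0.1889]
orientation: [0.915, 3.005, 0.001]
force: [0.0, 0.2, 0.5]
grip_width: 0.0707
```

drive_tool:
  rows:
    - [[0,0,-1],[0,0,0]]
    - [[0,0,-2],[0,0,0]]
    - [[0,0,-3],[0,0,0]]
    - [[0,0,-3],[0,0,0]]
    - [[0,0,-2],[0,0,0]]
    - [[0,0,0],[0,0,0]]
  gripper: 0

```text
time: 86.1
tcp_pos: [0.5894, 0.2761, 0.303]
orientation: [0.914, 3.001, 0.008]
force: [-0.2, 0.4, 0.1]
grip_width: 0.0865
```

```bash
python3 - <<'E'
from h import *
pic("wrist","w39.png",(150,50,400,260),2.5); go([.45,-.1,.33])
E
```

```text
t 86.15 tcp [0.589  0.2754 0.3008] shift [ -9.39 -38.91  -3.03] turn [0. 0. 0.] rows 11 F [-0.3 -0.2 -0.7] w 86.9
```

View pics/w39.png

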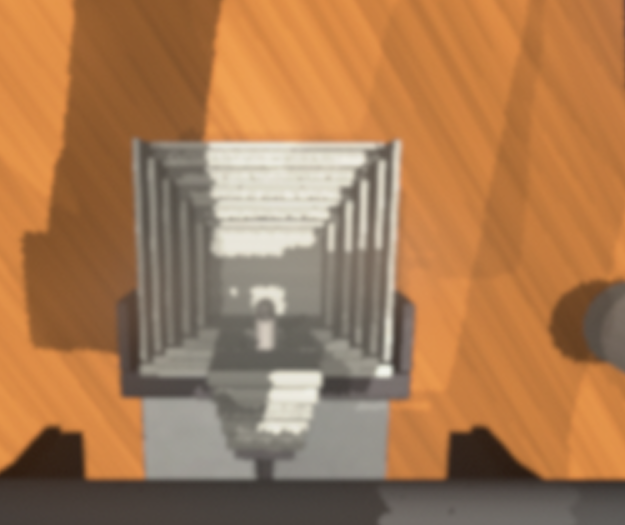

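drive_tool:
  rows:
    - [[-1,-3.5,-0.3],[0,0,0]]
    - [[-1,-3.8,-0.3],[0,0,0]]
    - [[-1,-3.8,-0.3],[0,0,0]]
    - [[-1,-3.8,-0.3],[0,0,0]]
    - [[-1,-3.8,-0.3],[0,0,0]]
    - [[-1,-3.8,-0.3],[0,0,0]]
    - [[-1,-3.8,-0.3],[0,0,0]]
    - [[-1,-3.8,-0.3],[0,0,0]]
    - [[-1,-3,0],[0,0,0]]
    - [[0,0,0],[0,0,0]]
    - [[0,0,0],[0,0,0]]

```text
time: 87.25
tcp_pos: [0.4782, -0.0513, 0.322]
orientation: [-0.919, -3.003, -0.001]
force: [0.0, 0.5, -0.6]
grip_width: 0.0872
```

```bash
python3 - <<'E'
from h import *
it=[]
for k in range(1,6):
    x=-.003-.006*(k-1); q=st(x,0,0); z=.175+.004*(-x)/.044-B[k][5]/1000
    it.append(place(binb(k),[q[0],q[1],SY,z]))
d=snap("scene")
a=overlay(d,[],f=6)[190*6:290*6,260*6:370*6];b=overlay(d,[it[0],it[4],place(tinb(),[.5395,-.3475,0,.003])],f=6)
cv2.imwrite("pics/f1.png",a);cv2.imwrite("pics/f2.png",b[190*6:290*6,260*6:370*6])
t=snap("top");cv2.imwrite("pics/f3.png",overlay(t,[it[0],it[4],place(tinb(),[.5395,-.3475,0,.003]),place(matb(),[.5415,-.3455,np.radians(8.6)])],f=2.2)[190:690,150:950])
cv2.imwrite("pics/f4.png",overlay(d,[],f=2)[200:760,200:960])
E
```

```text
(no output)
```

View pics/f1.png

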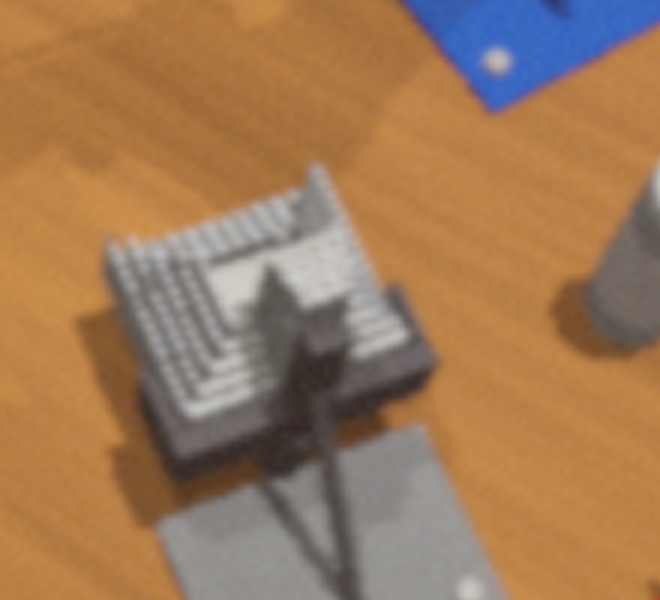

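View pics/f2.png

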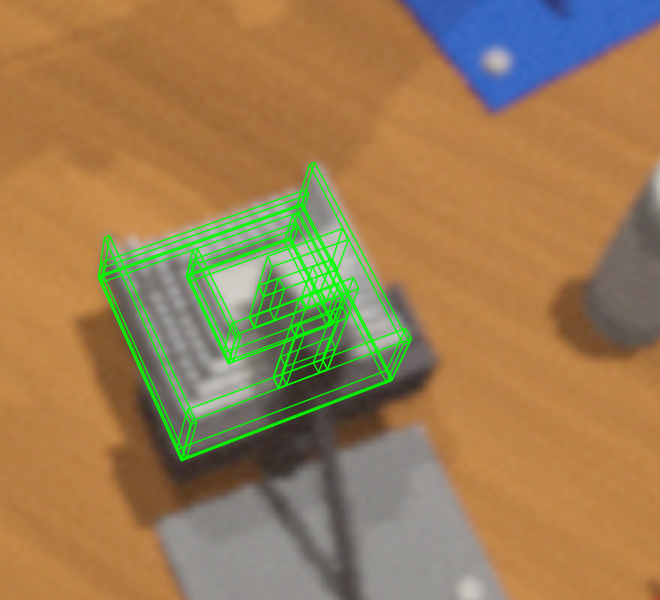

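View pics/f3.png

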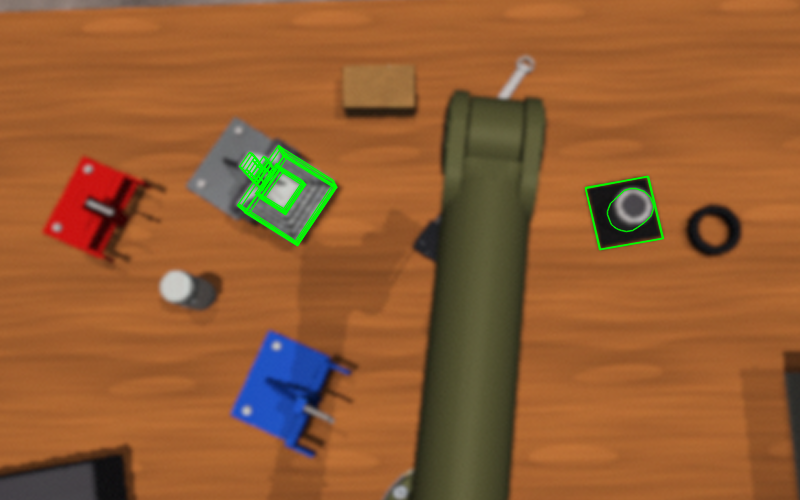

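View pics/f4.png

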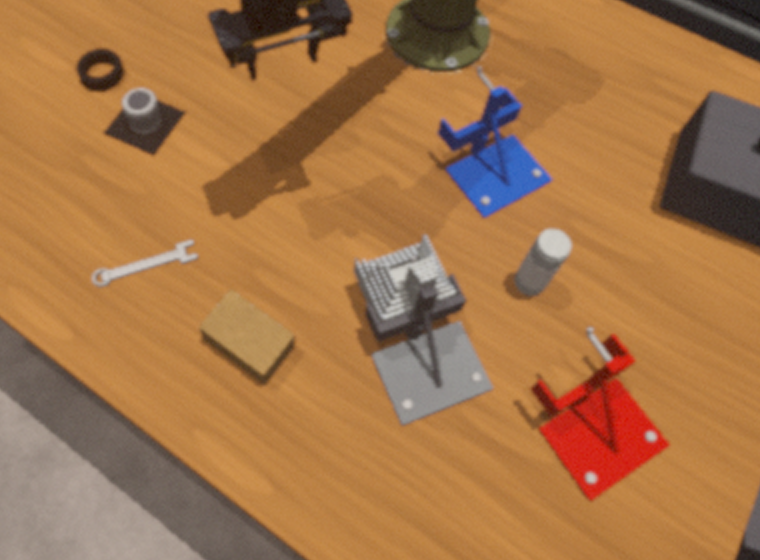

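```bash
python3 - <<'E'
from h import *
it=[place(tinb(),[.5395,-.3475,0,.003]),place(matb(),[.5415,-.3455,np.radians(8.6)])]
t=snap("top");s=snap("scene")
a=cv2.resize(overlay(t,it,f=8)[1280:1680,2600:3080],(480,400));b=overlay(t,[],f=8)[1280:1680,2600:3080]
c=overlay(s,it,f=8)[1080:1480,1160:1640];e=overlay(s,[],f=8)[1080:1480,1160:1640]
cv2.imwrite("pics/f5.png",cv2.resize(np.vstack([np.hstack([a,b]),np.hstack([c,e])]),None,fx=.75,fy=.75))
E
```

```text
(no output)
```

View pics/f5.png

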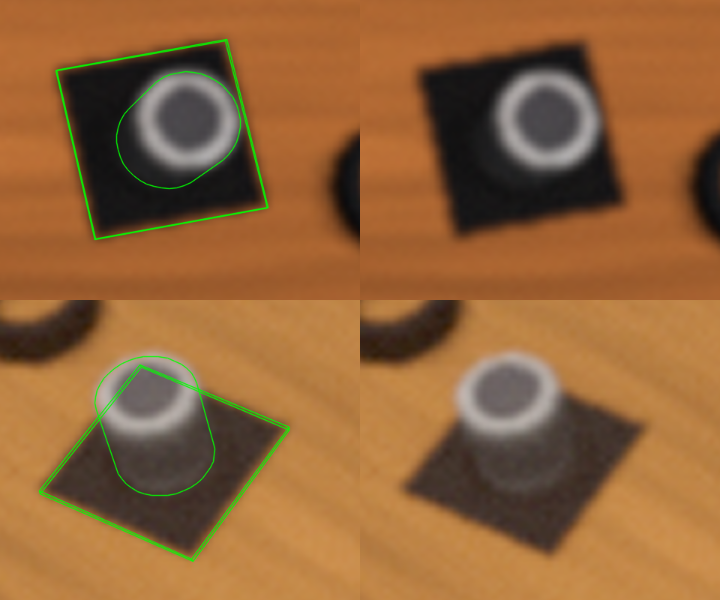

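```bash
python3 - <<'E'
from plant import arm
print(arm.get_obs()["time"]); print(arm.close_job())
E
```

```text
87.45
the job is handed in; nothing more can be done
None
```

I moved the tin to the mat, hung all five bins on the grey stand's hook from largest to smallest, and handed the job in at 87.5 s.

- **Tin:** After my first placing, the tin was knocked to a corner of the mat. I picked it up again and put it back. My last checks show it upright, about 3 mm from the mat's centre.
- **Bins:** Wrist pictures after each release show the rod through each eye and each bin nested in the one before. In the last top and scene pictures, bins 1 and 5 lay about 1 pixel off where the model puts them. That is within the calibration error.
- **Forces and joints:** The highest force I saw reported was about 9 N, while lowering bin 3 onto the rod. Joint 3 came close to its limit at bin 4 (-1.353 against -1.38) but the arm held it there.
- **Everything else:** The spray can, tape roll, spanner, carton and the blue and red stands look unmoved in the last pictures. I compared them by eye only.

No check failed.

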